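# Fill, check and close the tiffin tier

### The job

Tip the roasted chestnuts from both teacups into the open steel tiffin tier, so that every one is in it. Then, with the tier still open, aim the infrared thermometer at the middle of the tier from about 15 cm away and hold it steady there for two seconds, and after that close the tier properly with its lid. Finish with both cups standing upright on the round wooden board and the thermometer back on its wooden rest, without pushing the colander or the other tiffin about, or tipping the tier over.

Things in the scene. Friction and masses are not known exactly. Their poses are not given: they have to be found in the camera images.
- cup_a: white ceramic handleless teacup, 75 mm tall, outside diameter 58 mm at the foot widening to 68 mm at the rim, wall 4 mm, floor 5 mm; round about its z; origin: centre of its underside, z up through the mouth. Holds up to 4 chestnuts at the start
- cup_b: white ceramic handleless teacup, 75 mm tall, outside diameter 58 mm at the foot widening to 68 mm at the rim, wall 4 mm, floor 5 mm; round about its z; origin: centre of its underside, z up through the mouth. Holds up to 4 chestnuts at the start
- nut_a1: brown roasted chestnut, a round ball 22 mm across with a pale patch, 12 g; origin: on its skin at the pale patch, its middle is 11 mm up its own z from there. Starts in cup_a if present
- nut_a2: brown roasted chestnut, a round ball 22 mm across with a pale patch, 12 g; origin: on its skin at the pale patch, its middle is 11 mm up its own z from there. Starts in cup_a if present
- nut_a3: brown roasted chestnut, a round ball 22 mm across with a pale patch, 12 g; origin: on its skin at the pale patch, its middle is 11 mm up its own z from there. Starts in cup_a if present
- nut_a4: brown roasted chestnut, a round ball 22 mm across with a pale patch, 12 g; origin: on its skin at the pale patch, its middle is 11 mm up its own z from there. Starts in cup_a if present
- nut_b1: brown roasted chestnut, a round ball 22 mm across with a pale patch, 12 g; origin: on its skin at the pale patch, its middle is 11 mm up its own z from there. Starts in cup_b if present
- nut_b2: brown roasted chestnut, a round ball 22 mm across with a pale patch, 12 g; origin: on its skin at the pale patch, its middle is 11 mm up its own z from there. Starts in cup_b if present
- nut_b3: brown roasted chestnut, a round ball 22 mm across with a pale patch, 12 g; origin: on its skin at the pale patch, its middle is 11 mm up its own z from there. Starts in cup_b if present
- nut_b4: brown roasted chestnut, a round ball 22 mm across with a pale patch, 12 g; origin: on its skin at the pale patch, its middle is 11 mm up its own z from there. Starts in cup_b if present
- tier: open round stainless steel tiffin tier (a shallow loose pot), outside diameter 140 mm at the foot and 144 mm at the rim, 60 mm tall, wall and floor 4 mm, 0.35 kg; origin: centre of its underside, z up
- tier_food (a point): point in the middle of the tier, 14 mm above its underside: where the chestnuts lie, the thermometer's target
- lid: round steel lid of the tier: disc 152 mm across and 5 mm thick, under it a plug 124 mm across and 8 mm deep that drops loosely inside the tier's rim, on top a black knob 24 mm across and 28 mm tall. Origin: centre of the plug's underside, z up; disc from z = 8 to 13 mm, knob from 13 to 41 mm. When closed the origin is 52 mm above the tier's
- thermo: blue hand-held infrared thermometer: a bar 130 mm long (x), 30 mm wide (y), 30 mm tall, with a round black head 26 mm thick at its +x end that bends 45 degrees downwards. Origin: centre of the bar's underside, x towards the head, z up. It lies level on the wooden rest, head hanging free
- lens (a point): lens at the tip of the thermometer's head, in the thermometer's frame at x 86.3, y 0, z -11.3 mm; the point's z axis is the line of sight, which leaves the lens forwards and 45 degrees down: (0.707, 0, -0.707) in the thermometer's frame
- rest: fixed wooden rest for the thermometer, block 80 mm long (x), 60 mm wide, 40 mm tall, with 5 mm high lips along its long sides, 48 mm apart; origin: centre of its underside; the thermometer's origin stands 40 mm above it, bar along x
- board: fixed round tamarind wood board, 210 mm across, 18 mm thick; origin: centre of its underside
- colander: red plastic colander (bystander), 160 mm across the rim, 85 mm tall; origin: centre of its underside
- tiffin: the rest of the steel tiffin, two closed tiers with side clips (bystander), 146 mm across, 125 mm tall; origin: centre of its underside
- rail: fixed low steel hook rail, 190 mm long (y), 85 mm tall, with a yellow spatula on it (bystander); origin: centre of its foot
Not all that is in view belongs to the job. What is meant by the rest is not green, and is the smaller of those in its own colour.

How it is judged (in metres and radians):
On the way, in this order (a step that is already met when the one before it is completed fails the run):
1. a teacup is tipped over the tier (((angle between cup_a's own z axis and vertical above 1.2 rad and horizontal distance between cup_a and tier below 0.16 m and height (world z) of cup_a above 0.06 m) or (angle between cup_b's own z axis and vertical above 1.2 rad and horizontal distance between cup_b and tier below 0.16 m and height (world z) of cup_b above 0.06 m))), for 0.1 s.
2. all the chestnuts lie in the tier (horizontal distance between each of nut_a1, nut_a2, nut_a3, nut_a4, nut_b1, nut_b2, nut_b3, nut_b4 and tier below 0.07 m and z of nut_a1 in the frame of tier between -0.002 and 0.055 m and z of nut_a2 in the frame of tier between -0.002 and 0.055 m and z of nut_a3 in the frame of tier between -0.002 and 0.055 m and z of nut_a4 in the frame of tier between -0.002 and 0.055 m and z of nut_b1 in the frame of tier between -0.002 and 0.055 m and z of nut_b2 in the frame of tier between -0.002 and 0.055 m and z of nut_b3 in the frame of tier between -0.002 and 0.055 m and z of nut_b4 in the frame of tier between -0.002 and 0.055 m and linear speed of each of nut_a1, nut_a2, nut_a3, nut_a4, nut_b1, nut_b2, nut_b3, nut_b4 below 0.03 m/s), for 0.3 s.
3. the thermometer's line of sight passes within 25 mm of the middle of the open tier, from 80 to 220 mm away, held steady for 1.8 s, chestnuts in the tier (x of tier_food in the frame of lens between -0.025 and 0.025 m and y of tier_food in the frame of lens between -0.025 and 0.025 m and z of tier_food in the frame of lens between 0.08 and 0.22 m and linear speed of thermo below 0.03 m/s and angular speed of thermo below 0.25 rad/s and horizontal distance between lid and tier above 0.09 m and horizontal distance between each of nut_a1, nut_a2, nut_a3, nut_a4, nut_b1, nut_b2, nut_b3, nut_b4 and tier below 0.07 m and z of nut_a1 in the frame of tier between -0.002 and 0.055 m and z of nut_a2 in the frame of tier between -0.002 and 0.055 m and z of nut_a3 in the frame of tier between -0.002 and 0.055 m and z of nut_a4 in the frame of tier between -0.002 and 0.055 m and z of nut_b1 in the frame of tier between -0.002 and 0.055 m and z of nut_b2 in the frame of tier between -0.002 and 0.055 m and z of nut_b3 in the frame of tier between -0.002 and 0.055 m and z of nut_b4 in the frame of tier between -0.002 and 0.055 m), for 1.8 s.
4. the lid sits level on the tier, plug inside the rim (horizontal distance between lid and tier below 0.01 m and z of lid in the frame of tier between 0.047 and 0.056 m and angle between each of lid, tier's own z axis and vertical below 0.06 rad), for 0.3 s.
At the end, for the whole second after the job is handed in: every chestnut is in the tier; the lid is closed on it (centred within 10 mm, level, plug inside the rim); both cups stand upright on the round board with their axes within 78 mm of its centre; the thermometer lies level on its rest, within 30 mm along and 13 mm across; all at rest (all of step 4 and horizontal distance between each of nut_a1, nut_a2, nut_a3, nut_a4, nut_b1, nut_b2, nut_b3, nut_b4 and tier below 0.07 m and z of nut_a1 in the frame of tier between -0.002 and 0.055 m and z of nut_a2 in the frame of tier between -0.002 and 0.055 m and z of nut_a3 in the frame of tier between -0.002 and 0.055 m and z of nut_a4 in the frame of tier between -0.002 and 0.055 m and z of nut_b1 in the frame of tier between -0.002 and 0.055 m and z of nut_b2 in the frame of tier between -0.002 and 0.055 m and z of nut_b3 in the frame of tier between -0.002 and 0.055 m and z of nut_b4 in the frame of tier between -0.002 and 0.055 m and horizontal distance between each of cup_a, cup_b and board below 0.078 m and z of cup_a in the frame of board between 0.013 and 0.025 m and angle between each of cup_a, cup_b, thermo's own z axis and vertical below 0.1 rad and linear speed of each of cup_a, cup_b, thermo, lid, tier below 0.02 m/s and z of cup_b in the frame of board between 0.013 and 0.025 m and x of thermo in the frame of rest between -0.03 and 0.03 m and y of thermo in the frame of rest between -0.013 and 0.013 m and z of thermo in the frame of rest between 0.036 and 0.045 m); the robot touches nothing.
It fails at once if the tier is tipped (angle between tier's own z axis and vertical above 0.5 rad).
It fails at once if the colander is pushed about (over 40 mm) (distance of colander from where it was at the start of the episode above 0.04 m).
It fails at once if the other tiffin is pushed about (over 40 mm) (distance of tiffin from where it was at the start of the episode above 0.04 m).
Of nut_a2, nut_a3, nut_a4, nut_b2, nut_b3, nut_b4 only 2 to 6 are there at a start; the rules pass over those that are not, and their reading is None.
At some moment in a run one of tier, lid may be knocked a few centimetres aside while the robot is not near it.
It also fails if it takes over 192 s, if anything falls off the work surface, if the arm or the gripper's body presses on something with over 40 N, if the wrist force passes 120 N, or if a joint passes its speed limit or range.

### The arm

A 6-joint arm with a two-finger parallel gripper is mounted at the origin on the work surface. World frame = base frame: x ahead of the robot, y to its left, z up, the work surface at z = 0. Lengths are in mm, angles in rad, forces in N, time in s.
With the tool pointing down it reaches from about 325 to 775 mm from the base axis. Payload 5.5 kg.
Tool frame: the origin (TCP) lies at the very end of the fingers, on their centre line; the grasp point (between the pads) lies 19 mm behind it; z points along the fingers, y is the direction in which the jaws open and shut (so a half turn about z gives the same grasp; the last joint's range is limited). The gripper opens to 85 mm and grips with 20 to 120 N. Pads are 22 mm wide; open, the fingers measure 114 mm over their backs; the gripper's body (76 mm by 85 mm) begins 54 mm behind the grasp point. The pads swing forward as they close: fully open they stand 13 mm farther back than shut.
Start: joints at [-1.176, 0.091, 1.231, -0, 1.82, -0.057], TCP at [261.953, -539.812, 231.275] pointing down, gripper open.
Joint ranges: [-2.87, 2.87], [-0.86, 2.18], [0.17, 2.46], [-1.51, 4.65], [0.06, 2.69], [-2.65, 2.65]. Speed limits (rad/s): [2.57, 2.57, 3.01, 3.14, 3.14, 3.14].

### API

Orientations are given as a unit quaternion [w, x, y, z].
In Python, from rig import robot gives the robot as it stands.
- The arm moves only by the shell command python3 -m handwheel 'ROWS' [OPENING] [FORCE]. ROWS is JSON, a list of rows, each an object with "dp": the shift along the tool's x, y, z in cm, a list of three; "yaw": the turn about the tool's z in rad. In form: [{"dp": [dx, dy, dz], "yaw": yaw}, ...]. A call has 1 to 8 rows; each row shifts and turns the commanded pose from where the row before left it, along the tool's axes as they then stand; what a row does not reach is not made up. A row lasts 1/12 s, in which the tool goes at most 41.7 mm and 7.16 degrees, less where a joint would pass 70% of its speed; a pose out of reach is approached as far as the arm can. A call with a gripper value outside its range is refused whole. OPENING is the gripper's target within -1 to 1 (shut at 1, half-way at 0, fully open at -1), set as the call begins (- or left out, the last holds). The fingers move at their own pace and stop on an object; FORCE is the grip in N (left out, the last holds). Time passes only in rows, so rows that do not move let the fingers close. It gives the time, the measured TCP pose, the force and the opening at its end, in the units of the state.
- robot.state(): the state, without advancing time (a new reading comes with each control period).
- robot.read_camera(name): name is "side" or "top" or "wrist"; returns (picture, depth): 384x512x3 uint8, red, green, blue; 384x512 float32, mm along the optical axis (not along the pixel's ray), 0 where there is no reading.
- robot.camera_info(name): a dict with "mtx" (3x3 intrinsics, pixels), "k1" (the pictures are not rectified: a ray, as slopes to the right and down, at radius r is drawn at 1 + k1 r^2 times it, then the intrinsics apply), "eye" and "orientation" of the camera in the world. Camera axes: x right, y up, looking along -z (the intrinsics and any distortion apply to the point x, -y, -z); pixel columns grow to the right and rows downward; lengths in mm; the calibration is good to about 2 mm. A picture is of the moment at which its call begins: read the wrist's pose just before it. camera_info takes no time and is no camera call; for the wrist camera it gives the pose at the moment of the call.
- robot.finish_job(): hands the job in, once; it reports no verdict.
The state is a dict: "time": time; "joint_pos": joint angles; "qd": joint speeds; "tau": joint torques, N m; "eef_pos": TCP position; "tcp_rot": TCP orientation; "contact_force": force on the tool from outside, world axes, zero at the start; "wrist_torque": the same for the moment, N m; "width": finger opening in mm.
Only numpy, scipy, OpenCV 4.12 (cv2) and the standard library are available. Lean on these libraries where they do the work, as an engineer would, in place of code of your own. Each camera call takes 0.05 s, during which the arm holds its last target.

## Working session

There is one attempt and no reset: what is moved stays moved. The work goes in short steps, Python scripts to look and compute and a shell command to move; the robot and the scene stay as the last step left them, time stands still between calls to the robot, and variables do not carry over. Pictures are saved under pics/ and viewed, and the job is handed in when it is done.

```bash
ls -la; mkdir -p pics; python3 - <<'E'
from rig import robot
import cv2,json
print(robot.state())
for n in ["side","top","wrist"]:
    info=robot.camera_info(n); print(n,info)
    p,d=robot.read_camera(n)
    cv2.imwrite(f"pics/{n}0.png",p[:,:,::-1])
    import numpy as np; np.save(f"pics/{n}0.npy",d)
E
python3 -m handwheel --help | head -40
```

```text
total 12
drwxr-xr-x  3 agent agent 4096 Dec  6 18:47 .
drwxr-xr-x 23 root  root  4096 Dec  6 18:47 ..
drwxr-xr-x  2 agent agent 4096 Dec  6 18:47 pics
{'time': 0.0, 'joint_pos': array([-1.17572809e+00,  9.18671641e-02,  1.23187905e+00,  6.38624430e-06,
        1.81984693e+00, -5.67204670e-02]), 'qd': array([-1.50306270e-03, -3.50008353e-04, -1.20308905e-03, -2.15081762e-03,
       -4.09912992e-05,  1.29894540e-03]), 'tau': array([-7.78064568e-04, -4.58731484e+01, -4.18024385e+01, -3.47722544e-04,
        1.17369957e-02, -1.41347840e-05]), 'eef_pos': array([ 261.82040083, -539.53209568,  230.14978646]), 'tcp_rot': array([-9.86488032e-04,  9.74593519e-01,  2.23978732e-01, -1.65358332e-04]), 'contact_force': array([ 0.47882788, -0.26204197, -0.71070876]), 'wrist_torque': array([-0.00507206,  0.05984623, -0.01981119]), 'width': 85.54447088084103}
side {'mtx': array([[430.3159837 ,   0.        , 255.85813756],
       [  0.        , 430.3159837 , 190.40087077],
       [  0.        ,   0.        ,   1.        ]]), 'k1': -0.1504841955267467, 'eye': array([ 320.12993498, -969.40677109, 1219.31374842]), 'orientation': array([ 0.9242331 ,  0.34852384, -0.04875183, -0.14814712])}
top {'mtx': array([[391.2786238 ,   0.        , 251.66297329],
       [  0.        , 391.2786238 , 195.70122934],
       [  0.        ,   0.        ,   1.        ]]), 'k1': -0.010907437948318274, 'eye': array([ 471.26135817,  -18.15169237, 1163.36779425]), 'orientation': array([ 0.71229071,  0.04632856, -0.04135306, -0.69913198])}
wrist {'mtx': array([[331.22888259,   0.        , 255.04903203],
       [  0.        , 331.22888259, 188.95648339],
       [  0.        ,   0.        ,   1.        ]]), 'k1': -0.09273892786832894, 'eye': array([ 323.37707716, -510.96403933,  372.46615602]), 'orientation': array([ 0.83984993, -0.11508494,  0.07326195, -0.52539531])}invalid input: not JSON, or not a number
```

View pics/top0.png

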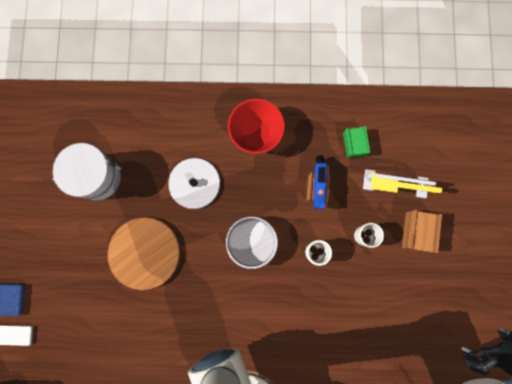

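View pics/side0.png

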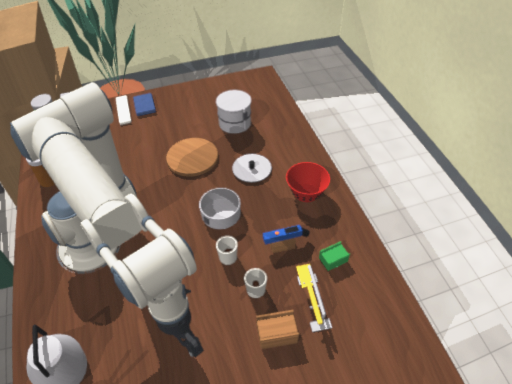

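View pics/wrist0.png

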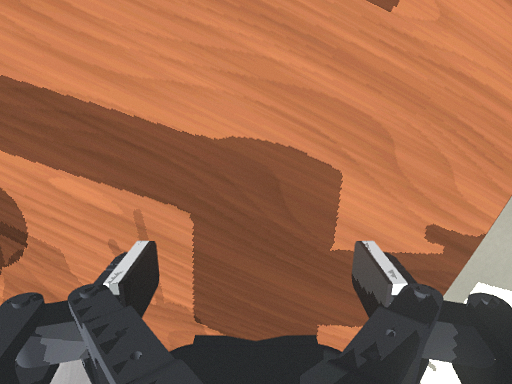

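```bash
python3 -m handwheel '[{"dp":[0,2,-3.5],"yaw":0},{"dp":[0,2,-3.5],"yaw":0},{"dp":[0,2,-3.5],"yaw":0},{"dp":[0,2,-3.5],"yaw":0},{"dp":[0,2,-3.5],"yaw":0},{"dp":[0,2,-3.5],"yaw":0},{"dp":[0,2,-3.5],"yaw":0},{"dp":[0,2,-3.5],"yaw":0}]' -1 30
```

```text
time: 0.82
eef_pos: [305.7, -630.6, 433.1]
tcp_rot: [0.013, 0.975, 0.224, 0.003]
contact_force: [0.0, -1.3, -3.0]
width: 85.4
```

```bash
cat > h.py <<'E'
import numpy as np, cv2
from scipy.spatial.transform import Rotation as R
def rot(q): return R.from_quat([q[1],q[2],q[3],q[0]]).as_matrix()
def cloud(info,d,px=None):
    """world points for every pixel"""
    h,w=d.shape; K=info['mtx']; k1=info['k1']
    v,u=np.mgrid[0:h,0:w].astype(float)
    pts=np.stack([u.ravel(),v.ravel()],1).reshape(-1,1,2)
    n=cv2.undistortPoints(pts,K,np.array([k1,0,0,0.]),None,None,None) if False else cv2.undistortPointsIter(pts,K,np.array([k1,0,0,0.]),None,None,(3,40,1e-9))
    n=n.reshape(h,w,2)
    c=np.stack([n[...,0]*d,-n[...,1]*d,-d],-1)
    return c@rot(info['orientation']).T+info['eye']
def project(info,P):
    P=np.atleast_2d(P); c=(P-info['eye'])@rot(info['orientation'])
    x=c[:,0]/-c[:,2]; y=-c[:,1]/-c[:,2]; r2=x*x+y*y; s=1+info['k1']*r2; K=info['mtx']
    return np.stack([K[0,0]*x*s+K[0,2],K[1,1]*y*s+K[1,2]],1)
E
python3 - <<'E'
from h import *
from rig import robot
print(robot.state()['eef_pos'],robot.state()['tcp_rot'],robot.state()['joint_pos'])
# top camera measurement
d=np.load('pics/top0.npy'); info=robot.camera_info('top'); W=cloud(info,d); im=cv2.imread('pics/top0.png')
np.save('pics/topW.npy',W)
hsv=cv2.cvtColor(im,cv2.COLOR_BGR2HSV)
for n,(u,v) in dict(tier=(251,243),lid=(194,183),knob=(194,182),cupL=(319,253),cupR=(369,236),board=(144,254),thermo=(320,185),green=(357,142),bigrest=(422,231),rail=(390,185),smallrest=(310,188),tiffin=(85,172),coland=(256,126)).items():
    print(n,W[v,u].round(0))
Z=W[...,2]; 
print('table z',np.median(Z[300:330,100:180]))
m=(np.clip(Z,0,130)/130*255).astype(np.uint8); m[d==0]=0
cv2.imwrite('pics/hm0.png',cv2.applyColorMap(m,cv2.COLORMAP_JET))
c=cv2.resize(im[120:280,280:450],None,fx=4,fy=4,interpolation=cv2.INTER_CUBIC); cv2.imwrite('pics/crop0.png',cv2.resize(c,(680,600)) if c.shape[0]>600 else c)
E
```

```text
[ 305.68979347 -630.58614751  433.09073576] [0.01302467 0.97451082 0.22393526 0.00346707] [-1.16904736  0.63162341  0.17656951  0.00306076  2.30653578 -0.04790894]
tier [476.  -9.   4.]
lid [645. 159.  44.]
knob [649. 160.  39.]
cupL [ 451. -203.   41.]
cupR [ 503. -357.    2.]
board [438. 301.  18.]
thermo [ 642. -202.   67.]
green [ 776. -316.   39.]
bigrest [ 518. -493.   53.]
rail [ 644. -397.   75.]
smallrest [ 636. -177.   47.]
tiffin [657. 442. 126.]
coland [830. -18.   6.]
table z -0.0954093135792391
```

```bash
python3 -m handwheel '[{"dp":[0,4,0],"yaw":0},{"dp":[0,4,0],"yaw":0},{"dp":[0,4,0],"yaw":0},{"dp":[0,4,0],"yaw":0},{"dp":[0,4,0],"yaw":0},{"dp":[0,4,0],"yaw":0}]'; python3 -c "
from rig import robot
from h import *
s=robot.state();print(s['joint_pos'],rot(s['tcp_rot'])[:,2])"
```

```text
time: 1.32
eef_pos: [353.8, -729.3, 364.4]
tcp_rot: [0.085, 0.971, 0.223, 0.019]
contact_force: [-0.9, -0.0, -0.7]
width: 85.5
[-1.16437115  0.73845528  0.16965384  0.00875842  2.05933637 -0.04060346] [ 0.07559336 -0.15607731 -0.98484797]
```

View pics/crop0.png

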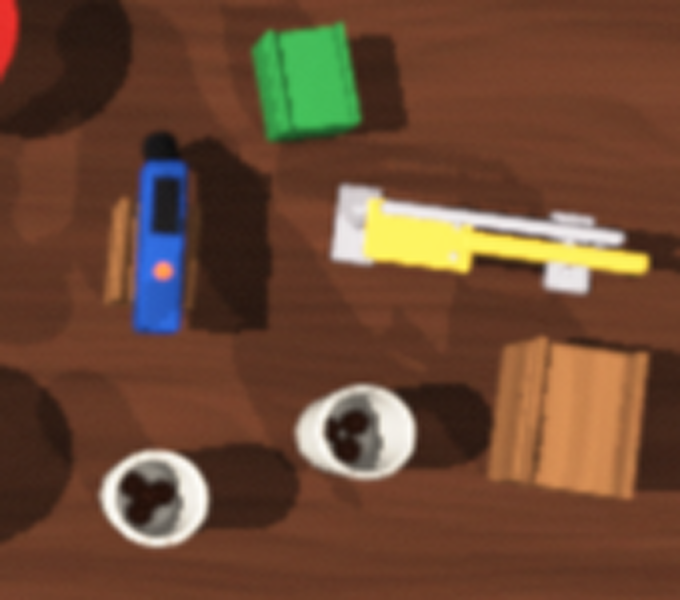

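View pics/hm0.png

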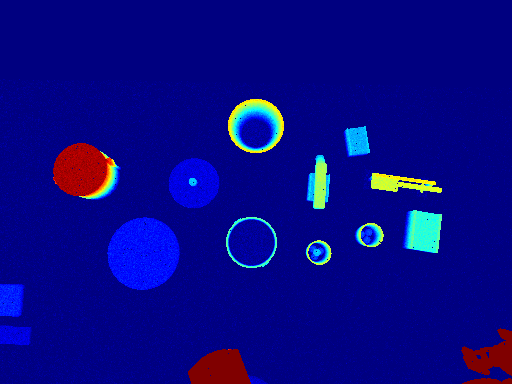

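```bash
cat > fit.py <<'E'
import numpy as np
D=[((.0918671641,1.23187905,1.81984693),(261.82,-539.53,230.15)),
((.63162341,.17656951,2.30653578),(305.69,-630.586,433.09)),
((.73845528,.16965384,2.05933637),(353.8,-729.3,364.4))]
def rows(D):
    A=[];y=[]
    for (j2,j3,j5),p in D:
        f=j2+j3; t=f+j5; r=np.hypot(p[0],p[1])
        A.append([0,np.sin(j2),np.sin(f),np.cos(f),np.sin(t)]);y.append(r)
        A.append([1,np.cos(j2),np.cos(f),-np.sin(f),np.cos(t)]);y.append(p[2])
    return np.array(A),np.array(y)
A,y=rows(D); x,res,rk,sv=np.linalg.lstsq(A,y,rcond=None)
print("H,a,bc,bs,L",x.round(1),res,sv)
E
python3 fit.py
```

```text
H,a,bc,bs,L [153.4 373.7 559.6  96.1 339.1] [0.0068724] [3.33161727 1.87077111 0.60595296 0.17156541 0.06267514]
```

```bash
python3 -m handwheel '[{"dp":[0,-3.5,2],"yaw":0},{"dp":[0,-3.5,2],"yaw":0},{"dp":[0,-3.5,2],"yaw":0},{"dp":[0,-3.5,2],"yaw":0},{"dp":[0,-3.5,2],"yaw":0}]'; python3 -c "
from rig import robot
s=robot.state();print(s['joint_pos'].tolist(),s['eef_pos'])"
python3 -m handwheel '[{"dp":[0,-3.5,0],"yaw":0},{"dp":[0,-3.5,0],"yaw":0},{"dp":[0,-3.5,0],"yaw":0},{"dp":[0,-3.5,0],"yaw":0},{"dp":[0,-3.5,0],"yaw":0}]'; python3 -c "
from rig import robot
s=robot.state();print(s['joint_pos'].tolist(),s['eef_pos'])"
```

```text
time: 1.73
eef_pos: [303.2, -625.8, 271.9]
tcp_rot: [0.086, 0.971, 0.223, 0.02]
contact_force: [0.3, 0.2, 1.3]
width: 85.2
[-1.17299633991112, 0.201136467988334, 1.0472306692134266, 0.009272137224229125, 1.717458466061941, -0.0518337109751207] [ 303.24408208 -625.82848729  271.91759283]
time: 2.15
eef_pos: [227.7, -470.0, 242.2]
tcp_rot: [0.085, 0.971, 0.223, 0.019]
contact_force: [-0.0, 1.0, 0.8]
width: 85.4
[-1.1930396297365882, -0.27631136745728, 1.5657107562652595, 0.0126201220822381, 1.6780595390668394, -0.07163394057590214] [ 227.67142053 -469.9767185   242.15047201]
```

```bash
cat >> fit.py <<'E'
D+=[((0.201136467988334,1.0472306692134266,1.717458466061941),(303.244,-625.828,271.918)),
((-0.27631136745728,1.5657107562652595,1.6780595390668394),(227.67,-469.977,242.15))]
A,y=rows(D); x,res,rk,sv=np.linalg.lstsq(A,y,rcond=None)
print("H,a,bc,bs,L",x.round(1),(A@x-y).round(2),sv)
np.save('kin.npy',x)
H,a,bc,bs,L=x
def wrist(j2,j3):
    f=j2+j3
    return a*np.sin(j2)+bc*np.sin(f)+bs*np.cos(f), H+a*np.cos(j2)+bc*np.cos(f)-bs*np.sin(f)
# feasible min tool angle (from down) per TCP r,z : tau=angle of tool above straight down (outward tilt)
from itertools import product
g2=np.linspace(-.85,2.17,400); g3=np.linspace(.18,2.45,300)
J2,J3=np.meshgrid(g2,g3); wr,wz=wrist(J2,J3)
for z in (45,110,150,250):
  for r in (480,500,530,560,600,650,700,750):
    best=[]
    for tau in np.radians(np.arange(-30,91,5)):
        tr=r-L*np.sin(tau); tz=z+L*np.cos(tau)
        dd=np.hypot(wr-tr,wz-tz); 
        j5=np.pi-tau-(J2+J3)
        ok=(dd<6)&(j5>.08)&(j5<2.67)
        if ok.any(): best.append(int(np.degrees(tau).round()))
    print(z,r,best[:1],best[-1:])
E
python3 fit.py
```

```text
H,a,bc,bs,L [153.4 373.7 559.6  96.1 339.1] [0.0068724] [3.33161727 1.87077111 0.60595296 0.17156541 0.06267514]
H,a,bc,bs,L [157.7 372.7 559.5  96.6 342.1] [-0.01 -0.16 -0.2   0.21  0.13  0.18  0.18 -0.09 -0.27 -0.14] [4.3353528  2.30961852 0.89606091 0.23657579 0.10716875]
45 480 [-30] [35]
45 500 [-30] [40]
45 530 [-30] [45]
45 560 [-30] [50]
45 600 [-30] [60]
45 650 [-30] [60]
45 700 [-30] [60]
45 750 [-25] [60]
110 480 [-30] [35]
110 500 [-30] [35]
110 530 [-30] [45]
110 560 [-30] [55]
110 600 [-30] [65]
110 650 [-30] [65]
110 700 [-30] [65]
110 750 [-25] [65]
150 480 [-30] [35]
150 500 [-30] [35]
150 530 [-30] [45]
150 560 [-30] [55]
150 600 [-30] [65]
150 650 [-30] [70]
150 700 [-30] [70]
150 750 [-20] [65]
250 480 [-30] [35]
250 500 [-30] [40]
250 530 [-30] [45]
250 560 [-30] [50]
250 600 [-30] [65]
250 650 [-30] [80]
250 700 [-20] [75]
250 750 [-10] [75]
```

```bash
cat > kin.py <<'E'
import numpy as np
from scipy.spatial.transform import Rotation as R
from scipy.optimize import least_squares
H,a,bc,bs,L=np.load('kin.npy')
LO=np.array([-2.87,-.86,.17,-1.51,.06,-2.65]);HI=np.array([2.87,2.18,2.46,4.65,2.69,2.65])
C6=np.pi/2
def fk(q):
    j1,j2,j3,j4,j5,j6=q
    f=j2+j3
    w=np.array([a*np.sin(j2)+bc*np.sin(f)+bs*np.cos(f),0,H+a*np.cos(j2)+bc*np.cos(f)-bs*np.sin(f)])
    r=R.from_euler('ZYZYZ',[j1,f,j4,j5,j6+C6])
    return R.from_euler('z',j1).apply(w)+r.apply([0,0,L]),r
def ik(p,Rm,q0):
    def e(q):
        P,r=fk(q); return np.concatenate([(P-p)/100,(R.from_matrix(Rm).inv()*r).as_rotvec()])
    s=least_squares(e,np.clip(q0,LO+.001,HI-.001),bounds=(LO,HI)); return s.x,np.abs(s.fun).max()
E
python3 - <<'E'
from kin import *; from h import rot
from rig import robot
s=robot.state(); P,r=fk(s['joint_pos']); print(P,s['eef_pos']); print(r.as_matrix().round(3)); print(rot(s['tcp_rot']).round(3))
q=s['joint_pos']
r2=lambda az,tau,psi:0
for az in (-64,-80,-90):
  u=np.array([np.cos(np.radians(az)),np.sin(np.radians(az)),0]); z=np.array([0,0,1.])
  for tau in (45,50,55,60):
    T=np.radians(tau); t=np.sin(T)*u-np.cos(T)*z; x=np.cos(T)*u+np.sin(T)*z; y=np.cross(t,x)
    M=np.stack([x,y,t],1)
    out=[]
    for nm,c,hz in (('a',(451,-203),45),('b',(503,-357),45),('tier',None,115),('tierP',None,115),('board',(438,301),63)):
        if c is None: g=np.array([476,-9,0])+u*40
        else: g=np.array([*c,0.])
        g[2]=hz; p=g+19*t
        best=(9,None)
        Mm=M
        if nm=='tierP':
            Mm=M@R.from_euler('z',-np.pi).as_matrix()
        for q0 in ([-.6,0,1.5,0,1.2,1.5],[0,0,1.5,-1,1.2,1.5],[.4,0,1.5,1,1.2,0],[.4,0,1.5,-1.4,1.2,-1.5],[0,0,1.5,1,1.2,-1.5]):
            qq,e=ik(p,Mm,np.array(q0))
            if e<best[0]: best=(e,qq)
        out.append((nm,round(best[0],3),best[1].round(2).tolist()))
    print(az,tau); [print('   ',o) for o in out]
E
```

```text
Traceback (most recent call last):
  File "kin.py", line 11, in fk
    r=R.from_euler('ZYZYZ',[j1,f,j4,j5,j6+C6])
  File "scipy/spatial/transform/_rotation.pyx", line 1413, in scipy.spatial.transform._rotation.Rotation.from_euler
ValueError: Expected axis specification to be a non-empty string of upto 3 characters, got ZYZYZ
```

```bash
sed -i "s/r=R.from_euler('ZYZYZ'.*/r=R.from_euler('ZYZ',[j1,f,j4])*R.from_euler('YZ',[j5,j6+C6])/" kin.py
cat > chk.py <<'E'
from kin import *; from h import rot
from rig import robot
s=robot.state(); P,r=fk(s['joint_pos']); print(P,s['eef_pos']); print(r.as_matrix().round(3)); print(rot(s['tcp_rot']).round(3))
for az in (-64,-80,-90):
  u=np.array([np.cos(np.radians(az)),np.sin(np.radians(az)),0]); z=np.array([0,0,1.])
  for tau in (45,55,60):
    T=np.radians(tau); t=np.sin(T)*u-np.cos(T)*z; x=np.cos(T)*u+np.sin(T)*z; y=np.cross(t,x)
    M=np.stack([x,y,t],1)
    out=[]
    for nm,c,hz in (('a',(451,-203),45),('b',(503,-357),45),('tier',None,115),('tierP',None,115),('board',(438,301),63)):
        if c is None: g=np.array([476,-9,0])+u*40
        else: g=np.array([*c,0.])
        g[2]=hz; p=g+19*t
        best=(9,None)
        Mm=M
        if nm=='tierP':
            Mm=M@R.from_euler('z',-np.pi).as_matrix()
        for q0 in ([-.6,0,1.5,0,1.2,1.5],[0,0,1.5,-1,1.2,1.5],[.4,0,1.5,1,1.2,0],[.4,0,1.5,-1.4,1.2,-1.5],[0,0,1.5,1,1.2,-1.5]):
            qq,e=ik(p,Mm,np.array(q0))
            if e<best[0]: best=(e,qq)
        out.append((nm,round(best[0],3),best[1].round(2).tolist()))
    print(az,tau); [print('   ',o) for o in out]
E
python3 chk.py
```

```text
[ 196.49908653 -483.55555312  242.03846961] [ 227.67142053 -469.9767185   242.15047201]
[[ 0.9    0.43   0.076]
 [ 0.437 -0.886 -0.156]
 [-0.     0.174 -0.985]]
[[ 0.9    0.43   0.076]
 [ 0.437 -0.886 -0.156]
 [-0.     0.174 -0.985]]
-64 45
    ('a', np.float64(0.106), [-0.12, -0.58, 2.29, -0.58, 1.03, 2.65])
    ('b', np.float64(0.022), [-0.38, -0.22, 2.06, -0.68, 0.8, 2.65])
    ('tier', np.float64(0.24), [0.19, -0.48, 2.05, -0.5, 1.3, 2.65])
    ('tierP', np.float64(0.0), [0.39, -0.32, 2.02, -0.79, 1.43, 0.04])
    ('board', np.float64(0.0), [0.98, 0.24, 1.57, -0.67, 1.75, -2.59])
-64 55
    ('a', np.float64(0.175), [-0.1, -0.7, 2.4, -0.67, 0.94, 2.65])
    ('b', np.float64(0.112), [-0.4, -0.29, 2.15, -0.76, 0.68, 2.65])
    ('tier', np.float64(0.169), [0.54, -0.2, 2.09, -1.1, 1.5, -2.65])
    ('tierP', np.float64(0.0), [0.47, -0.27, 2.07, -0.97, 1.46, 0.19])
    ('board', np.float64(0.0), [1.03, 0.34, 1.54, -0.79, 1.83, -2.54])
-64 60
    ('a', np.float64(0.136), [0.21, -0.31, 2.38, -1.32, 1.2, -2.65])
    ('b', np.float64(0.134), [-0.22, -0.13, 2.23, -1.51, 0.82, -2.65])
    ('t
[... 1664 characters left out ...]
np.float64(0.058), [0.16, -0.05, 2.04, -1.0, 1.47, -2.65])
    ('b', np.float64(0.124), [-0.14, 0.11, 1.93, -1.19, 1.22, -2.65])
    ('tier', np.float64(0.031), [0.43, 0.02, 1.81, -0.87, 1.76, -2.65])
    ('tierP', np.float64(0.0), [0.43, 0.01, 1.81, -0.86, 1.76, 0.45])
    ('board', np.float64(0.0), [0.91, 0.55, 1.26, -0.61, 2.09, -2.32])
-90 60
    ('a', np.float64(0.019), [0.17, -0.02, 2.03, -1.04, 1.5, -2.65])
    ('b', np.float64(0.083), [-0.13, 0.14, 1.92, -1.23, 1.25, -2.65])
    ('tier', np.float64(0.003), [0.45, 0.06, 1.81, -0.93, 1.79, -2.65])
    ('tierP', np.float64(0.0), [0.45, 0.06, 1.81, -0.92, 1.79, 0.49])
    ('board', np.float64(0.0), [0.92, 0.61, 1.23, -0.67, 2.14, -2.33])
```

```bash
cat > fit2.py <<'E'
import numpy as np
import re
src=open('fit.py').read()
D=[((-1.17572809,.0918671641,1.23187905,1.81984693),(261.82,-539.53,230.15)),
((-1.16904736,.63162341,.17656951,2.30653578),(305.69,-630.586,433.09)),
((-1.16437115,.73845528,.16965384,2.05933637),(353.8,-729.3,364.4)),
((-1.17299634,0.201136467988334,1.0472306692134266,1.717458466061941),(303.244,-625.828,271.918)),
((-1.19303963,-0.27631136745728,1.5657107562652595,1.6780595390668394),(227.67,-469.977,242.15))]
A=[];y=[];d=[]
for (j1,j2,j3,j5),p in D:
    c,s=np.cos(j1),np.sin(j1); r=c*p[0]+s*p[1]; d.append(-s*p[0]+c*p[1])
    f=j2+j3;t=f+j5
    A.append([0,np.sin(j2),np.sin(f),np.cos(f),np.sin(t)]);y.append(r)
    A.append([1,np.cos(j2),np.cos(f),-np.sin(f),np.cos(t)]);y.append(p[2])
A=np.array(A);y=np.array(y);x=np.linalg.lstsq(A,y,rcond=None)[0]
print(x.round(1),(A@x-y).round(2),np.round(d,1)); np.save('kin.npy',np.r_[x,np.mean(d)])
E
python3 fit2.py
sed -i "s/^H,a,bc,bs,L=.*/H,a,bc,bs,L,DY=np.load('\.\/kin.npy')/; s/np.cos(f),0,H+a/np.cos(f),DY,H+a/" kin.py
cat > chk.py <<'E'
from kin import *
from rig import robot
s=robot.state(); P,r=fk(s['joint_pos']); print(P,s['eef_pos'])
def frame(az,tau,psi=0):
    u=np.array([np.cos(np.radians(az)),np.sin(np.radians(az)),0]); z=np.array([0,0,1.]);T=np.radians(tau)
    t=np.sin(T)*u-np.cos(T)*z; x=np.cos(T)*u+np.sin(T)*z
    return u,t,np.stack([x,np.cross(t,x),t],1)@R.from_euler('z',np.radians(psi)).as_matrix()
if __name__=='__main__':
 for az in (-15,0,15,30,45):
  for tau in (40,45,50,55,60):
    line=[]
    for nm,c,hz in (('a',(451,-203),45),('b',(503,-357),45),('t0',0,115),('t-90',-90,115),('t-160',-160,115),('board',(438,301),63),('boardfar',(473,330),63)):
        psi=0 if isinstance(c,tuple) else c
        u,t,M=frame(az,tau,psi)
        g=np.array([*c,0.]) if isinstance(c,tuple) else np.array([476,-9,0])+u*55
        g[2]=hz; p=g+19*t; best=(9,None)
        for q0 in ([0,0,1.5,0,1.2,1.5+np.radians(psi)],[-.5,0,1.5,.5,.6,1.2+np.radians(psi)],[.4,0,1.5,-.5,.6,1.2+np.radians(psi)]):
            qq,e=ik(p,M,np.array(q0))
            if e<best[0]: best=(e,qq)
        line.append(f"{nm}:{best[0]:.2f}(j5 {best[1][4]:.2f} j6 {best[1][5]:.2f})")
    print(az,tau,' '.join(line))
E
python3 chk.py
```

```text
[157.2 372.6 558.5  96.9 340.7] [-0.    0.01 -0.   -0.    0.    0.01  0.01 -0.   -0.01 -0.02] [34.  34.8 36.7 37.1 38.3]
[ 229.682074   -469.16449167  242.16060045] [ 227.67142053 -469.9767185   242.15047201]
-15 40 a:0.00(j5 0.88 j6 1.04) b:0.00(j5 0.80 j6 0.69) t0:0.00(j5 0.91 j6 1.88) t-90:0.00(j5 0.91 j6 0.31) t-160:0.00(j5 0.91 j6 -0.91) board:0.11(j5 1.10 j6 2.65) boardfar:0.12(j5 1.08 j6 2.65)
-15 45 a:0.02(j5 0.84 j6 0.97) b:0.00(j5 0.74 j6 0.56) t0:0.00(j5 0.83 j6 1.93) t-90:0.00(j5 0.83 j6 0.36) t-160:0.00(j5 0.83 j6 -0.87) board:0.15(j5 1.06 j6 2.65) boardfar:0.16(j5 1.04 j6 2.65)
-15 50 a:0.09(j5 0.84 j6 0.90) b:0.00(j5 0.69 j6 0.40) t0:0.00(j5 0.75 j6 1.99) t-90:0.00(j5 0.75 j6 0.41) t-160:0.00(j5 0.75 j6 -0.81) board:0.19(j5 1.01 j6 2.65) boardfar:0.20(j5 0.99 j6 2.65)
-15 55 a:0.15(j5 0.85 j6 0.80) b:0.00(j5 0.66 j6 0.22) t0:0.00(j5 0.66 j6 2.06) t-90:0.00(j5 0.66 j6 0.49) t-160:0.00(j5 0.66 j6 -0.73) board:0.22(j5 0.97 j6 2.65) boardfar:0.24(j5 0.95 j6 2.65)
-15 60 a:0.21(j5 0.88 j6 0.66) b:0.00(j5 0.65 j6 0.01) t0:0.04(j5 0.63 j6 2.19) t-90:0.04(j5 0.63 j6 0.62) t-16
[... 3309 characters left out ...]
0(j5 1.27 j6 -1.39) t-160:0.00(j5 1.27 j6 -2.61) board:0.00(j5 0.78 j6 0.93) boardfar:0.00(j5 0.70 j6 0.95)
45 50 a:0.00(j5 1.52 j6 -0.40) b:0.00(j5 1.59 j6 -0.41) t0:0.00(j5 1.27 j6 0.09) t-90:0.00(j5 1.27 j6 -1.48) t-160:0.02(j5 1.26 j6 -2.65) board:0.00(j5 0.71 j6 0.83) boardfar:0.00(j5 0.62 j6 0.82)
45 55 a:0.00(j5 1.55 j6 -0.46) b:0.00(j5 1.62 j6 -0.45) t0:0.00(j5 1.28 j6 -0.00) t-90:0.00(j5 1.28 j6 -1.57) t-160:0.06(j5 1.24 j6 -2.65) board:0.04(j5 0.70 j6 0.72) boardfar:0.00(j5 0.55 j6 0.66)
45 60 a:0.00(j5 1.59 j6 -0.52) b:0.00(j5 1.66 j6 -0.49) t0:0.00(j5 1.29 j6 -0.09) t-90:0.00(j5 1.29 j6 -1.66) t-160:0.09(j5 1.22 j6 -2.65) board:0.10(j5 0.72 j6 0.59) boardfar:0.00(j5 0.49 j6 0.45)
```

```bash
cat > st.py <<'E'
from rig import robot
from h import *
s=robot.state(); M=rot(s['tcp_rot']); t=M[:,2]
print('t',round(s['time'],2),'p',s['eef_pos'].round(1),'tilt',np.degrees(np.arccos(-t[2])).round(1),'az',np.degrees(np.arctan2(t[1],t[0])).round(1),'x',M[:,0].round(3),'y',M[:,1].round(3),'z',t.round(3),'q',s['joint_pos'].round(3),'F',s['contact_force'].round(1),'w',round(s['width'],1))
E
python3 -m handwheel '[{"dp":[0,-3.5,0],"yaw":0},{"dp":[0,-3.5,0],"yaw":0},{"dp":[0,-3.5,0],"yaw":0},{"dp":[0,-2,0],"yaw":0},{"dp":[0,-2,0],"yaw":0},{"dp":[0,-2,0],"yaw":0}]' >/dev/null; python3 st.py
```

```text
t 2.65 p [ 157.  -324.3  214.3] tilt 10.1 az -64.3 x [ 0.9    0.437 -0.001] y [ 0.43  -0.886  0.175] z [ 0.076 -0.157 -0.985] q [-1.233 -0.754  1.938  0.02   1.783 -0.108] F [-0.4  0.3  0.9] w 85.6
```

```bash
python3 -m handwheel '[{"dp":[0,-1.5,0],"yaw":0},{"dp":[0,-1.5,0],"yaw":0},{"dp":[0,-1.5,0],"yaw":0},{"dp":[0,-1.5,0],"yaw":0}]' >/dev/null; python3 st.py
```

```text
t 2.98 p [ 139.6 -288.9  207.5] tilt 8.7 az -64.1 x [ 0.9    0.436 -0.   ] y [ 0.431 -0.889  0.151] z [ 0.066 -0.136 -0.988] q [-1.247 -0.856  2.     0.02   1.847 -0.121] F [ 0.6  0.4 -0.3] w 85.5
```

Inner limit untilts. Continue a little.

```bash
python3 -m handwheel '[{"dp":[0,-1.5,0],"yaw":0},{"dp":[0,-1.5,0],"yaw":0},{"dp":[0,-1.5,0],"yaw":0},{"dp":[0,-1,0],"yaw":0}]' >/dev/null; python3 st.py
```

```text
t 3.32 p [ 133.6 -276.4  211.9] tilt 6.6 az -64.2 x [ 0.9    0.437 -0.   ] y [ 0.434 -0.894  0.115] z [ 0.05  -0.104 -0.993] q [-1.248 -0.856  1.989  0.016  1.894 -0.123] F [-0.8  0.9 -0.1] w 85.6
```

```bash
python3 -m handwheel '[{"dp":[0,-3,0],"yaw":0},{"dp":[0,-3,0],"yaw":0},{"dp":[0,-3,0],"yaw":0},{"dp":[0,-3,0],"yaw":0}]' >/dev/null; python3 st.py
```

```text
t 3.65 p [ 119.1 -247.1  226.7] tilt 1.9 az -63.7 x [0.9   0.437 0.   ] y [ 0.436 -0.899  0.033] z [ 0.015 -0.03  -0.999] q [-1.252 -0.856  1.958  0.005  2.006 -0.131] F [-0.1 -0.1 -0.6] w 85.1
```

```bash
python3 -m handwheel '[{"dp":[0,-3,0],"yaw":0},{"dp":[3.6,-1.1,-1.5],"yaw":0},{"dp":[3.6,-1.1,-1.5],"yaw":0},{"dp":[3.6,-1.1,-1.5],"yaw":0},{"dp":[3.6,-1.1,-1.5],"yaw":0},{"dp":[3.6,-1.1,-1.5],"yaw":0},{"dp":[3.6,-1.1,-1.5],"yaw":0},{"dp":[3.6,-1.1,-1.5],"yaw":0}]' >/dev/null; python3 st.py;  python3 -m handwheel '[{"dp":[3.6,-1.1,-1],"yaw":0},{"dp":[3.6,-1.1,-1],"yaw":0},{"dp":[3.6,-1.1,-1],"yaw":0},{"dp":[3.6,-1.1,-1],"yaw":0},{"dp":[3.6,-1.1,-1],"yaw":0},{"dp":[3.6,-1.1,-1],"yaw":0},{"dp":[3.6,-1.1,0],"yaw":0},{"dp":[3.6,-1.1,0],"yaw":0}]' >/dev/null; python3 st.py
```

```text
t 4.32 p [310.5 -59.6 338.5] tilt 0.8 az -58.2 x [0.899 0.437 0.001] y [ 0.437 -0.899  0.013] z [ 0.007 -0.011 -1.   ] q [-0.288 -0.608  1.616 -0.01   2.124  0.825] F [ 1.1 -1.8 -0.2] w 85.4
t 4.98 p [531.2 145.7 397.1] tilt 0.7 az -55.0 x [0.899 0.437 0.002] y [ 0.437 -0.899  0.012] z [ 0.007 -0.01  -1.   ] q [ 0.213  0.057  0.965 -0.014  2.114  1.325] F [ 0.3 -0.6  0. ] w 85.4
```

```bash
python3 -m handwheel '[{"dp":[4,0,0],"yaw":0.1},{"dp":[4,0,0],"yaw":0},{"dp":[4,0,0],"yaw":0},{"dp":[4,0,0],"yaw":0},{"dp":[4,0,0],"yaw":0},{"dp":[4,0,0],"yaw":0},{"dp":[4,0,0],"yaw":0},{"dp":[4,0,0],"yaw":0}]' >/dev/null; python3 st.py;  python3 -m handwheel '[{"dp":[4,0,0],"yaw":0},{"dp":[4,0,0],"yaw":0},{"dp":[4,0,0],"yaw":0},{"dp":[4,0,0],"yaw":0},{"dp":[4,0,0],"yaw":0},{"dp":[4,0,0],"yaw":0},{"dp":[4,0,0],"yaw":0},{"dp":[4,0,0],"yaw":0}]' >/dev/null; python3 st.py
```

```text
t 5.65 p [750.4 232.8 342.8] tilt 3.8 az 6.8 x [0.936 0.345 0.064] y [ 0.345 -0.939  0.015] z [ 0.065  0.008 -0.998] q [ 0.262  0.761  0.17  -0.011  2.146  1.474] F [-0.5 -0.8  0.5] w 85.3
t 6.32 p [857.6 280.6 273.3] tilt 15.2 az 15.0 x [0.905 0.337 0.261] y [ 0.343 -0.939  0.024] z [ 0.253  0.068 -0.965] q [ 0.28   0.863  0.17  -0.005  1.844  1.496] F [ 0.3 -0.6  0.5] w 85.6
```

```bash
python3 -m handwheel '[{"dp":[4,0,-1],"yaw":0},{"dp":[4,0,-1],"yaw":0},{"dp":[4,0,-1],"yaw":0},{"dp":[4,0,-1],"yaw":0},{"dp":[4,0,-1],"yaw":0},{"dp":[4,0,-1],"yaw":0},{"dp":[4,0,-1],"yaw":0},{"dp":[4,0,-1],"yaw":0}]' >/dev/null; python3 st.py;  python3 -m handwheel '[{"dp":[4,0,-1],"yaw":0},{"dp":[4,0,-1],"yaw":0},{"dp":[4,0,-1],"yaw":0},{"dp":[4,0,-1],"yaw":0},{"dp":[4,0,-1],"yaw":0},{"dp":[4,0,-1],"yaw":0},{"dp":[4,0,-1],"yaw":0},{"dp":[4,0,-1],"yaw":0}]' >/dev/null; python3 st.py
```

```text
t 6.98 p [903.2 307.2 338.2] tilt 28.3 az 16.7 x [0.823 0.314 0.474] y [ 0.341 -0.94   0.031] z [ 0.455  0.136 -0.88 ] q [ 2.930e-01  8.180e-01  1.700e-01 -1.000e-03  1.659e+00  1.508e+00] F [ 0.5 -0.8 -0.2] w 85.4
t 7.65 p [917.3 321.8 446.6] tilt 41.0 az 17.5 x [0.703 0.277 0.655] y [ 0.338 -0.941  0.035] z [ 0.626  0.197 -0.755] q [0.302 0.733 0.17  0.002 1.523 1.515] F [-0.1  1.   1.1] w 85.3
```

Need ~52°: about 7 more rows.

```bash
python3 -m handwheel '[{"dp":[4,0,-1],"yaw":0},{"dp":[4,0,-1],"yaw":0},{"dp":[4,0,-1],"yaw":0},{"dp":[4,0,-1],"yaw":0},{"dp":[4,0,-1],"yaw":0},{"dp":[4,0,-1],"yaw":0},{"dp":[4,0,-1],"yaw":0}]' >/dev/null; python3 st.py
python3 - <<'E'
from h import *
from rig import robot
W=np.load('pics/topW.npy'); Z=W[...,2]
from scipy.optimize import least_squares
def circ(m):
    P=W[m][:,:2]; f=least_squares(lambda c:np.hypot(P[:,0]-c[0],P[:,1]-c[1])-c[2],[*P.mean(0),50],loss='soft_l1'); return f.x.round(1),len(P)
def box(u0,u1,v0,v1,z0,z1):
    m=np.zeros(Z.shape,bool); m[v0:v1,u0:u1]=True; return m&(Z>z0)&(Z<z1)
print('cupL rim',circ(box(300,336,235,270,69,82)))
print('cupR rim',circ(box(350,388,216,252,69,82)))
print('tier rim',circ(box(220,285,210,275,55,66)))
m=box(165,222,155,212,9,18);P=W[m];print('lid',np.median(P[:,2]),(P.min(0)+P.max(0))/2,P.max(0)-P.min(0)); print('lid low', np.histogram(W[box(165,222,155,212,2,45)][:,2],20))
print('knob',W[box(165,222,155,212,25,60)].mean(0))
m=box(100,185,210,295,12,25);P=W[m];print('board',(P.min(0)+P.max(0))/2,P.max(0)-P.min(0))
m=box(222,290,95,160,80,92);print('col',circ(m))
m=box(50,115,140,200,118,135);print('tiffin',circ(m))
for n,b,z in(('small rest',(300,335,165,210),(30,52)),('big rest',(395,450,200,260),(35,60)),('green',(340,375,120,160),(25,50))):
    P=W[box(*b,*z)]; r=cv2.minAreaRect(P[:,:2].astype(np.float32)); print(n,r,np.percentile(P[:,2],[5,50,95]))
P=W[box(300,335,150,215,58,80)]; print('thermo',cv2.minAreaRect(P[:,:2].astype(np.float32)),np.percentile(P[:,2],[5,50,95]))
E
```

```text
t 8.23 p [901.1 324.  564.4] tilt 51.7 az 18.0 x [0.575 0.236 0.784] y [ 0.336 -0.941  0.037] z [ 0.746  0.242 -0.62 ] q [0.308 0.633 0.17  0.004 1.437 1.52 ] F [ 0.6 -0.3 -0.7] w 85.1
cupL rim (array([ 453.7, -196.5,   31.6]), 115)
cupR rim (array([ 504.5, -340.9,   31.5]), 119)
tier rim (array([478.6,  -9.8,  69.5]), 239)
lid 12.799166083899308 [651.74991515 165.69511353  13.47018349] [148.72327054 147.71801804   8.92722165]
lid low (array([169,  29,  41, 286, 643, 643, 258,  51,   6,   1,   1,   1,   1,
         0,   1,   4,   6,  12,  19,   9]), array([ 2.00415164,  4.14749779,  6.29084394,  8.43419009, 10.57753623,
       12.72088238, 14.86422853, 17.00757468, 19.15092082, 21.29426697,
       23.43761312, 25.58095927, 27.72430541, 29.86765156, 32.01099771,
       34.15434386, 36.29769   , 38.44103615, 40.5843823 , 42.72772845,
       44.87107459]))
knob [649.92309123 164.22760474  40.09858006]
board [441.51843022 304.75023349  18.43895194] [207.870724   209.65675499  12.74960017]
col (array([807.3, -16.1,  76.7]), 359)
tiffin (array([664.9, 457.8,  51.7]), 2225)
small rest ((639.5423583984375, -202.05262756347656), (60.27301025390625, 124.74300384521484), 85.3987045288086) [34.70782337 40.32229472 47.63658983]
big rest ((518.2833862304688, -498.7203674316406), (82.71916961669922, 109.8984375), 82.12836456298828) [44.89480276 53.72587462 58.61350374]
green ((781.653076171875, -316.1268310546875), (79.80473327636719, 60.02782440185547), 7.56275749206543) [33.25603416 39.20203544 44.5238724 ]
thermo ((648.215576171875, -202.78004455566406), (30.74109649658203, 141.69741821289062), 87.51220703125) [62.29590508 69.19625176 73.03336315]
```

```bash
cat > go.py <<'E'
import sys
from rig import robot
from h import *
from kin import fk,ik
s=robot.state(); M=rot(s['tcp_rot'])
tgt=np.array([float(v) for v in sys.argv[1:4]])
d=M.T@(tgt-s['eef_pos'])/10
n=int(np.ceil(np.linalg.norm(d)/4.1)); print('total cm',d.round(2),'rows',n,'per row',(d/n).round(2))
q,e=ik(tgt,M,s['joint_pos']); print('ik',e.round(3),q.round(2))
E
python3 go.py 470 -191 150; python3 go.py 470 -191 38
```

```text
total cm [-69.39  32.46 -18.94] rows 20 per row [-3.47  1.62 -0.95]
ik 0.0 [-1.01 -0.6   2.18  0.89  1.37  0.1 ]
total cm [-78.17  32.05 -12.  ] rows 21 per row [-3.72  1.53 -0.57]
ik 0.0 [-1.01 -0.46  2.3   0.95  1.21 -0.11]
```

```bash
for i in 1 2; do :; done; python3 -m handwheel '[{"dp":[-3.5,1.6,-0.95],"yaw":0},{"dp":[-3.5,1.6,-0.95],"yaw":0},{"dp":[-3.5,1.6,-0.95],"yaw":0},{"dp":[-3.5,1.6,-0.95],"yaw":0},{"dp":[-3.5,1.6,-0.95],"yaw":0},{"dp":[-3.5,1.6,-0.95],"yaw":0},{"dp":[-3.5,1.6,-0.95],"yaw":0},{"dp":[-3.5,1.6,-0.95],"yaw":0}]' >/dev/null; python3 st.py;  python3 -m handwheel '[{"dp":[-3.5,1.6,-0.95],"yaw":0},{"dp":[-3.5,1.6,-0.95],"yaw":0},{"dp":[-3.5,1.6,-0.95],"yaw":0},{"dp":[-3.5,1.6,-0.95],"yaw":0},{"dp":[-3.5,1.6,-0.95],"yaw":0},{"dp":[-3.5,1.6,-0.95],"yaw":0},{"dp":[-3.5,1.6,-0.95],"yaw":0},{"dp":[-3.5,1.6,-0.95],"yaw":0}]' >/dev/null; python3 st.py; python3 go.py 470 -191 150
```

```text
t 8.9 p [747.5 141.1 418. ] tilt 51.6 az 18.0 x [0.575 0.238 0.783] y [ 0.337 -0.941  0.038] z [ 0.746  0.242 -0.621] q [ 0.05  -0.166  1.379  0.237  1.057  1.238] F [ 0.1 -0.2  0.3] w 85.1
t 9.57 p [573.1 -63.9 251.4] tilt 51.6 az 17.9 x [0.574 0.239 0.783] y [ 0.337 -0.941  0.04 ] z [ 0.746  0.241 -0.621] q [-0.526 -0.624  2.017  0.692  1.152  0.59 ] F [-0.1 -0.9 -1.3] w 85.5
total cm [-16.9    8.07  -4.47] rows 5 per row [-3.38  1.61 -0.89]
ik 0.0 [-1.01 -0.6   2.18  0.89  1.37  0.1 ]
```

```bash
python3 -m handwheel '[{"dp":[-3.4,1.6,-0.9],"yaw":0},{"dp":[-3.4,1.6,-0.9],"yaw":0},{"dp":[-3.4,1.6,-0.9],"yaw":0},{"dp":[-3.4,1.6,-0.9],"yaw":0},{"dp":[-3.4,1.6,-0.9],"yaw":0},{"dp":[0,0,0],"yaw":0}]' >/dev/null; python3 st.py; python3 go.py 470 -191 150; python3 - <<'E'
from rig import robot
import cv2,numpy as np
p,d=robot.read_camera('wrist'); cv2.imwrite('pics/w1.png',p[:,:,::-1]); np.save('pics/w1.npy',d)
E
```

```text
t 10.07 p [ 466.2 -193.7  144.5] tilt 51.3 az 17.7 x [0.582 0.232 0.779] y [ 0.33  -0.943  0.034] z [ 0.743  0.237 -0.626] q [-1.009 -0.602  2.19   0.882  1.363  0.103] F [-0.9 -0.2 -0. ] w 85.7
total cm [ 0.71 -0.11  0.  ] rows 1 per row [ 0.71 -0.11  0.  ]
ik 0.0 [-1.   -0.61  2.18  0.88  1.36  0.12]
```

View pics/w1.png

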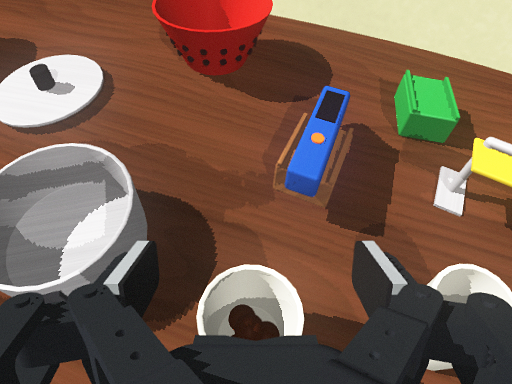

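```bash
python3 go.py 470 -191 38.5
```

```text
total cm [-8.32 -0.44  6.95] rows 3 per row [-2.77 -0.15  2.32]
ik 0.0 [-1.   -0.47  2.3   0.94  1.21 -0.1 ]
```

```bash
python3 -m handwheel '[{"dp":[-1.7,-0.1,1.4],"yaw":0},{"dp":[-1.7,-0.1,1.4],"yaw":0},{"dp":[-1.7,-0.1,1.4],"yaw":0},{"dp":[-1.7,-0.1,1.4],"yaw":0},{"dp":[0,0,0],"yaw":0}]' >/dev/null; python3 st.py; python3 go.py 470 -191 38.5
```

```text
t 10.53 p [ 470.4 -186.2   57.4] tilt 51.4 az 18.3 x [0.579 0.236 0.78 ] y [ 0.339 -0.94   0.033] z [ 0.742  0.245 -0.624] q [-0.99  -0.505  2.289  0.926  1.235 -0.051] F [-0.8  1.  -0.1] w 85.2
total cm [-1.61  0.37  1.04] rows 1 per row [-1.61  0.37  1.04]
ik 0.0 [-1.   -0.46  2.3   0.94  1.22 -0.1 ]
```

```bash
python3 -m handwheel '[{"dp":[-0.8,0.2,0.5],"yaw":0},{"dp":[-0.8,0.2,0.5],"yaw":0},{"dp":[0,0,0],"yaw":0}]' >/dev/null; python3 st.py; python3 go.py 470 -191 38.5; python3 - <<'E'
from rig import robot
import cv2,numpy as np
p,d=robot.read_camera('wrist'); cv2.imwrite('pics/w2.png',p[:,:,::-1])
p,d=robot.read_camera('side'); cv2.imwrite('pics/s2.png',cv2.resize(p[180:340,130:330,::-1],None,fx=3.5,fy=3.5))
E
```

```text
t 10.78 p [ 470.7 -193.9   42.1] tilt 51.5 az 18.0 x [0.577 0.238 0.782] y [ 0.337 -0.941  0.038] z [ 0.744  0.242 -0.623] q [-1.002 -0.459  2.289  0.942  1.213 -0.101] F [-0.   0.3  0.1] w 85.2
total cm [-0.26 -0.31  0.25] rows 1 per row [-0.26 -0.31  0.25]
ik 0.0 [-1.01 -0.46  2.3   0.94  1.21 -0.11]
```

View pics/w2.png

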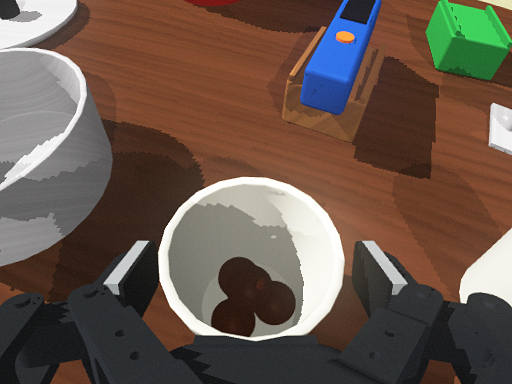

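View pics/s2.png

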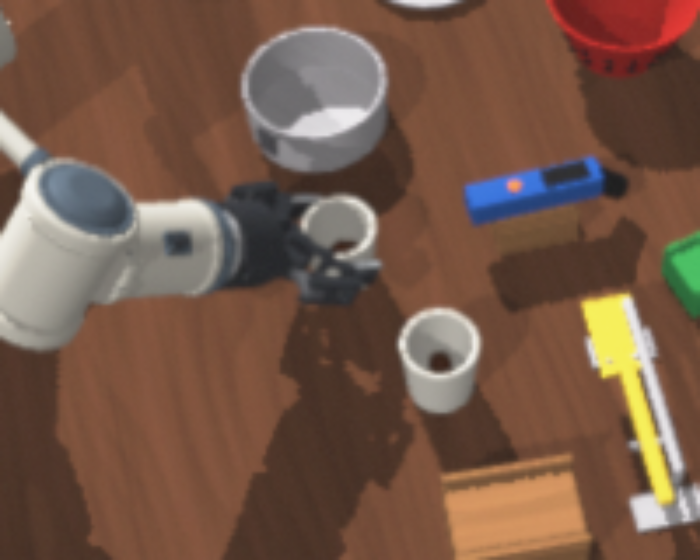

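```bash
python3 -m handwheel '[{"dp":[0,0,0],"yaw":0},{"dp":[0,0,0],"yaw":0},{"dp":[0,0,0],"yaw":0},{"dp":[0,0,0],"yaw":0},{"dp":[0,0,0],"yaw":0},{"dp":[0,0,0],"yaw":0}]' 1 45 ; python3 -m handwheel '[{"dp":[0,0,0],"yaw":0},{"dp":[0.8,0,-0.6],"yaw":0},{"dp":[0.8,0,-0.6],"yaw":0},{"dp":[0,0,0],"yaw":0}]' 1 45; python3 st.py;python3 - <<'E'
from rig import robot
import cv2,numpy as np
p,d=robot.read_camera('wrist'); cv2.imwrite('pics/w3.png',p[:,:,::-1])
p,d=robot.read_camera('side'); cv2.imwrite('pics/s3.png',cv2.resize(p[180:340,130:330,::-1],None,fx=3.5,fy=3.5))
E
```

```text
time: 11.38
eef_pos: [470.9, -193.9, 43.8]
tcp_rot: [-0.057, 0.886, 0.163, 0.431]
contact_force: [-4.4, 2.1, 6.5]
width: 65.1
time: 11.72
eef_pos: [471.5, -193.8, 65.2]
tcp_rot: [-0.056, 0.886, 0.163, 0.431]
contact_force: [-0.1, -0.8, -1.6]
width: 65.0
t 11.72 p [ 471.5 -193.8   65.2] tilt 51.6 az 17.8 x [0.575 0.24  0.782] y [ 0.336 -0.941  0.041] z [ 0.746  0.24  -0.621] q [-1.    -0.499  2.273  0.927  1.242 -0.054] F [-0.1 -0.8 -1.6] w 65.0
```

View pics/w3.png

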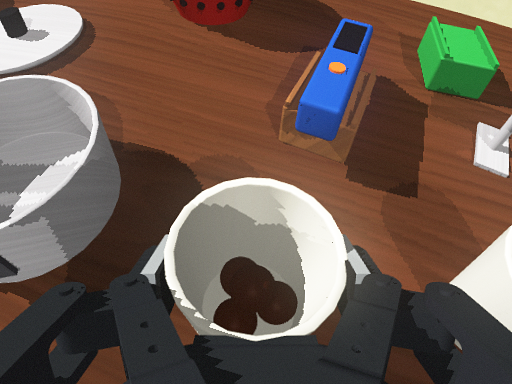

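View pics/s3.png

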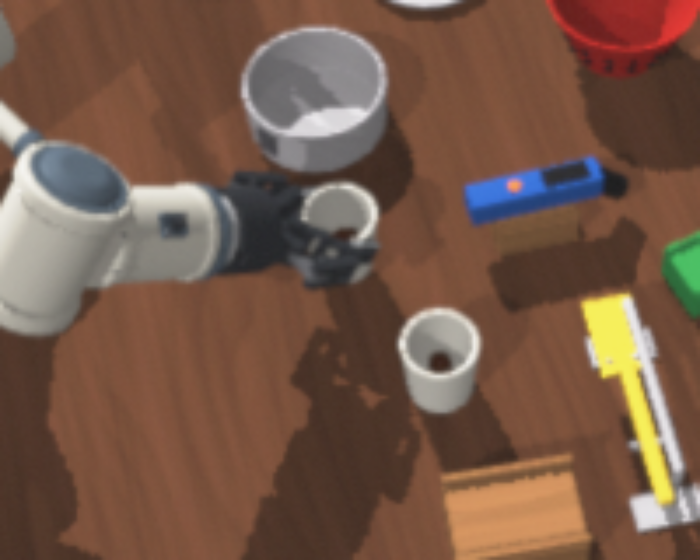

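```bash
cat > pour.py <<'E'
from h import *; from kin import *
import sys
M=rot([-0.056,.886,.163,.431]); M=R.from_matrix(M).as_matrix()
tcp=np.array([470.9,-193.9,43.8]); c=np.array([453.7,-196.5,0])
B=M.T@(c-tcp); A=M.T@np.array([0,0,1.])
tier=np.array([478.6,-9.8,0]); u=np.array([.951,.309,0]); s=np.array([-.309,.951,0])
P=tier+u*float(sys.argv[1])+s*float(sys.argv[2]); P[2]=float(sys.argv[3])
q0=np.array([0,-.2,2,.5,.8,.6])
for psi in (0,-45,-90,-110,-120,-130,-140,-150,-160,-170):
    m=M@R.from_euler('z',np.radians(psi)).as_matrix()
    ax=m@A; b=P+m@B; mouth=b+75*ax
    down=-np.array([0,0,1.])+ax*ax[2]; down/=np.linalg.norm(down)
    lip=mouth+32*down
    q,e=ik(P,m,q0); q0=q
    f=lambda v:[round(float((v-tier)@u)),round(float((v-tier)@s)),round(float(v[2]))]
    print(psi,'tilt',np.degrees(np.arccos(ax[2])).round(),'base',f(b),'mouth',f(mouth),'lip',f(lip),'ik',round(e,3),q.round(2))
E
python3 pour.py 70 0 130
```

```text
0 tilt 0.0 base [53, 3, 86] mouth [53, 3, 161] lip [38, 2, 133] ik 0.0 [-0.36 -0.79  2.32  0.65  0.94  0.64]
-45 tilt 35.0 base [60, -30, 95] mouth [49, 12, 157] lip [43, 37, 138] ik 0.0 [-0.36 -0.79  2.32  0.65  0.94 -0.14]
-90 tilt 67.0 base [79, -45, 119] mouth [43, 14, 148] lip [36, 24, 119] ik 0.0 [-0.36 -0.79  2.32  0.65  0.94 -0.93]
-110 tilt 80.0 base [89, -43, 131] mouth [40, 12, 145] lip [36, 16, 113] ik 0.0 [-0.36 -0.79  2.32  0.65  0.94 -1.28]
-120 tilt 85.0 base [93, -40, 137] mouth [39, 11, 143] lip [37, 12, 111] ik 0.0 [-0.36 -0.79  2.32  0.65  0.94 -1.45]
-130 tilt 90.0 base [97, -36, 142] mouth [37, 9, 142] lip [38, 9, 110] ik 0.0 [-0.36 -0.79  2.32  0.65  0.94 -1.63]
-140 tilt 95.0 base [101, -31, 147] mouth [37, 7, 141] lip [39, 5, 109] ik 0.0 [-0.36 -0.79  2.32  0.65  0.94 -1.8 ]
-150 tilt 98.0 base [104, -25, 151] mouth [36, 5, 140] lip [40, 3, 108] ik 0.0 [-0.36 -0.79  2.32  0.65  0.94 -1.98]
-160 tilt 101.0 base [106, -18, 154] mouth [36, 2, 140] lip [41, 1, 108] ik 0.0 [-0.36 -0.79  2.32  0.65  0.94 -2.15]
-170 tilt 102.0 base [108, -11, 156] mouth [36, 0, 139] lip [42, -1, 108] ik 0.0 [-0.36 -0.79  2.32  0.65  0.94 -2.33]
```

```bash
python3 pour.py 66 0 116 | tail -3; python3 go.py 471 -194 140; python3 go.py 541 11 140; python3 - <<'E'
from h import *
from rig import robot
M=rot(robot.state()['tcp_rot']); print(M.T@np.array([70,205,0])/10, M.T@np.array([0,0,75])/10)
E
```

```text
-150 tilt 98.0 base [100, -25, 137] mouth [32, 5, 126] lip [36, 3, 94] ik 0.0 [-0.36 -0.79  2.35  0.66  0.92 -2.  ]
-160 tilt 101.0 base [102, -18, 140] mouth [32, 2, 126] lip [37, 1, 94] ik 0.0 [-0.36 -0.79  2.35  0.66  0.92 -2.18]
-170 tilt 102.0 base [104, -11, 142] mouth [32, 0, 125] lip [38, -1, 94] ik 0.0 [-0.36 -0.79  2.35  0.66  0.92 -2.35]
total cm [ 5.99  0.37 -4.79] rows 2 per row [ 2.99  0.19 -2.4 ]
ik 0.0 [-1.01 -0.58  2.19  0.89  1.35  0.08]
total cm [ 14.92 -16.55   5.35] rows 6 per row [ 2.49 -2.76  0.89]
ik 0.0 [-0.36 -0.81  2.32  0.64  0.96  0.65]
[  8.9342684  -16.92578471  10.14626337] [ 5.86272528  0.29635045 -4.66804335]
```

Up, then across, gently.

```bash
python3 -m handwheel '[{"dp":[1.5,0.1,-1.2],"yaw":0},{"dp":[1.5,0.1,-1.2],"yaw":0},{"dp":[1.5,0.1,-1.2],"yaw":0},{"dp":[1.5,0.1,-1.2],"yaw":0},{"dp":[0.9,-1.7,1],"yaw":0},{"dp":[0.9,-1.7,1],"yaw":0},{"dp":[0.9,-1.7,1],"yaw":0},{"dp":[0.9,-1.7,1],"yaw":0}]' >/dev/null; python3 st.py;  python3 -m handwheel '[{"dp":[0.9,-1.7,1],"yaw":0},{"dp":[0.9,-1.7,1],"yaw":0},{"dp":[0.9,-1.7,1],"yaw":0},{"dp":[0.9,-1.7,1],"yaw":0},{"dp":[0.9,-1.7,1],"yaw":0},{"dp":[0,0,0],"yaw":0}]' >/dev/null; python3 st.py; python3 go.py 541 11 118
```

```text
t 12.48 p [ 498.5 -111.1  139.4] tilt 51.5 az 18.0 x [0.577 0.237 0.781] y [ 0.336 -0.941  0.037] z [ 0.744  0.242 -0.623] q [-0.777 -0.738  2.281  0.832  1.22   0.288] F [-0.   0.  -2.2] w 64.9
t 12.98 p [533.   -5.2 140.2] tilt 51.5 az 18.4 x [0.576 0.239 0.782] y [ 0.342 -0.939  0.036] z [ 0.743  0.247 -0.623] q [-0.424 -0.817  2.322  0.677  1.009  0.599] F [ 0.6  0.5 -1.7] w 64.9
total cm [-0.89 -1.33  2.38] rows 1 per row [-0.89 -1.33  2.38]
ik 0.0 [-0.37 -0.79  2.35  0.67  0.93  0.61]
```

Check tier position before pouring (it might have been knocked), and move to the pour spot.

```bash
python3 -m handwheel '[{"dp":[-0.3,-0.45,0.8],"yaw":0},{"dp":[-0.3,-0.45,0.8],"yaw":0},{"dp":[-0.3,-0.45,0.8],"yaw":0},{"dp":[0,0,0],"yaw":0}]' >/dev/null; python3 st.py; python3 - <<'E'
from rig import robot
import cv2,numpy as np
p,d=robot.read_camera('top'); cv2.imwrite('pics/t4.png',cv2.resize(p[160:300,170:350,::-1],None,fx=4,fy=4))
E
```

```text
t 13.32 p [540.3   8.2 115.2] tilt 51.3 az 18.2 x [0.58  0.238 0.779] y [ 0.339 -0.94   0.035] z [ 0.741  0.244 -0.625] q [-0.369 -0.788  2.349  0.665  0.93   0.614] F [-0.1 -1.1 -2.2] w 65.3
```

View pics/t4.png

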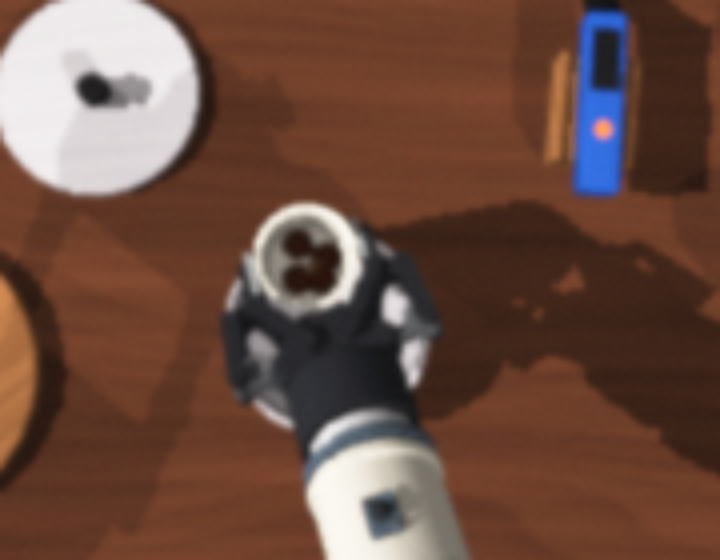

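```bash
python3 -m handwheel '[{"dp":[0,0,0],"yaw":-0.12},{"dp":[0,0,0],"yaw":-0.12},{"dp":[0,0,0],"yaw":-0.12},{"dp":[0,0,0],"yaw":-0.12},{"dp":[0,0,0],"yaw":-0.12},{"dp":[0,0,0],"yaw":-0.12},{"dp":[0,0,0],"yaw":-0.12},{"dp":[0,0,0],"yaw":-0.12}]' >/dev/null;  python3 -m handwheel '[{"dp":[0,0,0],"yaw":-0.12},{"dp":[0,0,0],"yaw":-0.12},{"dp":[0,0,0],"yaw":-0.12},{"dp":[0,0,0],"yaw":-0.12},{"dp":[0,0,0],"yaw":-0.12},{"dp":[0,0,0],"yaw":-0.12},{"dp":[0,0,0],"yaw":-0.12},{"dp":[0,0,0],"yaw":-0.12}]' >/dev/null; python3 st.py; python3 -m handwheel '[{"dp":[0,0,0],"yaw":-0.12},{"dp":[0,0,0],"yaw":-0.12},{"dp":[0,0,0],"yaw":-0.12},{"dp":[0,0,0],"yaw":-0.12},{"dp":[0,0,0],"yaw":-0.12},{"dp":[0,0,0],"yaw":-0.12},{"dp":[0,0,0],"yaw":-0.12},{"dp":[0,0,0],"yaw":-0.1}]' >/dev/null;python3 -m handwheel '[{"dp":[0,0,0],"yaw":0},{"dp":[0,0,0],"yaw":0},{"dp":[0,0,0],"yaw":0},{"dp":[0,0,0],"yaw":0}]' >/dev/null; python3 st.py; python3 - <<'E'
from rig import robot
import cv2,numpy as np
p,d=robot.read_camera('top'); cv2.imwrite('pics/t5.png',cv2.resize(p[160:300,170:350,::-1],None,fx=4,fy=4))
p,d=robot.read_camera('side'); cv2.imwrite('pics/s5.png',cv2.resize(p[130:290,130:330,::-1],None,fx=3.5,fy=3.5))
E
```

```text
t 14.7 p [541.2   6.5 118.9] tilt 51.5 az 17.9 x [-0.516  0.8   -0.307] y [0.424 0.55  0.72 ] z [ 0.745  0.241 -0.622] q [-0.372 -0.789  2.346  0.665  0.931 -1.312] F [-0.5  0.1 -2.4] w 65.0
t 15.7 p [541.3   7.  118.8] tilt 51.5 az 18.0 x [-0.647  0.035 -0.761] y [-0.162  0.97   0.183] z [ 0.745  0.242 -0.622] q [-0.371 -0.789  2.346  0.665  0.93  -2.243] F [-0.3 -0.1 -1.6] w 65.2
```

View pics/t5.png

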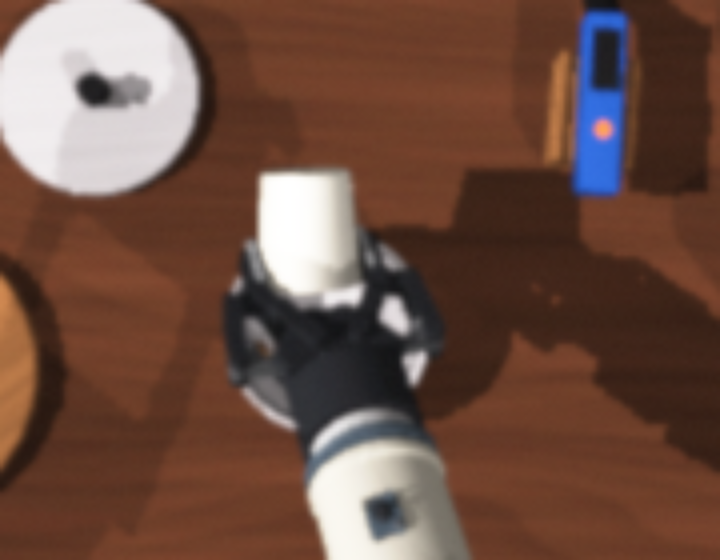

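View pics/s5.png

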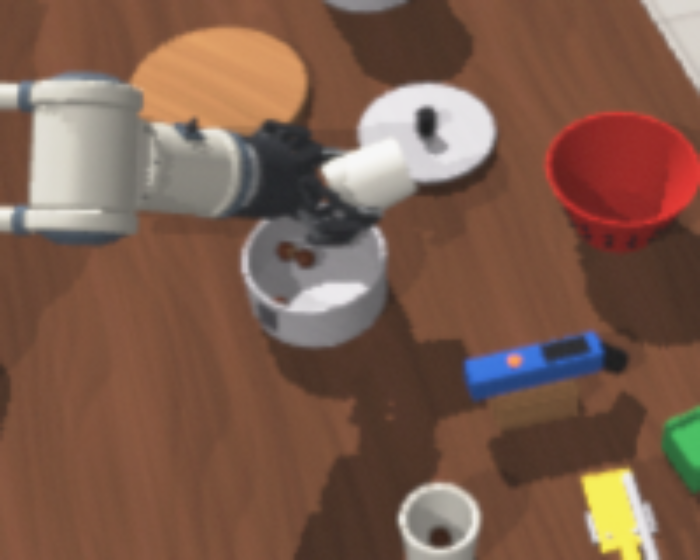

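```bash
python3 -m handwheel '[{"dp":[0,0,0],"yaw":0.12},{"dp":[0,0,0],"yaw":0.12},{"dp":[0,0,0],"yaw":0.12},{"dp":[0,0,0],"yaw":0.12},{"dp":[0,0,0],"yaw":0.12},{"dp":[0,0,0],"yaw":0.12},{"dp":[0,0,0],"yaw":0.12},{"dp":[0,0,0],"yaw":0.12}]' >/dev/null;  python3 -m handwheel '[{"dp":[0,0,0],"yaw":0.12},{"dp":[0,0,0],"yaw":0.12},{"dp":[0,0,0],"yaw":0.12},{"dp":[0,0,0],"yaw":0.12},{"dp":[0,0,0],"yaw":0.12},{"dp":[0,0,0],"yaw":0.12},{"dp":[0,0,0],"yaw":0.12},{"dp":[0,0,0],"yaw":0.12}]' >/dev/null; python3 st.py; python3 -m handwheel '[{"dp":[0,0,0],"yaw":0.12},{"dp":[0,0,0],"yaw":0.12},{"dp":[0,0,0],"yaw":0.12},{"dp":[0,0,0],"yaw":0.12},{"dp":[0,0,0],"yaw":0.12},{"dp":[0,0,0],"yaw":0.12},{"dp":[0,0,0],"yaw":0.12},{"dp":[0,0,0],"yaw":0.1}]' >/dev/null; python3 st.py; python3 - <<'E'
from rig import robot
import cv2,numpy as np
p,d=robot.read_camera('wrist'); cv2.imwrite('pics/w6.png',p[:,:,::-1])
p,d=robot.read_camera('top'); cv2.imwrite('pics/t6.png',cv2.resize(p[160:300,170:350,::-1],None,fx=4,fy=4))
E
```

```text
t 17.13 p [541.3   7.4 118.5] tilt 51.5 az 18.0 x [0.072 0.897 0.435] y [ 0.664 -0.369  0.651] z [ 0.744  0.242 -0.622] q [-0.37  -0.789  2.346  0.665  0.93  -0.318] F [-0.  -0.1 -1.7] w 65.0
t 17.8 p [541.3   7.4 118.5] tilt 51.5 az 18.0 x [0.579 0.231 0.782] y [ 0.333 -0.942  0.032] z [ 0.744  0.242 -0.622] q [-0.37  -0.789  2.346  0.665  0.93   0.622] F [ 0.2 -1.1 -1.4] w 65.1
```

View pics/w6.png

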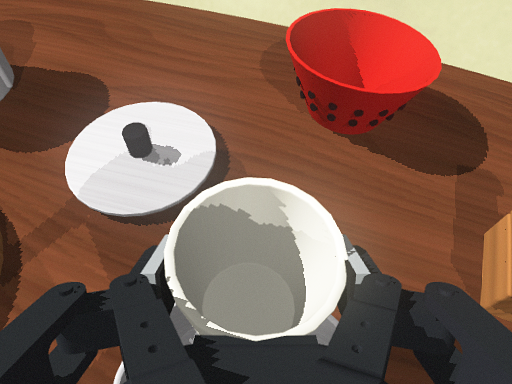

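View pics/t6.png

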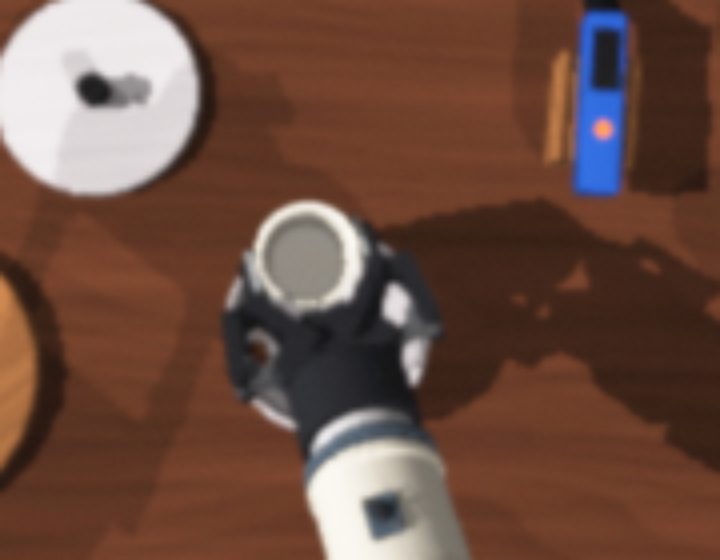

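```bash
python3 go.py 494.8 319.1 130; python3 go.py 494.8 319.1 63;  python3 go.py 422.6 295.7 63;python3 go.py 422.6 295.7 130
```

```text
total cm [  5.58 -30.86   3.37] rows 8 per row [ 0.7  -3.86  0.42]
ik 0.0 [ 0.67 -0.63  2.23 -0.43  0.71  2.08]
total cm [  0.34 -31.1    7.54] rows 8 per row [ 0.04 -3.89  0.94]
ik 0.0 [ 0.67 -0.55  2.31 -0.52  0.58  2.2 ]
total cm [ -4.38 -31.32   1.6 ] rows 8 per row [-0.55 -3.92  0.2 ]
ik 0.02 [ 0.77 -0.84  2.46 -0.53  0.77  2.23]
total cm [  0.86 -31.08  -2.57] rows 8 per row [ 0.11 -3.89 -0.32]
ik 0.031 [ 0.79 -0.86  2.35 -0.51  0.91  2.18]
```

```bash
python3 go.py 516 326 125
```

```text
total cm [  6.57 -30.81   5.42] rows 8 per row [ 0.82 -3.85  0.68]
ik 0.0 [ 0.65 -0.55  2.19 -0.43  0.67  2.08]
```

```bash
python3 -m handwheel '[{"dp":[0.8,-3,0.1],"yaw":0},{"dp":[0.8,-3,0.1],"yaw":0},{"dp":[0.6,-3,0.6],"yaw":0},{"dp":[0.6,-3,0.6],"yaw":0},{"dp":[0.6,-3,0.6],"yaw":0},{"dp":[0.6,-3,0.6],"yaw":0},{"dp":[0.6,-3,0.6],"yaw":0},{"dp":[0.6,-3,0.6],"yaw":0}]' >/dev/null;  python3 -m handwheel '[{"dp":[0.6,-3,0.6],"yaw":0},{"dp":[0.6,-2.5,0.6],"yaw":0},{"dp":[0,0,0],"yaw":0}]' >/dev/null; python3 st.py; python3 go.py 516 326 80
```

```text
t 18.82 p [521.3 316.8 125.6] tilt 51.3 az 18.5 x [0.577 0.243 0.78 ] y [ 0.346 -0.938  0.037] z [ 0.74   0.248 -0.625] q [ 0.616 -0.556  2.196 -0.375  0.662  2.011] F [-0.1  0.3 -2. ] w 64.7
total cm [-3.64 -1.21  2.68] rows 2 per row [-1.82 -0.61  1.34]
ik 0.0 [ 0.64 -0.5   2.24 -0.46  0.58  2.12]
```

```bash
python3 -m handwheel '[{"dp":[-1.2,-0.4,0.9],"yaw":0},{"dp":[-1.2,-0.4,0.9],"yaw":0},{"dp":[-1.2,-0.4,0.9],"yaw":0},{"dp":[0,0,0],"yaw":0},{"dp":[0,0,0],"yaw":0}]' >/dev/null; python3 st.py; python3 go.py 516 326 64
```

```text
t 19.23 p [517.1 320.8  78.7] tilt 51.2 az 18.1 x [0.58  0.241 0.778] y [ 0.34  -0.94   0.038] z [ 0.74   0.242 -0.627] q [ 0.637 -0.501  2.245 -0.464  0.58   2.124] F [ 0.3  0.5 -1.2] w 65.1
total cm [-1.08 -0.58  0.97] rows 1 per row [-1.08 -0.58  0.97]
ik 0.0 [ 0.64 -0.47  2.25 -0.5   0.55  2.17]
```

```bash
python3 -m handwheel '[{"dp":[-0.5,-0.3,0.5],"yaw":0},{"dp":[-0.5,-0.3,0.5],"yaw":0},{"dp":[0,0,0],"yaw":0},{"dp":[0,0,0],"yaw":0}]' >/dev/null; python3 st.py; python3 go.py 516 326 62; python3 - <<'E'
from rig import robot
import cv2,numpy as np
p,d=robot.read_camera('side'); cv2.imwrite('pics/s7.png',cv2.resize(p[90:220,110:290,::-1],None,fx=4,fy=4))
E
```

```text
t 19.57 p [517.7 326.8  67.1] tilt 51.4 az 18.1 x [0.578 0.239 0.78 ] y [ 0.339 -0.94   0.037] z [ 0.742  0.243 -0.624] q [ 0.65  -0.468  2.247 -0.508  0.553  2.18 ] F [-0.6 -0.3 -1.3] w 65.2
total cm [-0.51  0.    0.17] rows 1 per row [-0.51  0.    0.17]
ik 0.0 [ 0.64 -0.47  2.26 -0.51  0.54  2.18]
```

View pics/s7.png

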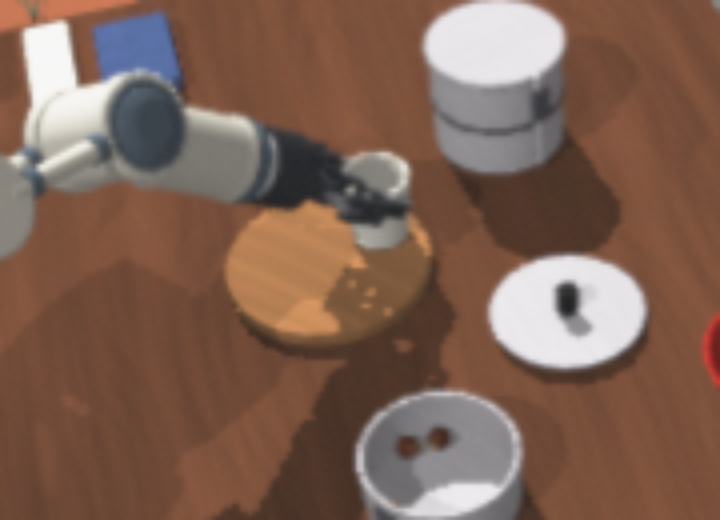

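Cup is above the board's far half, upright. Down ~5 mm with force check.

```bash
python3 -m handwheel '[{"dp":[-0.25,0,0.2],"yaw":0},{"dp":[0,0,0],"yaw":0},{"dp":[0,0,0],"yaw":0}]' >/dev/null; python3 st.py; python3 -m handwheel '[{"dp":[-0.15,0,0.1],"yaw":0},{"dp":[0,0,0],"yaw":0},{"dp":[0,0,0],"yaw":0}]' >/dev/null; python3 st.py
```

```text
t 19.87 p [517.4 326.7  63. ] tilt 51.3 az 18.1 x [0.579 0.238 0.78 ] y [ 0.339 -0.94   0.036] z [ 0.742  0.243 -0.625] q [ 0.65  -0.463  2.25  -0.515  0.545  2.188] F [-0.7 -0.1 -1.8] w 65.2
t 20.12 p [517.6 326.9  61.9] tilt 51.4 az 18.2 x [0.578 0.238 0.781] y [ 0.339 -0.94   0.036] z [ 0.743  0.244 -0.624] q [ 0.65  -0.461  2.252 -0.519  0.541  2.193] F [-0.2 -1.4  1.4] w 65.3
```

```bash
python3 -m handwheel '[{"dp":[0,0,0],"yaw":0},{"dp":[0,0,0],"yaw":0},{"dp":[0,0,0],"yaw":0},{"dp":[0,0,0],"yaw":0},{"dp":[0,0,0],"yaw":0}]' -1; python3 st.py; python3 -m handwheel '[{"dp":[0,0,-2],"yaw":0},{"dp":[0,0,-2],"yaw":0},{"dp":[1.2,0,-3],"yaw":0},{"dp":[1.2,0,-3],"yaw":0},{"dp":[2,0,-2],"yaw":0},{"dp":[2,0,-2],"yaw":0}]' >/dev/null; python3 st.py; python3 - <<'E'
from rig import robot
import cv2,numpy as np
p,d=robot.read_camera('side'); cv2.imwrite('pics/s8.png',cv2.resize(p[90:220,110:290,::-1],None,fx=4,fy=4))
p,d=robot.read_camera('top'); cv2.imwrite('pics/t8.png',p[:,:,::-1]);np.save('pics/t8.npy',d)
E
```

```text
time: 20.53
eef_pos: [517.2, 326.8, 61.0]
tcp_rot: [-0.058, 0.887, 0.163, 0.429]
contact_force: [0.5, -0.8, -0.4]
width: 85.1
t 20.53 p [517.2 326.8  61. ] tilt 51.3 az 18.2 x [0.579 0.238 0.78 ] y [ 0.339 -0.94   0.036] z [ 0.742  0.243 -0.625] q [ 0.65  -0.46   2.252 -0.519  0.542  2.193] F [ 0.5 -0.8 -0.4] w 85.1
t 21.03 p [449.5 307.9 200. ] tilt 51.4 az 18.2 x [0.578 0.238 0.781] y [ 0.339 -0.94   0.035] z [ 0.742  0.244 -0.624] q [ 0.738 -0.812  2.212 -0.408  0.93   2.05 ] F [-0.1  0.3  0.3] w 85.5
```

View pics/s8.png

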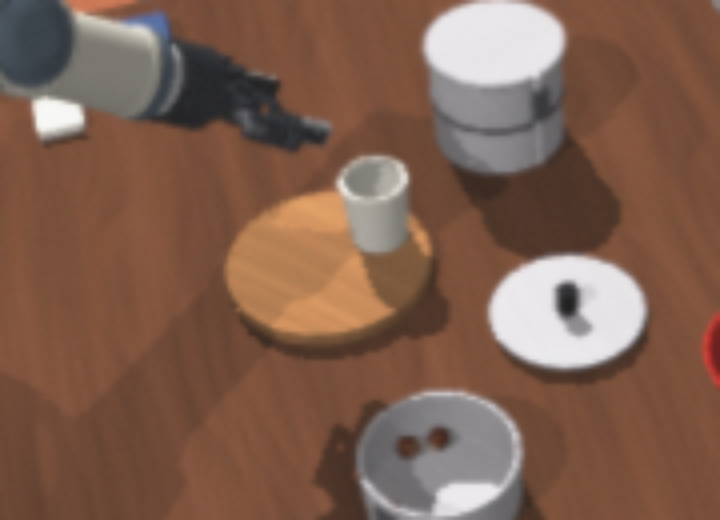

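View pics/t8.png

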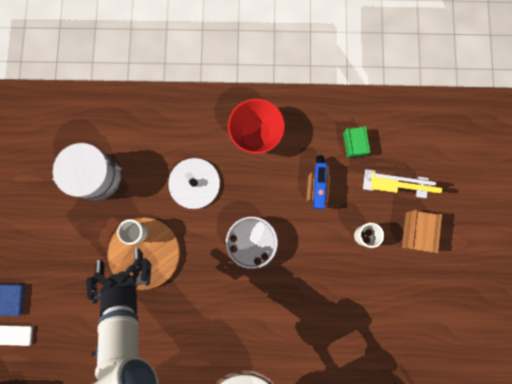

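```bash
cat > meas.py <<'E'
from h import *
from rig import robot
from scipy.optimize import least_squares
def load(f): 
    return cloud(robot.camera_info('top'),np.load(f))
def circ(W,c,rad,z0,z1,lo=0):
    m=(W[...,2]>z0)&(W[...,2]<z1)&(np.hypot(W[...,0]-c[0],W[...,1]-c[1])<rad)
    P=W[m][:,:2]
    if len(P)<10: return None
    f=least_squares(lambda k:np.hypot(P[:,0]-k[0],P[:,1]-k[1])-k[2],[*c,rad*.7],loss='soft_l1',f_scale=2); return f.x.round(1),len(P)
E
python3 - <<'E'
from meas import *
W=load('pics/t8.npy')
print('cup on board',circ(W,(500,323),50,86,100)); print('tier',circ(W,(478,-10),90,55,66)); print('cupR',circ(W,(504,-341),50,69,82))
E
python3 go.py 521 -338 150; python3 go.py 521 -338 43
```

```text
cup on board (array([500.2, 323.5,  31.6]), 136)
tier (array([478.7,  -9.9,  69.6]), 231)
cupR (array([ 504.6, -340.9,   31.5]), 127)
total cm [-15.6   63.03  -7.36] rows 16 per row [-0.98  3.94 -0.46]
ik 0.0 [-1.08 -0.12  1.82  0.92  1.36 -0.04]
total cm [-24.02  62.69  -0.77] rows 17 per row [-1.41  3.69 -0.05]
ik 0.0 [-1.08  0.01  1.9   0.97  1.24 -0.22]
```

```bash
python3 -m handwheel '[{"dp":[0.5,3.9,-0.4],"yaw":0},{"dp":[-0.5,3.9,-0.5],"yaw":0},{"dp":[-1,3.9,-0.5],"yaw":0},{"dp":[-1,3.9,-0.5],"yaw":0},{"dp":[-1,3.9,-0.5],"yaw":0},{"dp":[-1,3.9,-0.5],"yaw":0},{"dp":[-1,3.9,-0.5],"yaw":0},{"dp":[-1,3.9,-0.5],"yaw":0}]' >/dev/null; python3 st.py; python3 -m handwheel '[{"dp":[-1,3.9,-0.5],"yaw":0},{"dp":[-1,3.9,-0.5],"yaw":0},{"dp":[-1,3.9,-0.5],"yaw":0},{"dp":[-1,3.9,-0.5],"yaw":0},{"dp":[-1,3.9,-0.5],"yaw":0},{"dp":[-1,3.9,-0.5],"yaw":0},{"dp":[-1,3.9,-0.5],"yaw":0},{"dp":[0,0,0],"yaw":0}]' >/dev/null; python3 st.py;python3 go.py 521 -338 150
```

```text
t 21.8 p [540.1  12.9 191.3] tilt 49.5 az 17.5 x [0.602 0.246 0.76 ] y [ 0.334 -0.942  0.04 ] z [ 0.725  0.229 -0.649] q [-0.332 -0.805  2.209  0.549  1.053  0.775] F [ 0.5  0.  -0.3] w 85.3
t 22.47 p [ 563.3 -274.   166.8] tilt 49.2 az 17.4 x [0.609 0.239 0.756] y [ 0.327 -0.944  0.035] z [ 0.722  0.226 -0.653] q [-0.908 -0.215  1.848  0.84   1.259  0.146] F [ 0.4  0.7 -1.3] w 85.2
total cm [-5.38  4.61 -3.4 ] rows 2 per row [-2.69  2.3  -1.7 ]
ik 0.0 [-1.06 -0.13  1.81  0.86  1.35  0.01]
```

```bash
python3 -m handwheel '[{"dp":[-2.7,2.3,-1.6],"yaw":0},{"dp":[-2.7,2.3,-1.6],"yaw":0},{"dp":[0,0,0],"yaw":0},{"dp":[0,0,0],"yaw":0}]' >/dev/null; python3 st.py;python3 go.py 520.5 -336.5 90;python3 go.py 520.5 -336.5 42
```

```text
t 22.8 p [ 522.5 -332.5  151.9] tilt 49.4 az 17.5 x [0.606 0.242 0.758] y [ 0.331 -0.943  0.037] z [ 0.724  0.229 -0.651] q [-1.048 -0.142  1.813  0.865  1.341  0.017] F [ 0.3 -0.3 -0.7] w 85.8
total cm [-4.91  0.08  3.79] rows 2 per row [-2.45  0.04  1.9 ]
ik 0.0 [-1.06 -0.08  1.87  0.89  1.27 -0.09]
total cm [-8.55 -0.09  6.92] rows 3 per row [-2.85 -0.03  2.31]
ik 0.0 [-1.06 -0.01  1.9   0.92  1.21 -0.17]
```

```bash
python3 -m handwheel '[{"dp":[-1.7,0,1.4],"yaw":0},{"dp":[-1.7,0,1.4],"yaw":0},{"dp":[-1.7,0,1.4],"yaw":0},{"dp":[-1.7,0,1.4],"yaw":0},{"dp":[0,0,0],"yaw":0},{"dp":[0,0,0],"yaw":0}]' >/dev/null; python3 st.py;python3 go.py 520.5 -336.5 42; python3 - <<'E'
from rig import robot
import cv2,numpy as np
p,d=robot.read_camera('wrist'); cv2.imwrite('pics/w9.png',p[:,:,::-1])
E
```

```text
t 23.3 p [ 523.3 -333.2   64.9] tilt 49.4 az 17.8 x [0.604 0.245 0.759] y [ 0.335 -0.941  0.037] z [ 0.723  0.232 -0.651] q [-1.048 -0.045  1.886  0.904  1.236 -0.124] F [-0.1 -0.3  0.8] w 85.2
total cm [-1.99  0.13  1.21] rows 1 per row [-1.99  0.13  1.21]
ik 0.0 [-1.06 -0.01  1.9   0.92  1.22 -0.17]
```

View pics/w9.png

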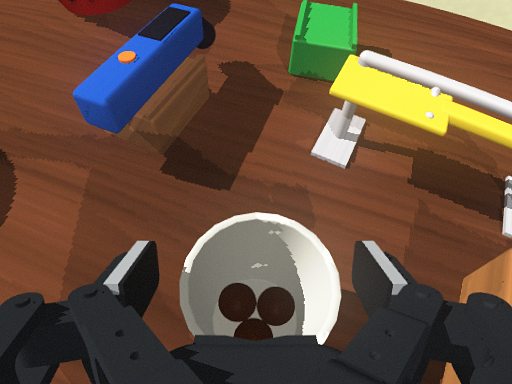

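```bash
python3 -m handwheel '[{"dp":[-1,0,0.6],"yaw":0},{"dp":[-1,0.1,0.6],"yaw":0},{"dp":[0,0,0],"yaw":0},{"dp":[0,0,0],"yaw":0}]' >/dev/null; python3 st.py; python3 -m handwheel '[{"dp":[0,0,0],"yaw":0},{"dp":[0,0,0],"yaw":0},{"dp":[0,0,0],"yaw":0},{"dp":[0,0,0],"yaw":0},{"dp":[0,0,0],"yaw":0},{"dp":[0,0,0],"yaw":0}]' 1 45;python3 st.py; python3 -m handwheel '[{"dp":[0.8,0,-0.65],"yaw":0},{"dp":[0.8,0,-0.65],"yaw":0},{"dp":[0,0,0],"yaw":0}]' >/dev/null;python3 st.py;  python3 - <<'E'
from rig import robot
import cv2,numpy as np
p,d=robot.read_camera('wrist'); cv2.imwrite('pics/w10.png',p[:,:,::-1])
p,d=robot.read_camera('side'); cv2.imwrite('pics/s10.png',cv2.resize(p[200:330,170:330,::-1],None,fx=4,fy=4))
E
```

```text
t 23.68 p [ 519.7 -337.9   41.8] tilt 49.4 az 17.7 x [0.604 0.245 0.758] y [ 0.334 -0.942  0.038] z [ 0.724  0.23  -0.651] q [-1.058 -0.01   1.898  0.917  1.214 -0.17 ] F [-0.3 -0.2  0.2] w 85.8
time: 24.18
eef_pos: [520.4, -338.3, 43.6]
tcp_rot: [-0.053, 0.894, 0.163, 0.415]
contact_force: [-1.8, 1.2, 5.0]
width: 66.1
t 24.18 p [ 520.4 -338.3   43.6] tilt 49.5 az 17.6 x [0.602 0.247 0.759] y [ 0.335 -0.942  0.041] z [ 0.725  0.229 -0.65 ] q [-1.058 -0.011  1.896  0.917  1.215 -0.17 ] F [-1.8  1.2  5. ] w 66.1
t 24.43 p [ 520.9 -338.2   66. ] tilt 49.5 az 17.4 x [0.602 0.248 0.759] y [ 0.334 -0.942  0.043] z [ 0.725  0.227 -0.65 ] q [-1.057 -0.043  1.883  0.905  1.239 -0.133] F [-0.9  0.1 -0.9] w 66.1
```

View pics/s10.png

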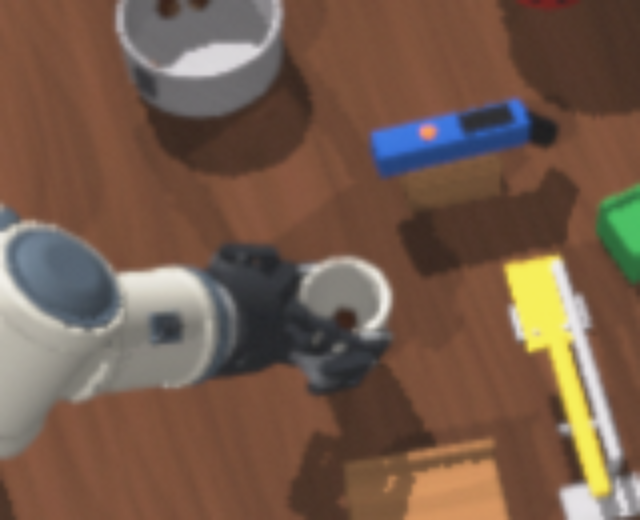

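```bash
python3 -m handwheel '[{"dp":[1.5,0.1,-1.3],"yaw":0},{"dp":[1.5,0.1,-1.3],"yaw":0},{"dp":[1.5,0.1,-1.3],"yaw":0},{"dp":[1.2,0.1,-1],"yaw":0},{"dp":[0,0,0],"yaw":0}]' >/dev/null; python3 st.py; python3 go.py 541 11 140
```

```text
t 24.95 p [ 521.5 -339.5  143. ] tilt 49.6 az 17.3 x [0.6  0.25 0.76] y [ 0.334 -0.942  0.046] z [ 0.727  0.226 -0.649] q [-1.057 -0.122  1.813  0.872  1.332 -0.015] F [ 0.8 -1.  -0.4] w 66.1
total cm [  9.71 -32.37   9.53] rows 9 per row [ 1.08 -3.6   1.06]
ik 0.0 [-0.34 -0.79  2.29  0.58  0.97  0.7 ]
```

```bash
python3 -m handwheel '[{"dp":[0.7,-2.2,0.65],"yaw":0},{"dp":[0.7,-2.2,0.65],"yaw":0},{"dp":[0.7,-2.2,0.65],"yaw":0},{"dp":[0.7,-2.2,0.65],"yaw":0},{"dp":[0.7,-2.2,0.65],"yaw":0},{"dp":[0.7,-2.2,0.65],"yaw":0},{"dp":[0.7,-2.2,0.65],"yaw":0},{"dp":[0.7,-2.2,0.65],"yaw":0}]' >/dev/null; python3 st.py;  python3 -m handwheel '[{"dp":[0.7,-2.2,0.65],"yaw":0},{"dp":[0.7,-2.2,0.65],"yaw":0},{"dp":[0.7,-2.2,0.65],"yaw":0},{"dp":[0.7,-2.2,0.65],"yaw":0},{"dp":[0.7,-2.2,0.65],"yaw":0},{"dp":[0.7,-2,0.65],"yaw":0},{"dp":[0,0,0],"yaw":0},{"dp":[0,0,0],"yaw":0}]' >/dev/null; python3 st.py; python3 go.py 541 11 118
```

```text
t 25.62 p [ 532.5 -145.5  138.2] tilt 49.3 az 17.7 x [0.605 0.245 0.758] y [ 0.334 -0.942  0.038] z [ 0.723  0.23  -0.652] q [-0.757 -0.545  2.149  0.805  1.172  0.269] F [-0.4 -0.5 -2.7] w 66.5
t 26.28 p [542.7  -3.5 139.9] tilt 49.3 az 17.8 x [0.604 0.248 0.757] y [ 0.338 -0.94   0.039] z [ 0.722  0.232 -0.652] q [-0.382 -0.762  2.275  0.616  0.994  0.654] F [-0.6 -0.2 -2. ] w 66.1
total cm [-1.4  -1.5   1.64] rows 1 per row [-1.4  -1.5   1.64]
ik 0.0 [-0.35 -0.77  2.32  0.61  0.95  0.67]
```

```bash
python3 -m handwheel '[{"dp":[-0.5,-0.5,0.55],"yaw":0},{"dp":[-0.5,-0.5,0.55],"yaw":0},{"dp":[-0.4,-0.5,0.55],"yaw":0},{"dp":[0,0,0],"yaw":0},{"dp":[0,0,0],"yaw":0}]' >/dev/null; python3 st.py; python3 - <<'E'
from rig import robot
import cv2,numpy as np
p,d=robot.read_camera('top'); cv2.imwrite('pics/t11.png',p[:,:,::-1]);np.save('pics/t11.npy',d)
p,d=robot.read_camera('side'); cv2.imwrite('pics/s11.png',p[:,:,::-1]);np.save('pics/s11.npy',d)
from meas import *
W=cloud(robot.camera_info('side'),d)
print('side tier',circ(W,(478,-10),85,55,64)); print(circ(load('pics/t11.npy'),(478,-10),85,55,64))
E
```

```text
t 26.7 p [541.3   9.4 118. ] tilt 49.3 az 17.6 x [0.605 0.246 0.757] y [ 0.334 -0.942  0.039] z [ 0.723  0.23  -0.652] q [-0.342 -0.77   2.319  0.604  0.94   0.674] F [ 1.   0.2 -2.7] w 65.9
side tier (array([478.2, -13.3,  69.6]), 104)
(array([478.9,  -9.8,  69.5]), 56)
```

View pics/s11.png

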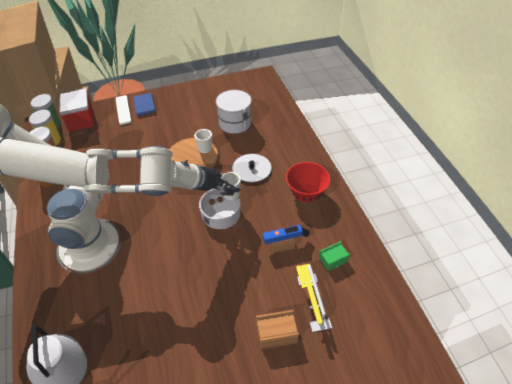

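Tier unmoved. Pour the second cup.

```bash
python3 -m handwheel '[{"dp":[0,0,0],"yaw":-0.12},{"dp":[0,0,0],"yaw":-0.12},{"dp":[0,0,0],"yaw":-0.12},{"dp":[0,0,0],"yaw":-0.12},{"dp":[0,0,0],"yaw":-0.12},{"dp":[0,0,0],"yaw":-0.12},{"dp":[0,0,0],"yaw":-0.12},{"dp":[0,0,0],"yaw":-0.12}]' >/dev/null;  python3 -m handwheel '[{"dp":[0,0,0],"yaw":-0.12},{"dp":[0,0,0],"yaw":-0.12},{"dp":[0,0,0],"yaw":-0.12},{"dp":[0,0,0],"yaw":-0.12},{"dp":[0,0,0],"yaw":-0.12},{"dp":[0,0,0],"yaw":-0.12},{"dp":[0,0,0],"yaw":-0.12},{"dp":[0,0,0],"yaw":-0.12}]' >/dev/null; python3 -m handwheel '[{"dp":[0,0,0],"yaw":-0.12},{"dp":[0,0,0],"yaw":-0.12},{"dp":[0,0,0],"yaw":-0.12},{"dp":[0,0,0],"yaw":-0.12},{"dp":[0,0,0],"yaw":-0.12},{"dp":[0,0,0],"yaw":-0.12},{"dp":[0,0,0],"yaw":-0.12},{"dp":[0,0,0],"yaw":-0.1}]' >/dev/null;python3 -m handwheel '[{"dp":[0,0,0],"yaw":0},{"dp":[0,0,0],"yaw":0},{"dp":[0,0,0],"yaw":0},{"dp":[0,0,0],"yaw":0},{"dp":[0,0,0],"yaw":0},{"dp":[0,0,0],"yaw":0}]' >/dev/null; python3 st.py; python3 - <<'E'
from rig import robot
import cv2,numpy as np
p,d=robot.read_camera('side'); cv2.imwrite('pics/s12.png',cv2.resize(p[130:290,130:330,::-1],None,fx=3.5,fy=3.5))
E
```

```text
t 29.3 p [541.8   9.4 119.7] tilt 49.4 az 17.6 x [-0.672  0.026 -0.74 ] y [-0.153  0.973  0.173] z [ 0.724  0.229 -0.65 ] q [-0.342 -0.771  2.317  0.604  0.941 -2.185] F [-0.4  1.6 -2.1] w 66.4
```

```bash
python3 -m handwheel '[{"dp":[0,0,0],"yaw":0.12},{"dp":[0,0,0],"yaw":0.12},{"dp":[0,0,0],"yaw":0.12},{"dp":[0,0,0],"yaw":0.12},{"dp":[0,0,0],"yaw":0.12},{"dp":[0,0,0],"yaw":0.12},{"dp":[0,0,0],"yaw":0.12},{"dp":[0,0,0],"yaw":0.12}]' >/dev/null;  python3 -m handwheel '[{"dp":[0,0,0],"yaw":0.12},{"dp":[0,0,0],"yaw":0.12},{"dp":[0,0,0],"yaw":0.12},{"dp":[0,0,0],"yaw":0.12},{"dp":[0,0,0],"yaw":0.12},{"dp":[0,0,0],"yaw":0.12},{"dp":[0,0,0],"yaw":0.12},{"dp":[0,0,0],"yaw":0.12}]' >/dev/null; python3 -m handwheel '[{"dp":[0,0,0],"yaw":0.12},{"dp":[0,0,0],"yaw":0.12},{"dp":[0,0,0],"yaw":0.12},{"dp":[0,0,0],"yaw":0.12},{"dp":[0,0,0],"yaw":0.12},{"dp":[0,0,0],"yaw":0.12},{"dp":[0,0,0],"yaw":0.12},{"dp":[0,0,0],"yaw":0.1}]' >/dev/null; python3 st.py; python3 - <<'E'
from rig import robot
import cv2,numpy as np
p,d=robot.read_camera('wrist'); cv2.imwrite('pics/w13.png',p[:,:,::-1])
p,d=robot.read_camera('side'); cv2.imwrite('pics/s13.png',cv2.resize(p[130:290,130:330,::-1],None,fx=3.5,fy=3.5))
E
```

```text
t 31.35 p [541.8   9.4 119.7] tilt 49.4 az 17.6 x [0.605 0.24  0.759] y [ 0.33  -0.943  0.035] z [ 0.724  0.23  -0.65 ] q [-0.342 -0.771  2.317  0.604  0.94   0.681] F [ 0.1  0.7 -2.4] w 66.5
```

View pics/s13.png

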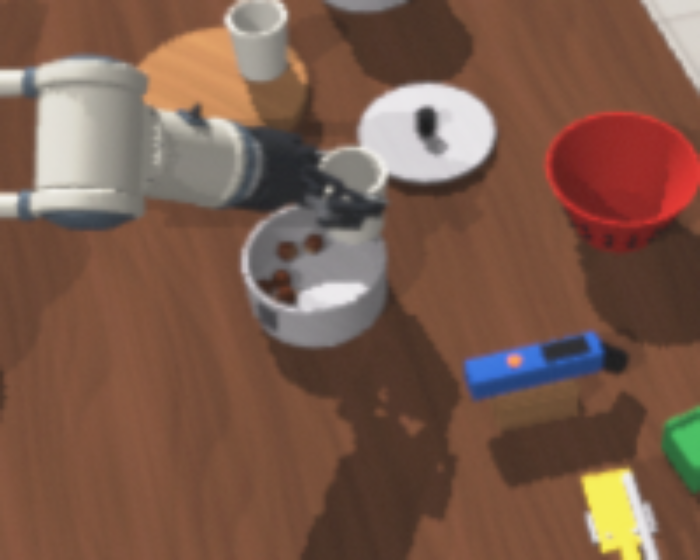

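View pics/w13.png

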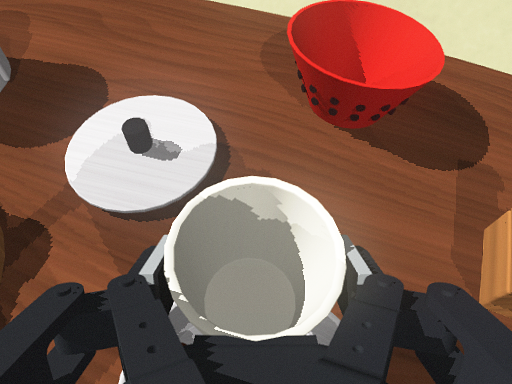

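```bash
for z in 130 62.5; do python3 go.py 441.8 302 $z;  python3 go.py 475 262 $z; done
```

```text
total cm [  1.92 -30.85  -1.2 ] rows 8 per row [ 0.24 -3.86 -0.15]
ik 0.0 [ 0.73 -0.8   2.32 -0.43  0.86  2.09]
total cm [  2.94 -25.98   0.29] rows 7 per row [ 0.42 -3.71  0.04]
ik 0.0 [ 0.55 -0.82  2.33 -0.26  0.81  1.86]
total cm [ -3.2  -31.12   3.19] rows 8 per row [-0.4  -3.89  0.4 ]
ik 0.0 [ 0.73 -0.75  2.41 -0.49  0.73  2.19]
total cm [ -2.18 -26.24   4.68] rows 7 per row [-0.31 -3.75  0.67]
ik 0.0 [ 0.55 -0.76  2.42 -0.31  0.66  1.93]
```

```bash
python3 -m handwheel '[{"dp":[0.3,-3,-0.1],"yaw":0},{"dp":[0.3,-3,-0.1],"yaw":0},{"dp":[0.2,-3,-0.1],"yaw":0},{"dp":[0.2,-3,-0.1],"yaw":0},{"dp":[0.2,-3,-0.1],"yaw":0},{"dp":[0.1,-3,-0.1],"yaw":0},{"dp":[0.1,-3,-0.1],"yaw":0},{"dp":[0.1,-3,-0.1],"yaw":0}]' >/dev/null;  python3 -m handwheel '[{"dp":[0.1,-3,-0.1],"yaw":0},{"dp":[0.1,-2.8,-0.1],"yaw":0},{"dp":[0,0,0],"yaw":0},{"dp":[0,0,0],"yaw":0}]' >/dev/null; python3 st.py; python3 go.py 441.8 302 80;python3 go.py 441.8 302 62.5
```

```text
t 32.45 p [467.4 296.  124.8] tilt 48.6 az 18.2 x [0.611 0.255 0.75 ] y [ 0.344 -0.938  0.038] z [ 0.713  0.235 -0.661] q [ 0.657 -0.739  2.284 -0.352  0.808  1.997] F [-0.5 -0.7 -2. ] w 66.2
total cm [-4.77 -1.62  1.28] rows 2 per row [-2.38 -0.81  0.64]
ik 0.0 [ 0.72 -0.76  2.38 -0.44  0.77  2.12]
total cm [-6.08 -1.68  2.43] rows 2 per row [-3.04 -0.84  1.22]
ik 0.0 [ 0.72 -0.74  2.4  -0.45  0.73  2.14]
```

```bash
python3 - <<'E'
from rig import robot
import cv2,numpy as np
p,d=robot.read_camera('side'); cv2.imwrite('pics/s14.png',cv2.resize(p[90:220,110:290,::-1],None,fx=4,fy=4))
p,d=robot.read_camera('top'); cv2.imwrite('pics/t14.png',cv2.resize(p[190:310,70:220,::-1],None,fx=4,fy=4));np.save('pics/t14.npy',d)
from meas import *
print(circ(load('pics/t14.npy'),(500,323),45,87,100))
E
```

```text
(array([494.8, 333.1,  33.3]), 130)
```

View pics/t14.png

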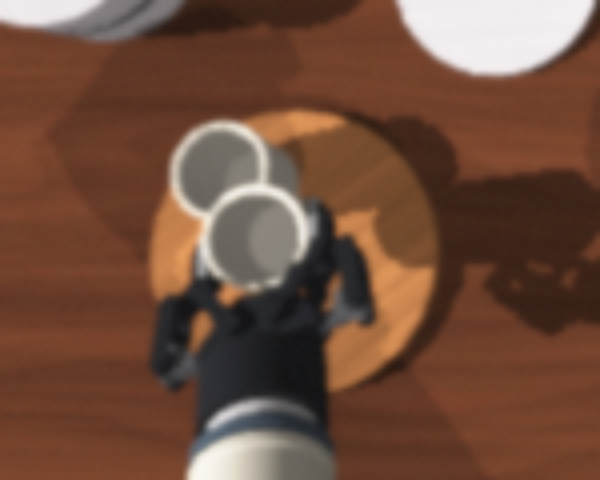

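View pics/s14.png

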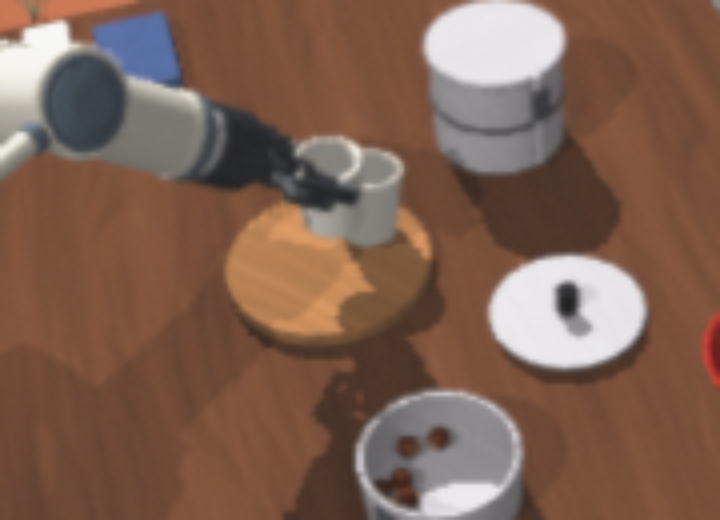

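```bash
python3 go.py 439 284 125; python3 go.py 439 284 62.5
```

```text
total cm [-2.03 -0.1  -2.36] rows 1 per row [-2.03 -0.1  -2.36]
ik 0.003 [ 0.68 -0.86  2.35 -0.36  0.88  2.01]
total cm [-6.71 -0.34  1.77] rows 2 per row [-3.36 -0.17  0.89]
ik 0.0 [ 0.68 -0.82  2.44 -0.41  0.75  2.08]
```

```bash
python3 go.py 447 279 122; python3 go.py 447 279 62.5; python3 -m handwheel '[{"dp":[-0.8,0.3,-0.8],"yaw":0},{"dp":[-0.8,0.3,-0.8],"yaw":0},{"dp":[0,0,0],"yaw":0},{"dp":[0,0,0],"yaw":0}]' >/dev/null; python3 st.py; python3 go.py 447 279 62.5
```

```text
total cm [-1.89  0.63 -1.7 ] rows 1 per row [-1.89  0.63 -1.7 ]
ik 0.0 [ 0.65 -0.85  2.35 -0.34  0.85  1.97]
total cm [-6.35  0.4   2.23] rows 2 per row [-3.17  0.2   1.11]
ik 0.0 [ 0.65 -0.81  2.43 -0.38  0.73  2.04]
t 32.88 p [450.3 279.3 124.5] tilt 48.8 az 17.8 x [0.612 0.247 0.751] y [ 0.336 -0.941  0.036] z [ 0.716  0.23  -0.659] q [ 0.653 -0.843  2.341 -0.342  0.851  1.984] F [ 0.6 -0.  -1.1] w 66.3
total cm [-4.87 -0.31  3.84] rows 2 per row [-2.44 -0.15  1.92]
ik 0.0 [ 0.65 -0.81  2.43 -0.39  0.73  2.05]
```

```bash
python3 -m handwheel '[{"dp":[-1.1,-0.05,0.9],"yaw":0},{"dp":[-1.1,-0.05,0.9],"yaw":0},{"dp":[-1.1,-0.05,0.9],"yaw":0},{"dp":[-1,-0.05,0.8],"yaw":0},{"dp":[0,0,0],"yaw":0},{"dp":[0,0,0],"yaw":0}]' >/dev/null; python3 st.py; python3 go.py 447 279 62.5; python3 - <<'E'
from rig import robot
import cv2,numpy as np
p,d=robot.read_camera('top'); cv2.imwrite('pics/t15.png',cv2.resize(p[190:310,70:220,::-1],None,fx=4,fy=4));np.save('pics/t15.npy',d)
from meas import *
print(circ(load('pics/t15.npy'),(500,330),45,86,100))
E
```

```text
t 33.38 p [447.9 279.2  67.9] tilt 48.6 az 17.9 x [0.613 0.249 0.75 ] y [ 0.337 -0.941  0.037] z [ 0.714  0.23  -0.661] q [ 0.657 -0.807  2.423 -0.385  0.745  2.044] F [ 0.6 -0.7 -1.7] w 66.6
total cm [-0.46 -0.03  0.29] rows 1 per row [-0.46 -0.03  0.29]
ik 0.0 [ 0.65 -0.81  2.43 -0.38  0.73  2.04]
(array([491.2, 327. ,  31.6]), 129)
```

View pics/t15.png

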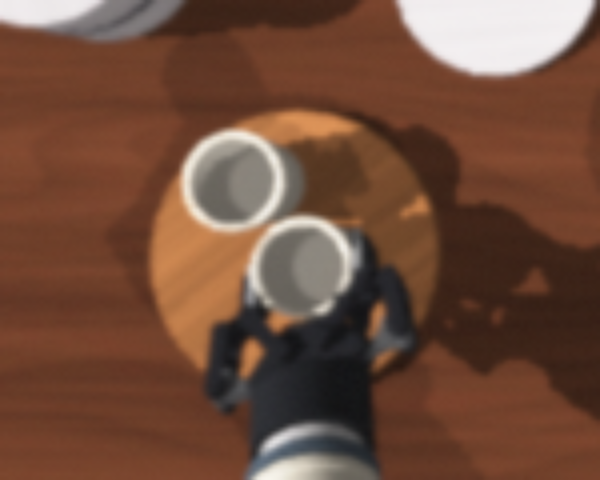

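```bash
python3 -m handwheel '[{"dp":[-0.3,0,0.2],"yaw":0},{"dp":[0,0,0],"yaw":0},{"dp":[0,0,0],"yaw":0}]' >/dev/null; python3 st.py; python3 -m handwheel '[{"dp":[-0.15,0,0.1],"yaw":0},{"dp":[0,0,0],"yaw":0},{"dp":[0,0,0],"yaw":0}]' >/dev/null; python3 st.py
```

```text
t 33.68 p [447.4 279.7  65.8] tilt 48.8 az 18.0 x [0.612 0.249 0.751] y [ 0.338 -0.94   0.036] z [ 0.715  0.232 -0.659] q [ 0.659 -0.807  2.427 -0.388  0.738  2.049] F [ 0.1  0.1 -1.5] w 66.0
t 33.93 p [446.9 279.5  63.3] tilt 48.7 az 18.0 x [0.612 0.249 0.751] y [ 0.338 -0.94   0.036] z [ 0.715  0.232 -0.66 ] q [ 0.659 -0.806  2.431 -0.39   0.735  2.051] F [-0.1  0.1 -1.8] w 66.1
```

```bash
python3 -m handwheel '[{"dp":[-0.12,0,0.1],"yaw":0},{"dp":[0,0,0],"yaw":0},{"dp":[0,0,0],"yaw":0}]' >/dev/null; python3 st.py; python3 -m handwheel '[{"dp":[-0.1,0,0.08],"yaw":0},{"dp":[0,0,0],"yaw":0},{"dp":[0,0,0],"yaw":0}]' >/dev/null; python3 st.py
```

```text
t 34.18 p [446.9 279.5  61.8] tilt 48.7 az 18.0 x [0.612 0.249 0.751] y [ 0.338 -0.94   0.036] z [ 0.715  0.232 -0.66 ] q [ 0.659 -0.804  2.433 -0.391  0.731  2.053] F [-0.5  0.1 -0.8] w 65.7
t 34.43 p [447.4 279.7  61.8] tilt 48.8 az 18.0 x [0.611 0.248 0.752] y [ 0.338 -0.94   0.036] z [ 0.716  0.232 -0.658] q [ 0.659 -0.804  2.434 -0.392  0.728  2.055] F [-1.9 -1.4  4.4] w 66.5
```

```bash
python3 -m handwheel '[{"dp":[0,0,0],"yaw":0},{"dp":[0,0,0],"yaw":0},{"dp":[0,0,0],"yaw":0},{"dp":[0,0,0],"yaw":0},{"dp":[0,0,0],"yaw":0}]' -1; python3 -m handwheel '[{"dp":[1.1,0,-1],"yaw":0},{"dp":[1.1,0,-1],"yaw":0},{"dp":[1.5,0,-1.3],"yaw":0},{"dp":[1.5,0,-1.3],"yaw":0},{"dp":[2.1,0,-1.7],"yaw":0},{"dp":[2.2,0,-1.7],"yaw":0},{"dp":[2.2,0,-1.7],"yaw":0}]' >/dev/null; python3 st.py; python3 - <<'E'
from rig import robot
import cv2,numpy as np
p,d=robot.read_camera('top'); cv2.imwrite('pics/t16.png',p[:,:,::-1]);np.save('pics/t16.npy',d)
p,d=robot.read_camera('side'); cv2.imwrite('pics/s16.png',cv2.resize(p[90:240,110:290,::-1],None,fx=4,fy=4))
from meas import *
W=load('pics/t16.npy')
print(circ(W,(491,327),45,86,100),circ(W,(431,277),45,86,100),circ(W,(478,-10),90,55,66))
E
```

```text
time: 34.85
eef_pos: [446.8, 279.2, 60.1]
tcp_rot: [-0.054, 0.896, 0.164, 0.409]
contact_force: [0.2, -0.2, 0.7]
width: 85.5
t 35.43 p [449.  286.  213.2] tilt 48.7 az 18.0 x [0.612 0.249 0.75 ] y [ 0.338 -0.94   0.036] z [ 0.715  0.232 -0.66 ] q [ 0.672 -0.835  2.18  -0.318  1.003  1.94 ] F [ 0.3 -0.1  0.2] w 85.7
(array([491.2, 326.9,  31.6]), 133) (array([432. , 275.8,  31.7]), 94) (array([478.7,  -9.8,  69.5]), 236)
```

View pics/t16.png

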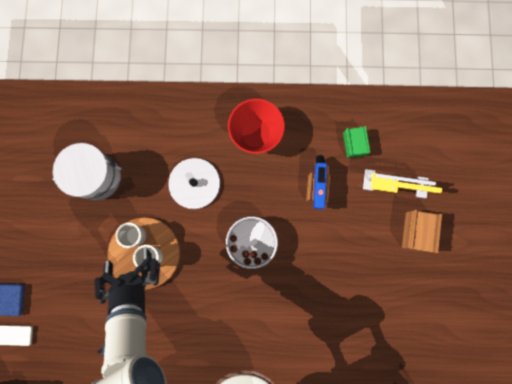

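View pics/s16.png

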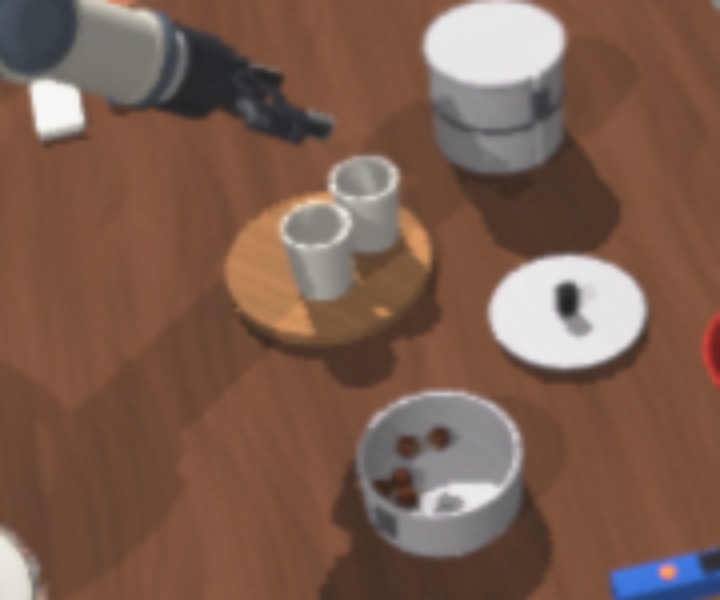

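```bash
python3 go.py 490 150 350
```

```text
total cm [ 8.87 14.66 -8.86] rows 5 per row [ 1.77  2.93 -1.77]
ik 0.017 [ 0.14 -0.86  1.94  0.14  1.23  1.36]
```

```bash
python3 -m handwheel '[{"dp":[1.8,2.9,-1.8],"yaw":0},{"dp":[1.8,2.9,-1.8],"yaw":0},{"dp":[1.8,2.9,-1.8],"yaw":0},{"dp":[1.8,2.9,-1.8],"yaw":0},{"dp":[1.8,2.9,-1.8],"yaw":0}]' >/dev/null; python3 st.py; python3 -m handwheel '[{"dp":[-3,0,-1],"yaw":0},{"dp":[-3,0,-1],"yaw":0},{"dp":[-3,0,-1],"yaw":0},{"dp":[-3,0,-1],"yaw":0}]' >/dev/null; python3 st.py
```

```text
t 35.95 p [498.4 157.2 347.1] tilt 48.3 az 17.8 x [0.617 0.252 0.746] y [ 0.337 -0.941  0.038] z [ 0.711  0.228 -0.665] q [ 0.174 -0.834  1.935  0.108  1.204  1.389] F [ 1.  -0.1  0.4] w 84.9
t 36.28 p [480.9 144.3 309.3] tilt 43.8 az 18.0 x [0.671 0.269 0.691] y [ 0.341 -0.939  0.033] z [ 0.658  0.213 -0.722] q [ 0.144 -0.855  1.98   0.123  1.263  1.362] F [-0.2  0.1  0. ] w 85.1
```

```bash
python3 -m handwheel '[{"dp":[-4,0,-1],"yaw":0},{"dp":[-4,0,-1],"yaw":0},{"dp":[-4,0,-1],"yaw":0},{"dp":[-4,0,-1],"yaw":0},{"dp":[-4,0,-1],"yaw":0},{"dp":[-4,0,-1],"yaw":0},{"dp":[-4,0,-1],"yaw":0},{"dp":[-4,0,-1],"yaw":0}]' >/dev/null; python3 st.py; python3 -m handwheel '[{"dp":[-4,0,-1],"yaw":0},{"dp":[-4,0,-1],"yaw":0},{"dp":[-4,0,-1],"yaw":0},{"dp":[-4,0,-1],"yaw":0},{"dp":[-4,0,-1],"yaw":0},{"dp":[-4,0,-1],"yaw":0},{"dp":[-4,0,-1],"yaw":0},{"dp":[-4,0,-1],"yaw":0}]' >/dev/null; python3 st.py
```

```text
t 36.95 p [443.6  76.2 229.4] tilt 32.1 az 21.7 x [0.789 0.309 0.531] y [ 0.367 -0.93  -0.002] z [ 0.494  0.197 -0.847] q [-0.09  -0.855  2.048  0.245  1.443  1.138] F [0.7 0.2 0.1] w 85.1
t 37.62 p [328.7 -97.6 186.1] tilt 25.2 az 36.2 x [0.845 0.338 0.415] y [ 0.41  -0.907 -0.097] z [ 0.344  0.252 -0.905] q [-0.836 -0.855  2.09   0.455  1.831  0.466] F [ 0.4 -0.8  0.2] w 85.4
```

```bash
python3 go.py 450 60 300; python3 - <<'E'
from h import *
from rig import robot
M=rot(robot.state()['tcp_rot']); print((M.T@np.array([-90,250,0])/10).round(2))
E
```

```text
total cm [ 20.3  -10.41  -2.15] rows 6 per row [ 3.38 -1.74 -0.36]
ik 0.0 [-0.19 -0.62  1.75  0.32  1.69  1.07]
[  0.85 -26.36   3.21]
```

```bash
python3 -m handwheel '[{"dp":[3.4,-1.75,-0.4],"yaw":0},{"dp":[3.4,-1.75,-0.4],"yaw":0},{"dp":[3.4,-1.75,-0.4],"yaw":0},{"dp":[3.4,-1.75,-0.4],"yaw":0},{"dp":[3.4,-1.75,-0.4],"yaw":0},{"dp":[3.4,-1.75,-0.4],"yaw":0}]' >/dev/null; python3 st.py; python3 -m handwheel '[{"dp":[0.1,-3.8,0.4],"yaw":0},{"dp":[0.1,-3.8,0.4],"yaw":0},{"dp":[0.1,-3.8,0.4],"yaw":0},{"dp":[0.1,-3.8,0.4],"yaw":0},{"dp":[0.1,-3.8,0.4],"yaw":0},{"dp":[0.1,-3.8,0.4],"yaw":0},{"dp":[0.1,-3.8,0.4],"yaw":0}]' >/dev/null; python3 st.py
```

```text
t 38.12 p [451.6  61.7 303.5] tilt 25.2 az 36.0 x [0.846 0.336 0.415] y [ 0.408 -0.908 -0.096] z [ 0.344  0.25  -0.905] q [-0.172 -0.61   1.743  0.312  1.686  1.085] F [-0.1 -0.5  0.4] w 85.3
t 38.7 p [356.7 313.1 305.6] tilt 25.2 az 36.0 x [0.845 0.337 0.415] y [ 0.409 -0.908 -0.095] z [ 0.344  0.25  -0.905] q [ 0.657 -0.621  1.746 -0.012  1.578  1.823] F [1.  0.  0.4] w 85.7
```

```bash
python3 -m handwheel '[{"dp":[-3.6,0.8,-1.7],"yaw":0},{"dp":[-3.6,0.8,-1.7],"yaw":0},{"dp":[-3.6,0.8,-1.7],"yaw":0},{"dp":[-3.6,0.8,-1.5],"yaw":0},{"dp":[-3.6,0.8,-1.5],"yaw":0},{"dp":[-3.6,0.8,-1.5],"yaw":0},{"dp":[-3.6,0.8,-1.5],"yaw":0},{"dp":[-3.6,0.8,-1.5],"yaw":0}]' >/dev/null; python3 st.py
```

```text
t 39.37 p [171.8 235.5 376.9] tilt 17.8 az 28.3 x [0.882 0.36  0.304] y [ 0.387 -0.922 -0.031] z [ 0.269  0.144 -0.952] q [ 0.996 -0.855  1.697 -0.164  2.021  2.082] F [-0.8  0.6 -0.6] w 85.4
```

```bash
cat > tv.py <<'E'
import sys
from h import *
from rig import robot
M=rot(robot.state()['tcp_rot']); v=np.array([float(a) for a in sys.argv[1:4]]); print((M.T@v).round(2))
E
python3 go.py 370 225 340
```

```text
total cm [15.99  8.74  8.69] rows 5 per row [3.2  1.75 1.74]
ik 0.0 [ 0.45 -0.58  1.63  0.01  1.79  1.64]
```

```bash
python3 -m handwheel '[{"dp":[3.2,1.75,1.75],"yaw":0},{"dp":[3.2,1.75,1.75],"yaw":0},{"dp":[3.2,1.75,1.75],"yaw":0},{"dp":[3.2,1.75,1.75],"yaw":0},{"dp":[3.2,1.75,1.75],"yaw":0}]' >/dev/null; python3 st.py; python3 tv.py -0.75 -0.4 -0.53
```

```text
t 39.78 p [370.4 226.2 339.6] tilt 17.9 az 28.8 x [0.881 0.362 0.305] y [ 0.39  -0.92  -0.033] z [ 0.269  0.148 -0.952] q [ 0.46  -0.581  1.628  0.013  1.782  1.639] F [-0.5  0.4  0.9] w 85.8
[-0.97  0.09  0.24]
```

```bash
python3 -m handwheel '[{"dp":[-4,0.35,0.3],"yaw":0},{"dp":[-4,0.35,0.3],"yaw":0},{"dp":[-4,0.35,0],"yaw":0},{"dp":[-4,0.35,0],"yaw":0},{"dp":[-4,0.35,0],"yaw":0},{"dp":[-4,0.35,0],"yaw":0}]' >/dev/null; python3 st.py
```

```text
t 40.28 p [244.1 181.  310.1] tilt 12.2 az 24.6 x [0.904 0.372 0.211] y [ 0.382 -0.924 -0.008] z [ 0.192  0.088 -0.977] q [ 0.556 -0.856  1.814 -0.029  1.971  1.722] F [0.2 0.4 0.3] w 85.4
```

```bash
python3 -m handwheel '[{"dp":[-4,0.35,0],"yaw":0},{"dp":[-4,0.35,0],"yaw":0},{"dp":[-4,0.35,0],"yaw":0},{"dp":[-4,0.35,0],"yaw":0},{"dp":[-4,0.35,0],"yaw":0},{"dp":[-4,0.35,0],"yaw":0}]' >/dev/null; python3 st.py
```

```text
t 40.78 p [121.3 185.8 350.7] tilt 6.2 az -9.5 x [0.922 0.376 0.091] y [ 0.372 -0.926  0.056] z [ 0.106 -0.018 -0.994] q [ 0.99  -0.855  1.722 -0.124  2.228  2.098] F [ 0.2  0.4 -0.2] w 85.5
```

```bash
python3 go.py 330 170 335; python3 -m handwheel '[{"dp":[3.6,1.8,0.4],"yaw":0},{"dp":[3.6,1.8,0.4],"yaw":0},{"dp":[3.6,1.8,0.4],"yaw":0},{"dp":[3.6,1.8,0.4],"yaw":0},{"dp":[3.6,1.8,0.4],"yaw":0}]' >/dev/null; python3 st.py; python3 go.py 345 -28 330
```

```text
total cm [18.51  9.15  3.79] rows 6 per row [3.08 1.52 0.63]
ik 0.0 [ 0.43 -0.54  1.58 -0.07  2.01  1.59]
t 41.2 p [323.  170.8 352.4] tilt 6.2 az -7.8 x [0.92  0.38  0.093] y [ 0.376 -0.925  0.054] z [ 0.107 -0.015 -0.994] q [ 0.449 -0.537  1.549 -0.067  2.038  1.598] F [-0.7  1.3  0.2] w 85.2
total cm [-5.74 19.1   2.76] rows 5 per row [-1.15  3.82  0.55]
ik 0.0 [-0.19 -0.63  1.65  0.01  2.01  0.99]
```

```bash
python3 -m handwheel '[{"dp":[-0.8,3.8,0.5],"yaw":0},{"dp":[-0.8,3.8,0.5],"yaw":0},{"dp":[-0.8,3.8,0.5],"yaw":0},{"dp":[-0.8,3.8,0.5],"yaw":0},{"dp":[-0.8,3.8,0.5],"yaw":0}]' >/dev/null; python3 st.py; python3 tv.py -4 0.5 -1.5
```

```text
t 41.62 p [358.3 -22.5 334. ] tilt 6.2 az -7.7 x [0.921 0.378 0.093] y [ 0.374 -0.926  0.054] z [ 0.107 -0.014 -0.994] q [-0.16  -0.591  1.618  0.003  2.007  1.025] F [ 0.2 -0.9 -0. ] w 85.3
[-3.64 -2.04  1.06]
```

```bash
python3 -m handwheel '[{"dp":[-3.5,-2,0.7],"yaw":0},{"dp":[-3.5,-2,0.7],"yaw":0},{"dp":[-3.5,-2,0.7],"yaw":0},{"dp":[-3.5,-2,0.7],"yaw":0}]' >/dev/null; python3 st.py
```

```text
t 41.95 p [249.    0.6 310.7] tilt 3.2 az -15.0 x [0.926 0.374 0.045] y [ 0.373 -0.927  0.034] z [ 0.054 -0.015 -0.998] q [-0.124 -0.855  1.799 -0.009  2.142  1.059] F [ 0.5  0.4 -0. ] w 85.5
```

```bash
python3 -m handwheel '[{"dp":[-3.5,-1.6,0.3],"yaw":0},{"dp":[-3.5,-1.6,0.3],"yaw":0}]' >/dev/null; python3 st.py
```

```text
t 42.12 p [224.   7. 330.] tilt 1.2 az -55.7 x [0.927 0.376 0.004] y [ 0.376 -0.927  0.02 ] z [ 0.012 -0.017 -1.   ] q [-0.097 -0.855  1.76  -0.02   2.224  1.077] F [-0.1  0.4 -0. ] w 85.8
```

```bash
python3 - <<'E'
from meas import *
p,d=robot.read_camera('top'); np.save('pics/t17.npy',d); cv2.imwrite('pics/t17.png',p[:,:,::-1])
W=load('pics/t17.npy')
hsv=cv2.cvtColor(p,cv2.COLOR_RGB2HSV)
m=(W[...,2]>60)&(W[...,2]<76)&(abs(W[...,0]-640)<110)&(abs(W[...,1]+202)<60)
P=W[m]; print('top pts',len(P),P[:,2].mean(), cv2.minAreaRect(P[:,:2].astype(np.float32)))
bl=m&(hsv[...,0]>95)&(hsv[...,0]<130)&(hsv[...,1]>120); P=W[bl]
b=(m&~bl)
r=cv2.minAreaRect(P[:,:2].astype(np.float32)); print('blue',r); c=P[:,:2].mean(0); u,s,v=np.linalg.svd(P[:,:2]-c,full_matrices=False); print(c,v[0],np.degrees(np.arctan2(v[0][1],v[0][0])))
h=W[m&(W[...,0]>705)]; print('head pts',h.mean(0),len(h))
m=(W[...,2]>34)&(W[...,2]<50)&(abs(W[...,0]-640)<60)&(abs(W[...,1]+202)<45); P=W[m]; print('rest',cv2.minAreaRect(P[:,:2].astype(np.float32)),len(P))
print('tier',circ(W,(478,-10),90,55,66),'lid knob',W[(W[...,2]>30)&(W[...,2]<48)&(np.hypot(W[...,0]-650,W[...,1]-164)<70)].mean(0))
s=robot.read_camera('side'); W=cloud(robot.camera_info('side'),s[1]); hs=cv2.cvtColor(s[0],cv2.COLOR_RGB2HSV)
m=(W[...,2]>62)&(W[...,2]<76)&(abs(W[...,0]-640)<110)&(abs(W[...,1]+202)<60)&(hs[...,0]>95)&(hs[...,0]<130); print('side',cv2.minAreaRect(W[m][:,:2].astype(np.float32)),W[m].mean(0))
cv2.imwrite('pics/crop17.png',cv2.resize(p[120:270,290:450,::-1],None,fx=4,fy=4,interpolation=cv2.INTER_CUBIC))
E
```

```text
top pts 495 68.94193711075914 ((646.3778076171875, -202.8773651123047), (30.7309627532959, 137.94931030273438), 87.34725189208984)
blue ((643.4627685546875, -202.74229431152344), (30.7309627532959, 132.113037109375), 87.34725189208984)
[ 637.91583258 -200.94331693] [-0.99919978  0.03999737] 177.7077078575328
head pts [ 708.68174691 -204.62676614   64.98783568] 19
rest ((635.4432373046875, -202.1902618408203), (60.33633041381836, 109.68631744384766), 86.16270446777344) 259
tier (array([478.7,  -9.7,  69.5]), 240) lid knob [650.04891545 164.30621121  40.34680761]
side ((644.5601806640625, -205.77281188964844), (33.98729705810547, 135.58998107910156), 86.41156768798828) [ 640.82677532 -207.96743588   68.34503845]
```

View pics/crop17.png

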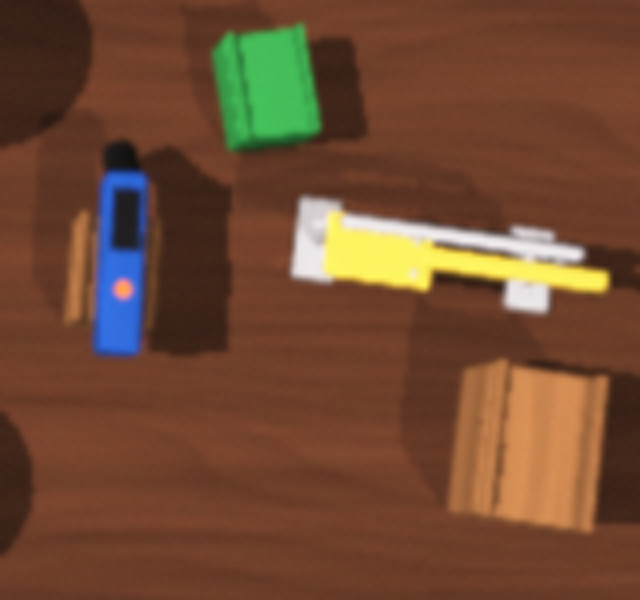

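```bash
python3 go.py 643 -203.5 180; python3 -m handwheel '[{"dp":[3.2,3.1,0.8],"yaw":0},{"dp":[2.8,2.8,0.8],"yaw":0},{"dp":[2.8,2.8,0.8],"yaw":0},{"dp":[2.8,2.8,0.8],"yaw":0},{"dp":[2.8,2.8,0.8],"yaw":0},{"dp":[2.8,2.8,0.8],"yaw":0},{"dp":[2.8,2.8,0.8],"yaw":0}]' >/dev/null; python3 st.py;python3 go.py 643 -203.5 180
```

```text
total cm [30.72 34.93 16.24] rows 13 per row [2.36 2.69 1.25]
ik 0.0 [-0.35  0.27  1.12 -0.01  1.73  0.83]
t 42.8 p [ 484.3 -103.2  279.5] tilt 1.3 az -48.3 x [0.927 0.376 0.008] y [ 0.375 -0.927  0.021] z [ 0.015 -0.017 -1.   ] q [-0.27  -0.191  1.418 -0.013  1.896  0.911] F [ 0.2 -0.5  0.7] w 85.4
total cm [10.86 15.04 10.36] rows 6 per row [1.81 2.51 1.73]
ik 0.0 [-0.35  0.27  1.12 -0.01  1.73  0.83]
```

```bash
python3 -m handwheel '[{"dp":[1.8,2.5,1.7],"yaw":0},{"dp":[1.8,2.5,1.7],"yaw":0},{"dp":[1.8,2.5,1.7],"yaw":0},{"dp":[1.8,2.5,1.7],"yaw":0},{"dp":[1.8,2.5,1.7],"yaw":0},{"dp":[1.8,2.5,1.7],"yaw":0},{"dp":[0,0,0],"yaw":0.11},{"dp":[0,0,0],"yaw":0.11}]' >/dev/null;python3 -m handwheel '[{"dp":[0,0,0],"yaw":0.11},{"dp":[0,0,0],"yaw":0.1},{"dp":[0,0,0],"yaw":0},{"dp":[0,0,0],"yaw":0}]' >/dev/null; python3 st.py;python3 go.py 643 -203.5 150; python3 - <<'E'
from meas import *
i=robot.camera_info('wrist'); p,d=robot.read_camera('wrist'); cv2.imwrite('pics/w18.png',p[:,:,::-1])
W=cloud(i,d); hs=cv2.cvtColor(p,cv2.COLOR_RGB2HSV)
m=(W[...,2]>62)&(W[...,2]<76)&(abs(W[...,0]-640)<110)&(abs(W[...,1]+202)<60)&(hs[...,0]>95)&(hs[...,0]<130); print('wrist',cv2.minAreaRect(W[m][:,:2].astype(np.float32)),W[m].mean(0))
m=(W[...,2]>36)&(W[...,2]<50)&(abs(W[...,0]-640)<70)&(abs(W[...,1]+202)<45);print(cv2.minAreaRect(W[m][:,:2].astype(np.float32)),m.sum())
E
```

```text
t 43.8 p [ 640.3 -202.5  182.4] tilt 1.3 az -49.0 x [ 0.999 -0.042  0.015] y [-0.042 -0.999  0.016] z [ 0.015 -0.017 -1.   ] q [-0.351  0.264  1.124 -0.011  1.734  1.259] F [ 0.7  0.2 -0.2] w 85.6
total cm [0.22 0.04 3.24] rows 1 per row [0.22 0.04 3.24]
ik 0.0 [-0.35  0.27  1.17 -0.01  1.68  1.26]
wrist ((645.1787719726562, -204.2957763671875), (29.451313018798828, 132.8404541015625), 87.32115936279297) [ 646.43271494 -204.48138613   69.55459128]
((640.632080078125, -204.18228149414062), (60.04573059082031, 79.69007873535156), 85.31080627441406) 2559
```

View pics/w18.png

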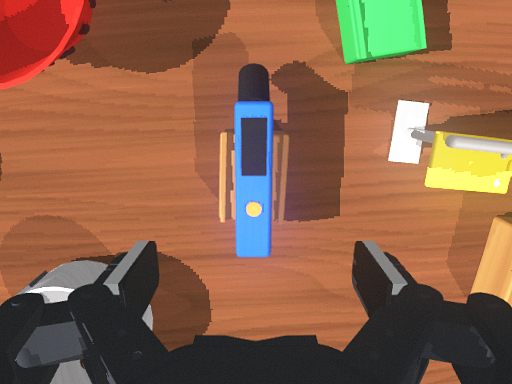

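```bash
python3 go.py 646 -204.3 49.5; python3 -m handwheel '[{"dp":[0.2,0.1,2.6],"yaw":0},{"dp":[0.1,0.1,2.6],"yaw":0},{"dp":[0.1,0,2.6],"yaw":0},{"dp":[0,0,2.6],"yaw":0},{"dp":[0,0,1.8],"yaw":0},{"dp":[0,0,0],"yaw":0},{"dp":[0,0,0],"yaw":0}]' >/dev/null; python3 st.py;python3 go.py 646 -204.3 49.5
```

```text
total cm [ 0.36 -0.05 13.33] rows 4 per row [ 0.09 -0.01  3.33]
ik 0.0 [-0.35  0.32  1.3  -0.01  1.51  1.26]
t 44.43 p [ 645.5 -206.1   60.3] tilt 1.2 az -51.8 x [ 0.999 -0.043  0.014] y [-0.043 -0.999  0.016] z [ 0.013 -0.017 -1.   ] q [-0.354  0.313  1.282 -0.011  1.528  1.261] F [ 0.1  0.6 -0.7] w 85.7
total cm [ 0.03 -0.2   1.08] rows 1 per row [ 0.03 -0.2   1.08]
ik 0.0 [-0.35  0.32  1.3  -0.01  1.51  1.26]
```

```bash
python3 -m handwheel '[{"dp":[0,-0.2,1.1],"yaw":0},{"dp":[0,0,0],"yaw":0},{"dp":[0,0,0],"yaw":0}]' >/dev/null; python3 st.py; python3 -m handwheel '[{"dp":[0,0,0],"yaw":0},{"dp":[0,0,0],"yaw":0},{"dp":[0,0,0],"yaw":0},{"dp":[0,0,0],"yaw":0},{"dp":[0,0,0],"yaw":0},{"dp":[0,0,0],"yaw":0},{"dp":[0,0,0],"yaw":0},{"dp":[0,0,0],"yaw":0}]' 1 50; python3 st.py
```

```text
t 44.68 p [ 646.9 -204.5   51.4] tilt 1.4 az -47.2 x [ 0.999 -0.044  0.017] y [-0.044 -0.999  0.017] z [ 0.017 -0.018 -1.   ] q [-0.351  0.317  1.294 -0.011  1.509  1.265] F [-0.1 -0.2 -0.7] w 85.2
time: 45.35
eef_pos: [647.0, -204.7, 51.3]
tcp_rot: [0.009, 1.0, -0.022, 0.009]
contact_force: [0.6, -0.5, 3.2]
width: 29.4
t 45.35 p [ 647.  -204.7   51.3] tilt 1.4 az -47.2 x [ 0.999 -0.045  0.018] y [-0.045 -0.999  0.017] z [ 0.017 -0.018 -1.   ] q [-0.351  0.317  1.294 -0.011  1.509  1.265] F [ 0.6 -0.5  3.2] w 29.4
```

```bash
python3 -m handwheel '[{"dp":[0,0,-1],"yaw":0},{"dp":[0,0,-2.5],"yaw":0},{"dp":[0,0,-2.5],"yaw":0},{"dp":[0,0,-2.5],"yaw":0},{"dp":[0,0,-2],"yaw":0},{"dp":[0,0,0],"yaw":0}]' >/dev/null; python3 st.py; python3 go.py 383.4 -174.7 155; python3 - <<'E'
from meas import *
p,d=robot.read_camera('top'); np.save('pics/t19.npy',d)
print(circ(load('pics/t19.npy'),(478,-10),90,55,66))
p,d=robot.read_camera('side'); cv2.imwrite('pics/s19.png',cv2.resize(p[180:320,200:370,::-1],None,fx=4,fy=4))
E
```

```text
t 45.85 p [ 646.6 -203.2  161.9] tilt 1.8 az -41.1 x [ 0.999 -0.044  0.024] y [-0.045 -0.999  0.019] z [ 0.023 -0.02  -1.   ] q [-0.349  0.273  1.15  -0.011  1.69   1.265] F [ 0.4 -0.3  0.3] w 28.9
total cm [-2.643e+01 -1.670e+00  1.000e-02] rows 7 per row [-3.78 -0.24  0.  ]
ik 0.0 [-0.51 -0.44  1.83 -0.01  1.71  1.11]
(array([478.7,  -9.8,  69.5]), 237)
```

View pics/s19.png

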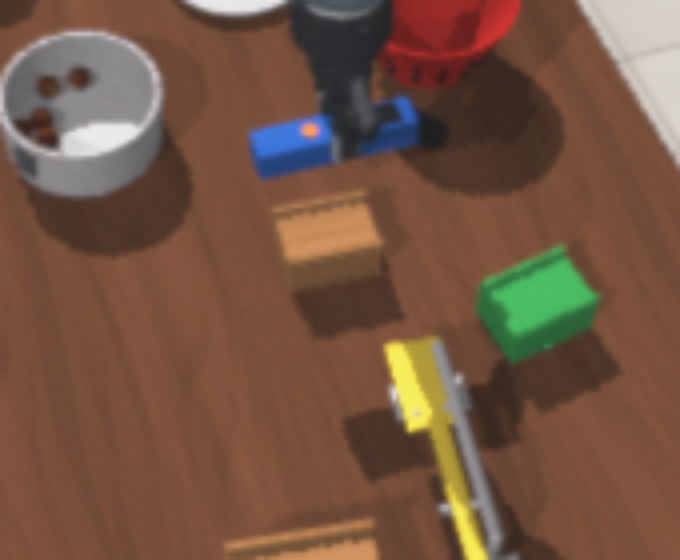

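```bash
python3 -m handwheel '[{"dp":[-3.3,-0.2,0],"yaw":0},{"dp":[-3.3,-0.2,0],"yaw":0},{"dp":[-3.3,-0.2,0],"yaw":0},{"dp":[-3.3,-0.2,0],"yaw":0},{"dp":[-3.3,-0.2,0],"yaw":0},{"dp":[-3.3,-0.2,0],"yaw":0},{"dp":[-3.3,-0.2,0],"yaw":0},{"dp":[-3.3,-0.2,0],"yaw":0}]' >/dev/null; python3 -m handwheel '[{"dp":[0,0,0],"yaw":-0.11},{"dp":[0,0,0],"yaw":-0.11},{"dp":[0,0,0],"yaw":-0.11},{"dp":[0,0,0],"yaw":-0.11},{"dp":[0,0,0],"yaw":-0.11},{"dp":[0,0,0],"yaw":-0.11},{"dp":[0,0,0],"yaw":-0.11},{"dp":[0,0,0],"yaw":-0.11}]' >/dev/null; python3 -m handwheel '[{"dp":[0,0,0],"yaw":-0.11},{"dp":[0,0,0],"yaw":-0.1},{"dp":[0,0,0],"yaw":0}]' >/dev/null; python3 st.py; python3 go.py 383.4 -174.7 142.5
```

```text
t 47.53 p [ 381.1 -174.4  148.3] tilt 1.1 az -52.7 x [ 0.499  0.867 -0.008] y [ 0.867 -0.499  0.018] z [ 0.012 -0.015 -1.   ] q [-0.504 -0.429  1.841 -0.008  1.712  0.017] F [-0.4 -0.5 -1.7] w 28.7
total cm [0.1  0.21 0.58] rows 1 per row [0.1  0.21 0.58]
ik 0.0 [-0.51 -0.42  1.85 -0.01  1.7   0.01]
```

Now settle into the aim pose and check with the cameras before counting the hold.

```bash
python3 -m handwheel '[{"dp":[0.1,0.2,0.6],"yaw":0},{"dp":[0,0,0],"yaw":0},{"dp":[0,0,0],"yaw":0},{"dp":[0,0,0],"yaw":0}]' >/dev/null; python3 st.py; python3 - <<'E'
from meas import *
p,d=robot.read_camera('top'); np.save('pics/t20.npy',d); cv2.imwrite('pics/t20.png',cv2.resize(p[170:320,200:360,::-1],None,fx=4,fy=4))
W=load('pics/t20.npy'); hs=cv2.cvtColor(p,cv2.COLOR_RGB2HSV)
m=(W[...,2]>140)&(W[...,2]<180)&(abs(W[...,0]-383)<130)&(abs(W[...,1]+175)<130)&(hs[...,0]>100)&(hs[...,0]<130)&(hs[...,1]>150); print(cv2.minAreaRect(W[m][:,:2].astype(np.float32)),W[m].mean(0))
i=robot.camera_info('wrist'); p,d=robot.read_camera('wrist'); cv2.imwrite('pics/w20.png',p[:,:,::-1])
W=cloud(i,d); hs=cv2.cvtColor(p,cv2.COLOR_RGB2HSV)
m=(W[...,2]>140)&(W[...,2]<180)&(hs[...,0]>100)&(hs[...,0]<130)&(hs[...,1]>150)
P=W[m]; c=P.mean(0); u,s,v=np.linalg.svd(P-c,full_matrices=False); print('wrist bar top dir',v[0],'normal',v[2],c)
b=(W[...,2]>90)&(W[...,2]<165)&(p.max(2)<60)&(np.hypot(W[...,0]-430,W[...,1]+90)<60); print('head',W[b].mean(0),b.sum())
E
```

```text
t 47.87 p [ 384.1 -175.   144.4] tilt 1.3 az -49.3 x [ 0.503  0.864 -0.007] y [ 0.864 -0.503  0.021] z [ 0.015 -0.017 -1.   ] q [-0.502 -0.423  1.843 -0.008  1.7    0.024] F [ 0.8 -0.1 -1.2] w 28.9
((405.27972412109375, -136.0566864013672), (38.34455490112305, 27.571636199951172), 60.129356384277344) [ 407.49169825 -132.47556242  160.96016057]
wrist bar top dir [-0.50197757 -0.86431923  0.03115741] normal [0.00467108 0.03331523 0.99943398] [ 391.36446733 -162.70307986  162.29046667]
head [ 430.75878965 -112.9741986   136.02011705] 453
```

View pics/w20.png

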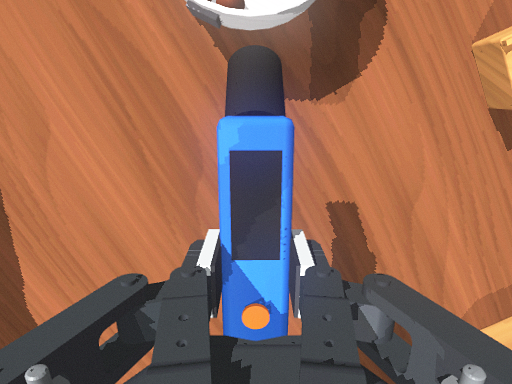

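View pics/t20.png

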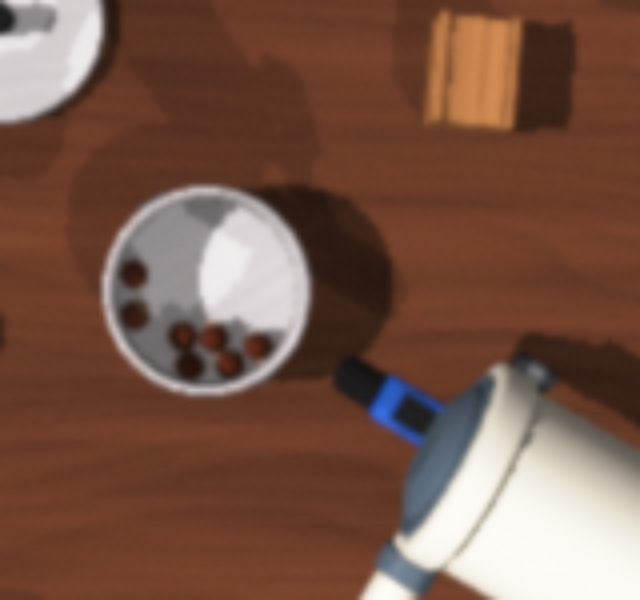

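```bash
python3 - <<'E'
import numpy as np
x=np.array([.502,.864,-.031]);x/=np.linalg.norm(x); z=np.array([.0047,.033,.9994]); z-=x*(x@z); z/=np.linalg.norm(z)
o=np.array([383.2,-176.6,132.3+.2]); l=o+86.3*x-11.3*z; d=(x-z)/np.sqrt(2); T=np.array([478.7,-9.7,14])
w=T-l; print('dist',w@d,'miss',w-d*(w@d),l)
E
python3 -m handwheel '[{"dp":[0,0,0],"yaw":0},{"dp":[0,0,0],"yaw":0},{"dp":[0,0,0],"yaw":0},{"dp":[0,0,0],"yaw":0},{"dp":[0,0,0],"yaw":0},{"dp":[0,0,0],"yaw":0},{"dp":[0,0,0],"yaw":0},{"dp":[0,0,0],"yaw":0}]' >/dev/null; python3 -m handwheel '[{"dp":[0,0,0],"yaw":0},{"dp":[0,0,0],"yaw":0},{"dp":[0,0,0],"yaw":0},{"dp":[0,0,0],"yaw":0},{"dp":[0,0,0],"yaw":0},{"dp":[0,0,0],"yaw":0},{"dp":[0,0,0],"yaw":0},{"dp":[0,0,0],"yaw":0}]' >/dev/null; python3 -m handwheel '[{"dp":[0,0,0],"yaw":0},{"dp":[0,0,0],"yaw":0},{"dp":[0,0,0],"yaw":0},{"dp":[0,0,0],"yaw":0},{"dp":[0,0,0],"yaw":0},{"dp":[0,0,0],"yaw":0},{"dp":[0,0,0],"yaw":0},{"dp":[0,0,0],"yaw":0}]' >/dev/null;python3 -m handwheel '[{"dp":[0,0,0],"yaw":0},{"dp":[0,0,0],"yaw":0},{"dp":[0,0,0],"yaw":0},{"dp":[0,0,0],"yaw":0},{"dp":[0,0,0],"yaw":0},{"dp":[0,0,0],"yaw":0},{"dp":[0,0,0],"yaw":0},{"dp":[0,0,0],"yaw":0}]'; python3 - <<'E'
from meas import *
p,d=robot.read_camera('top'); np.save('pics/t21.npy',d)
print(circ(load('pics/t21.npy'),(478,-10),90,55,66))
E
python3 st.py
```

```text
dist 149.00484465130165 miss [-0.18564989  5.12021702  4.04023811] [ 426.48054346 -102.39068818  118.53029716]
time: 50.63
eef_pos: [384.3, -175.2, 145.0]
tcp_rot: [0.012, 0.866, 0.499, 0.002]
contact_force: [0.1, -0.5, -2.2]
width: 28.5
(array([478.7,  -9.8,  69.5]), 239)
t 50.68 p [ 384.3 -175.2  145. ] tilt 1.4 az -48.4 x [ 0.502  0.865 -0.007] y [ 0.865 -0.502  0.022] z [ 0.016 -0.018 -1.   ] q [-0.502 -0.423  1.842 -0.008  1.701  0.023] F [ 0.2  0.5 -1.1] w 29.1
```

```bash
python3 -m handwheel '[{"dp":[0,0,-0.8],"yaw":0.11},{"dp":[0,0,-0.8],"yaw":0.11},{"dp":[0,0,0],"yaw":0.11},{"dp":[0,0,0],"yaw":0.11},{"dp":[0,0,0],"yaw":0.11},{"dp":[0,0,0],"yaw":0.11},{"dp":[0,0,0],"yaw":0.11},{"dp":[0,0,0],"yaw":0.11}]' >/dev/null; python3 -m handwheel '[{"dp":[0,0,0],"yaw":0.11},{"dp":[0,0,0],"yaw":0.1},{"dp":[0,0,0],"yaw":0}]' >/dev/null; python3 st.py; python3 go.py 647 -204.7 160
```

```text
t 51.6 p [ 384.1 -174.9  161. ] tilt 1.4 az -48.3 x [ 0.999 -0.048  0.017] y [-0.048 -0.999  0.017] z [ 0.016 -0.018 -1.   ] q [-0.502 -0.425  1.815 -0.008  1.729  1.116] F [ 0.3  0.9 -1.4] w 29.0
total cm [26.4   1.7   0.57] rows 7 per row [3.77 0.24 0.08]
ik 0.0 [-0.35  0.28  1.14 -0.01  1.7   1.26]
```

```bash
python3 -m handwheel '[{"dp":[3.3,0.2,0.05],"yaw":0},{"dp":[3.3,0.2,0.05],"yaw":0},{"dp":[3.3,0.2,0.05],"yaw":0},{"dp":[3.3,0.2,0.05],"yaw":0},{"dp":[3.3,0.2,0.05],"yaw":0},{"dp":[3.3,0.2,0.05],"yaw":0},{"dp":[3.3,0.2,0.05],"yaw":0},{"dp":[3.1,0.2,0.05],"yaw":0}]' >/dev/null; python3 -m handwheel '[{"dp":[0,0,0],"yaw":0},{"dp":[0,0,0],"yaw":0}]' >/dev/null; python3 st.py; python3 - <<'E'
from meas import *
i=robot.camera_info('top'); p,d=robot.read_camera('top'); W=cloud(i,d)
m=(W[...,2]>34)&(W[...,2]<50)&(abs(W[...,0]-640)<65)&(abs(W[...,1]+202)<45);print('rest visible',cv2.minAreaRect(W[m][:,:2].astype(np.float32)),m.sum())
i=robot.camera_info('wrist'); p,d=robot.read_camera('wrist'); cv2.imwrite('pics/w22.png',p[:,:,::-1]); W=cloud(i,d); hs=cv2.cvtColor(p,cv2.COLOR_RGB2HSV)
m=(W[...,2]>150)&(W[...,2]<195)&(hs[...,0]>100)&(hs[...,0]<130)&(hs[...,1]>150); P=W[m]; c=P.mean(0); u,s,v=np.linalg.svd(P-c,full_matrices=False); print('dir',v[0],'n',v[2],c)
E
```

```text
t 52.43 p [ 645.8 -202.4  158.4] tilt 1.1 az -54.7 x [ 0.999 -0.041  0.012] y [-0.041 -0.999  0.016] z [ 0.011 -0.016 -1.   ] q [-0.348  0.283  1.144 -0.011  1.698  1.262] F [-0.4  0.4 -1.7] w 28.9
rest visible ((623.8372192382812, -197.30276489257812), (12.327164649963379, 45.39860916137695), 83.20415496826172) 50
dir [-0.99995697 -0.0012178   0.00919613] n [0.00918869 0.00597495 0.99993993] [ 664.40980199 -204.96983895  177.76421484]
```

View pics/w22.png

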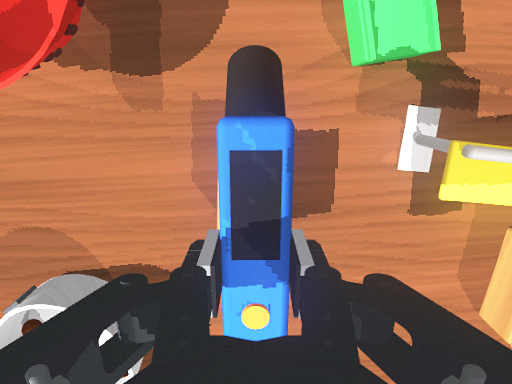

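```bash
python3 -m handwheel '[{"dp":[-0.1,0.1,2.6],"yaw":0},{"dp":[-0.1,0.1,2.6],"yaw":0},{"dp":[0,0,2.6],"yaw":0},{"dp":[0,0,1.6],"yaw":0},{"dp":[0,0,0],"yaw":0},{"dp":[0,0,0],"yaw":0}]' >/dev/null; python3 st.py;python3 go.py 645 -204.5 51.5
```

```text
t 53.03 p [ 643.4 -206.1   68. ] tilt 1.3 az -49.4 x [ 0.999 -0.044  0.016] y [-0.045 -0.999  0.017] z [ 0.015 -0.017 -1.   ] q [-0.355  0.302  1.282 -0.011  1.538  1.261] F [-0.2 -0.4 -1.3] w 28.6
total cm [ 0.13 -0.2   1.65] rows 1 per row [ 0.13 -0.2   1.65]
ik 0.0 [-0.35  0.31  1.3  -0.01  1.51  1.26]
```

```bash
python3 -m handwheel '[{"dp":[0.05,-0.2,0.7],"yaw":0},{"dp":[0.05,0,0.6],"yaw":0},{"dp":[0,0,0],"yaw":0},{"dp":[0,0,0],"yaw":0}]' >/dev/null; python3 st.py;  python3 -m handwheel '[{"dp":[0,0,0.2],"yaw":0},{"dp":[0,0,0],"yaw":0},{"dp":[0,0,0],"yaw":0}]' >/dev/null; python3 st.py; python3 -m handwheel '[{"dp":[0,0,0.15],"yaw":0},{"dp":[0,0,0],"yaw":0},{"dp":[0,0,0],"yaw":0}]' >/dev/null; python3 st.py
```

```text
t 53.37 p [ 645.8 -204.4   55. ] tilt 1.4 az -48.0 x [ 0.999 -0.044  0.017] y [-0.045 -0.999  0.017] z [ 0.016 -0.018 -1.   ] q [-0.351  0.313  1.292 -0.011  1.515  1.265] F [-0.8 -0.4 -1.3] w 29.2
t 53.62 p [ 645.9 -204.5   52.7] tilt 1.4 az -48.2 x [ 0.999 -0.045  0.017] y [-0.045 -0.999  0.017] z [ 0.016 -0.018 -1.   ] q [-0.351  0.315  1.294 -0.011  1.512  1.265] F [-0.1 -0.1 -1.4] w 28.9
t 53.87 p [ 646.  -204.6   51.4] tilt 1.4 az -47.8 x [ 0.999 -0.045  0.017] y [-0.045 -0.999  0.017] z [ 0.016 -0.018 -1.   ] q [-0.351  0.315  1.296 -0.011  1.509  1.265] F [ 0.1 -0.6 -0.8] w 28.7
```

```bash
python3 -m handwheel '[{"dp":[0,0,0.1],"yaw":0},{"dp":[0,0,0],"yaw":0}]' >/dev/null; python3 st.py; python3 -m handwheel '[{"dp":[0,0,0],"yaw":0},{"dp":[0,0,0],"yaw":0},{"dp":[0,0,0],"yaw":0},{"dp":[0,0,0],"yaw":0},{"dp":[0,0,0],"yaw":0},{"dp":[0,0,0],"yaw":0}]' -1; python3 -m handwheel '[{"dp":[0,0,-1.5],"yaw":0},{"dp":[0,0,-3],"yaw":0},{"dp":[0,0,-4],"yaw":0},{"dp":[0,0,-4],"yaw":0},{"dp":[0,0,0],"yaw":0}]' >/dev/null; python3 st.py; python3 - <<'E'
from meas import *
i=robot.camera_info('wrist'); p,d=robot.read_camera('wrist'); cv2.imwrite('pics/w23.png',p[:,:,::-1]); W=cloud(i,d); hs=cv2.cvtColor(p,cv2.COLOR_RGB2HSV)
m=(W[...,2]>62)&(W[...,2]<76)&(abs(W[...,0]-640)<110)&(abs(W[...,1]+202)<60)&(hs[...,0]>95)&(hs[...,0]<130); print('thermo',cv2.minAreaRect(W[m][:,:2].astype(np.float32)),W[m].mean(0))
P=W[m]; c=P.mean(0); u,s,v=np.linalg.svd(P-c,full_matrices=False); print('dir',v[0],'n',v[2])
m=(W[...,2]>36)&(W[...,2]<50)&(abs(W[...,0]-640)<70)&(abs(W[...,1]+202)<45);print('rest',cv2.minAreaRect(W[m][:,:2].astype(np.float32)),m.sum())
p,d=robot.read_camera('top'); np.save('pics/t23.npy',d); W=load('pics/t23.npy')
print('tier',circ(W,(478,-10),90,55,66)); k=W[(W[...,2]>30)&(W[...,2]<48)&(np.hypot(W[...,0]-650,W[...,1]-164)<90)]; print('knob',k.mean(0),len(k))
E
```

```text
t 54.03 p [ 646.1 -204.6   51.3] tilt 1.4 az -47.2 x [ 0.999 -0.045  0.017] y [-0.045 -0.999  0.017] z [ 0.017 -0.018 -1.   ] q [-0.351  0.315  1.296 -0.011  1.508  1.265] F [-2.3  0.4  4.4] w 28.5
time: 54.53
eef_pos: [645.8, -204.5, 50.0]
tcp_rot: [0.009, 1.0, -0.022, 0.008]
contact_force: [-0.4, 0.4, -0.4]
width: 85.0
t 54.95 p [ 646.7 -203.2  186.7] tilt 2.2 az -37.1 x [ 0.999 -0.044  0.031] y [-0.045 -0.999  0.022] z [ 0.03  -0.023 -0.999] q [-0.349  0.266  1.114 -0.011  1.725  1.265] F [ 0.9 -0.3  2.8] w 85.2
thermo ((642.260986328125, -205.44491577148438), (29.470584869384766, 129.3387908935547), 87.41089630126953) [ 644.34104475 -205.58072198   69.51661596]
dir [-0.99885423  0.04777553 -0.00278012] n [-0.00200841  0.01619325  0.99986686]
rest ((655.8065795898438, -205.46578979492188), (60.15083312988281, 109.37713623046875), 85.1455307006836) 2460
tier (array([478.6,  -9.8,  69.5]), 242)
knob [674.31724345 147.80707651  39.71648367] 55
```

View pics/w23.png

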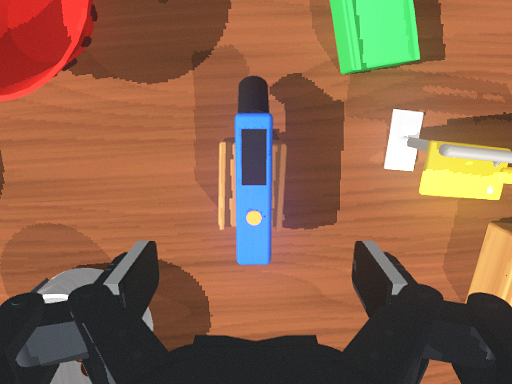

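```bash
python3 go.py 674 148 140; python3 - <<'E'
from meas import *
W=load('pics/t23.npy'); m=(W[...,2]>6)&(W[...,2]<22)&(np.hypot(W[...,0]-674,W[...,1]-148)<85); P=W[m]; print((P.min(0)+P.max(0))/2,P.max(0)-P.min(0)); c=P.mean(0); print(np.linalg.svd(P-c,full_matrices=False)[2][2],np.median(P[:,2]))
m2=(W[...,2]>34)&(W[...,2]<48)&(np.hypot(W[...,0]-674,W[...,1]-148)<30); print(W[m2].mean(0),m2.sum())
E
```

```text
total cm [  1.24 -35.23   3.25] rows 9 per row [ 0.14 -3.91  0.36]
ik 0.0 [ 0.18  0.32  1.13 -0.02  1.67  1.79]
[676.66478864 148.39764766  13.53415239] [150.10194213 147.7002322   15.00236259]
[ 0.00172657 -0.00244986  0.99999551] 12.621021662704607
[674.49111822 147.71362309  39.8892794 ] 54
```

```bash
python3 -m handwheel '[{"dp":[0.15,-3.9,0.2],"yaw":0},{"dp":[0.15,-3.9,0.2],"yaw":0},{"dp":[0.15,-3.9,0.2],"yaw":0},{"dp":[0.15,-3.9,0.2],"yaw":0},{"dp":[0.15,-3.9,0.2],"yaw":0},{"dp":[0.15,-3.9,0.2],"yaw":0},{"dp":[0.15,-3.9,0.2],"yaw":0},{"dp":[0.1,-3.9,0.2],"yaw":0}]' >/dev/null; python3 -m handwheel '[{"dp":[0.1,-3.8,0.1],"yaw":0},{"dp":[0,0,0],"yaw":0},{"dp":[0,0,0],"yaw":0}]' >/dev/null; python3 st.py; python3 - <<'E'
from meas import *
i=robot.camera_info('wrist'); p,d=robot.read_camera('wrist'); cv2.imwrite('pics/w24.png',p[:,:,::-1]); W=cloud(i,d)
m=(W[...,2]>36)&(W[...,2]<46)&(np.hypot(W[...,0]-675,W[...,1]-148)<35); P=W[m]; print('knob top',P.mean(0),(P.min(0)+P.max(0))/2,len(P),cv2.minEnclosingCircle(P[:,:2].astype(np.float32)))
E
```

```text
t 55.97 p [671.2 148.7 149.4] tilt 1.2 az -57.7 x [ 0.999 -0.041  0.012] y [-0.041 -0.999  0.018] z [ 0.012 -0.018 -1.   ] q [ 0.179  0.322  1.114 -0.02   1.698  1.788] F [ 0.3 -0.8  0.6] w 85.3
knob top [676.39263341 146.4701517   40.30673566] [675.75392965 146.73563528  39.359113  ] 690 ((675.7355346679688, 146.5337371826172), 11.838433265686035)
```

View pics/w24.png

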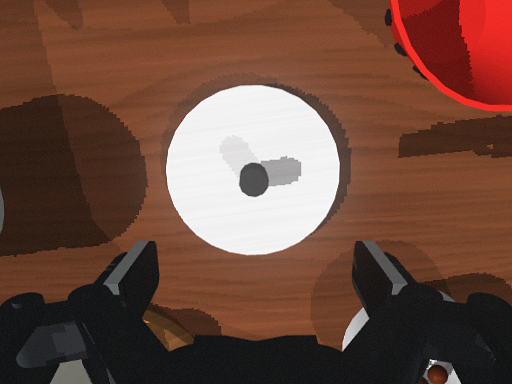

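```bash
python3 go.py 675.8 146.7 19; python3 -m handwheel '[{"dp":[0.3,0.1,2.5],"yaw":0},{"dp":[0.2,0,2.5],"yaw":0},{"dp":[0.1,0,2.5],"yaw":0},{"dp":[0,0,2.5],"yaw":0},{"dp":[0,0,1.8],"yaw":0},{"dp":[0,0,0],"yaw":0},{"dp":[0,0,0],"yaw":0}]' >/dev/null; python3 st.py;python3 go.py 675.8 146.7 19
```

```text
total cm [ 0.25 -0.23 13.11] rows 4 per row [ 0.06 -0.06  3.28]
ik 0.0 [ 0.17  0.38  1.27 -0.02  1.48  1.79]
t 56.6 p [679.1 141.2  32.6] tilt 1.3 az -57.6 x [ 0.999 -0.047  0.013] y [-0.047 -0.999  0.018] z [ 0.012 -0.019 -1.   ] q [ 0.166  0.381  1.25  -0.02   1.503  1.785] F [-0.5 -0.1  0.2] w 85.1
total cm [-0.38 -0.56  1.35] rows 1 per row [-0.38 -0.56  1.35]
ik 0.0 [ 0.17  0.38  1.27 -0.02  1.48  1.79]
```

```bash
python3 -m handwheel '[{"dp":[-0.35,-0.55,0.6],"yaw":0},{"dp":[0,0,0.6],"yaw":0},{"dp":[0,0,0],"yaw":0},{"dp":[0,0,0],"yaw":0}]' >/dev/null; python3 st.py
```

```text
t 56.93 p [677.2 148.6  22.8] tilt 1.4 az -47.3 x [ 0.999 -0.044  0.017] y [-0.045 -0.999  0.017] z [ 0.016 -0.018 -1.   ] q [ 0.177  0.382  1.265 -0.02   1.481  1.794] F [-0.9  0.3  1. ] w 85.7
```

```bash
python3 -m handwheel '[{"dp":[-0.1,0.15,0.35],"yaw":0},{"dp":[0,0,0],"yaw":0},{"dp":[0,0,0],"yaw":0}]' >/dev/null; python3 st.py; python3 -m handwheel '[{"dp":[0,0,0],"yaw":0},{"dp":[0,0,0],"yaw":0},{"dp":[0,0,0],"yaw":0},{"dp":[0,0,0],"yaw":0},{"dp":[0,0,0],"yaw":0},{"dp":[0,0,0],"yaw":0},{"dp":[0,0,0],"yaw":0},{"dp":[0,0,0],"yaw":0}]' 1 60; python3 st.py
```

```text
t 57.18 p [676.  146.9  18.9] tilt 1.4 az -48.5 x [ 0.999 -0.045  0.016] y [-0.045 -0.999  0.017] z [ 0.016 -0.018 -1.   ] q [ 0.175  0.381  1.274 -0.02   1.474  1.792] F [ 0.6 -0.4  0.6] w 85.5
time: 57.85
eef_pos: [676.4, 147.0, 19.4]
tcp_rot: [0.009, 1.0, -0.022, 0.008]
contact_force: [-0.6, -1.6, 2.3]
width: 21.8
t 57.85 p [676.4 147.   19.4] tilt 1.4 az -46.6 x [ 0.999 -0.045  0.017] y [-0.045 -0.999  0.017] z [ 0.016 -0.017 -1.   ] q [ 0.175  0.381  1.273 -0.02   1.474  1.792] F [-0.6 -1.6  2.3] w 21.8
```

```bash
python3 -m handwheel '[{"dp":[0,0,-1],"yaw":0},{"dp":[0,0,-2.5],"yaw":0},{"dp":[0,0,-2.5],"yaw":0},{"dp":[0,0,-2.5],"yaw":0},{"dp":[0,0,-2.5],"yaw":0},{"dp":[0,0,0],"yaw":0}]' >/dev/null; python3 st.py;python3 go.py 479.3 -9.5 130; python3 - <<'E'
from meas import *
p,d=robot.read_camera('top'); np.save('pics/t25.npy',d); W=load('pics/t25.npy'); print('tier',circ(W,(478,-10),90,55,66))
p,d=robot.read_camera('side'); cv2.imwrite('pics/s25.png',cv2.resize(p[130:270,180:340,::-1],None,fx=4,fy=4)); W=cloud(robot.camera_info('side'),d)
m=(W[...,2]>105)&(W[...,2]<135)&(np.hypot(W[...,0]-676,W[...,1]-147)<85)&(p.min(2)>120); P=W[m]; c=P.mean(0); print('lid n',np.linalg.svd(P-c,full_matrices=False)[2][2],c,len(P))
E
```

```text
t 58.35 p [676.5 149.4 136.5] tilt 1.7 az -32.2 x [ 0.999 -0.045  0.026] y [-0.045 -0.999  0.015] z [ 0.025 -0.016 -1.   ] q [ 0.178  0.325  1.133 -0.02   1.662  1.792] F [0.5 0.3 0.3] w 22.0
total cm [-19.    16.75   0.41] rows 7 per row [-2.71  2.39  0.06]
ik 0.0 [-0.09 -0.26  1.74 -0.01  1.63  1.53]
tier (array([478.7,  -9.7,  69.5]), 231)
lid n [ 0.00613836 -0.00629956 -0.99996132] [670.35023523 137.00798032 126.4889646 ] 761
```

View pics/s25.png

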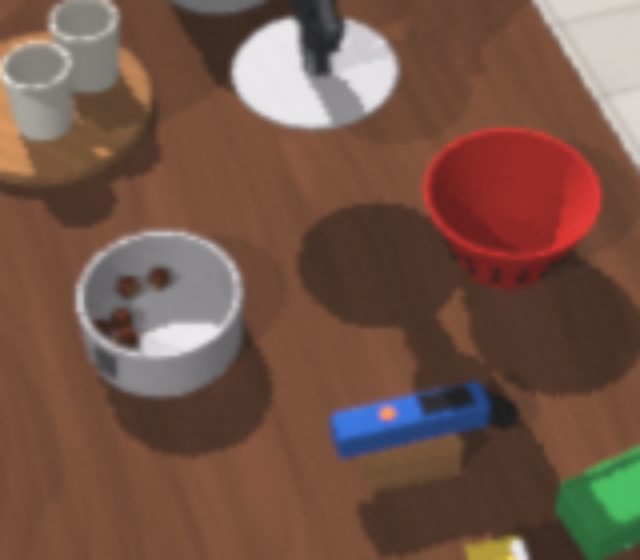

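Lid held, level; tier still at (478.7,-9.7). Carry over.

```bash
python3 -m handwheel '[{"dp":[-2.4,2.1,0],"yaw":0},{"dp":[-2.4,2.1,0],"yaw":0},{"dp":[-2.4,2.1,0],"yaw":0},{"dp":[-2.4,2.1,0],"yaw":0},{"dp":[-2.4,2.1,0],"yaw":0},{"dp":[-2.4,2.1,0],"yaw":0},{"dp":[-2.4,2.1,0],"yaw":0},{"dp":[-2.2,2.1,0],"yaw":0}]' >/dev/null; python3 -m handwheel '[{"dp":[0,0,0],"yaw":0},{"dp":[0,0,0],"yaw":0}]' >/dev/null; python3 st.py;python3 go.py 479.3 -9.5 90
```

```text
t 59.28 p [475.5 -11.1 126.7] tilt 1.2 az -53.0 x [ 0.999 -0.047  0.014] y [-0.047 -0.999  0.017] z [ 0.013 -0.017 -1.   ] q [-0.083 -0.257  1.745 -0.016  1.639  1.533] F [ 0.2  0.1 -2.1] w 22.1
total cm [ 0.32 -0.24  3.67] rows 1 per row [ 0.32 -0.24  3.67]
ik 0.0 [-0.08 -0.23  1.79 -0.02  1.57  1.53]
```

```bash
python3 -m handwheel '[{"dp":[0.2,-0.1,1.2],"yaw":0},{"dp":[0.1,-0.1,1.2],"yaw":0},{"dp":[0,0,1.2],"yaw":0},{"dp":[0,0,0],"yaw":0},{"dp":[0,0,0],"yaw":0}]' >/dev/null; python3 st.py;python3 go.py 479.3 -9.5 78; python3 - <<'E'
from meas import *
p,d=robot.read_camera('top'); np.save('pics/t26.npy',d); W=load('pics/t26.npy'); cv2.imwrite('pics/t26.png',cv2.resize(p[190:300,190:320,::-1],None,fx=5,fy=5))
m=(W[...,2]>70)&(W[...,2]<92)&(np.hypot(W[...,0]-478,W[...,1]+10)<85); P=W[m]; print('lid disc',cv2.minEnclosingCircle(P[:,:2].astype(np.float32)),np.median(P[:,2]))
p,d=robot.read_camera('side'); cv2.imwrite('pics/s26.png',cv2.resize(p[160:260,170:280,::-1],None,fx=6,fy=6))
E
```

```text
t 59.7 p [479.9  -8.6  90.3] tilt 1.2 az -56.4 x [ 0.999 -0.044  0.012] y [-0.044 -0.999  0.017] z [ 0.011 -0.017 -1.   ] q [-0.077 -0.23   1.787 -0.016  1.572  1.537] F [ 0.1  0.6 -1.6] w 22.2
total cm [-0.07  0.07  1.23] rows 1 per row [-0.07  0.07  1.23]
ik 0.0 [-0.08 -0.23  1.81 -0.02  1.55  1.53]
lid disc ((478.76031494140625, -8.677725791931152), 75.79446411132812) 83.45845455079711
```

View pics/s26.png

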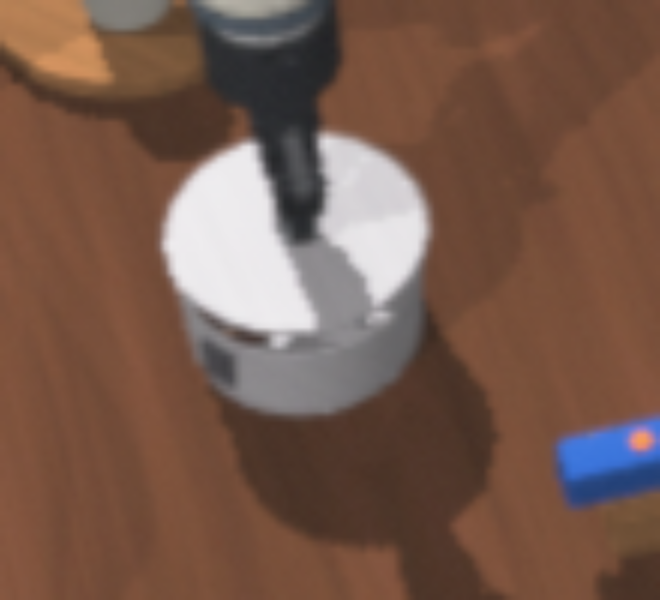

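```bash
python3 -m handwheel '[{"dp":[0,0.05,0.6],"yaw":0},{"dp":[0,0.05,0.6],"yaw":0},{"dp":[0,0,0.3],"yaw":0},{"dp":[0,0,0],"yaw":0},{"dp":[0,0,0],"yaw":0}]' >/dev/null; python3 st.py;python3 -m handwheel '[{"dp":[0,0,0.2],"yaw":0},{"dp":[0,0,0],"yaw":0},{"dp":[0,0,0],"yaw":0}]' >/dev/null; python3 st.py;python3 -m handwheel '[{"dp":[0,0,0.15],"yaw":0},{"dp":[0,0,0],"yaw":0},{"dp":[0,0,0],"yaw":0}]' >/dev/null; python3 st.py
```

```text
t 60.22 p [480.7 -10.5  77.3] tilt 1.3 az -49.3 x [ 0.999 -0.045  0.016] y [-0.045 -0.999  0.017] z [ 0.015 -0.018 -1.   ] q [-0.081 -0.225  1.806 -0.016  1.544  1.535] F [ 0.7 -0.4 -0.8] w 21.9
t 60.47 p [481.  -10.5  75.7] tilt 1.4 az -48.0 x [ 0.999 -0.045  0.017] y [-0.045 -0.999  0.017] z [ 0.016 -0.018 -1.   ] q [-0.081 -0.224  1.808 -0.016  1.541  1.535] F [ 0.4 -0.  -2.3] w 22.0
t 60.72 p [480.9 -10.5  74.1] tilt 1.3 az -48.5 x [ 0.999 -0.045  0.016] y [-0.045 -0.999  0.017] z [ 0.016 -0.018 -1.   ] q [-0.081 -0.223  1.81  -0.016  1.538  1.535] F [-0.   0.2 -1.8] w 22.0
```

```bash
python3 -m handwheel '[{"dp":[-0.1,0,0.15],"yaw":0},{"dp":[0,0,0],"yaw":0},{"dp":[0,0,0],"yaw":0}]' >/dev/null; python3 st.py;python3 -m handwheel '[{"dp":[0,0,0.15],"yaw":0},{"dp":[0,0,0],"yaw":0},{"dp":[0,0,0],"yaw":0}]' >/dev/null; python3 st.py
```

```text
t 60.97 p [479.9 -10.5  72.5] tilt 1.3 az -48.6 x [ 0.999 -0.045  0.016] y [-0.045 -0.999  0.017] z [ 0.015 -0.018 -1.   ] q [-0.081 -0.225  1.815 -0.016  1.535  1.535] F [ 0.1 -0.1 -1.9] w 21.7
t 61.22 p [480.2 -10.6  71.5] tilt 1.4 az -47.4 x [ 0.999 -0.045  0.017] y [-0.045 -0.999  0.017] z [ 0.016 -0.018 -1.   ] q [-0.081 -0.225  1.816 -0.016  1.533  1.535] F [0.2 0.5 1.1] w 21.9
```

Contact at z≈71.5 as expected. Release and back off, then check.

```bash
python3 -m handwheel '[{"dp":[0,0,0],"yaw":0},{"dp":[0,0,0],"yaw":0},{"dp":[0,0,0],"yaw":0},{"dp":[0,0,0],"yaw":0},{"dp":[0,0,0],"yaw":0},{"dp":[0,0,0],"yaw":0}]' -1; python3 -m handwheel '[{"dp":[0,0,-1.5],"yaw":0},{"dp":[0,0,-3],"yaw":0},{"dp":[0,0,-4],"yaw":0},{"dp":[0,0,-4],"yaw":0},{"dp":[0,3.5,-1],"yaw":0},{"dp":[0,3.5,-1],"yaw":0},{"dp":[0,3.5,-1],"yaw":0},{"dp":[0,3.5,-1],"yaw":0}]' >/dev/null; python3 -m handwheel '[{"dp":[-1,3.5,0],"yaw":0},{"dp":[-1,3.5,0],"yaw":0},{"dp":[-1,3.5,0],"yaw":0},{"dp":[-1,3.5,0],"yaw":0},{"dp":[-1,3.5,0],"yaw":0},{"dp":[0,0,0],"yaw":0},{"dp":[0,0,0],"yaw":0},{"dp":[0,0,0],"yaw":0}]' >/dev/null; python3 st.py; python3 - <<'E'
from meas import *
p,d=robot.read_camera('top'); np.save('pics/t27.npy',d); W=load('pics/t27.npy'); cv2.imwrite('pics/t27.png',p[:,:,::-1])
m=(W[...,2]>55)&(W[...,2]<75)&(np.hypot(W[...,0]-478,W[...,1]+10)<85); P=W[m]; c=P.mean(0); print('lid disc',cv2.minEnclosingCircle(P[:,:2].astype(np.float32)),np.median(P[:,2]),np.linalg.svd(P-c,full_matrices=False)[2][2])
m=(W[...,2]>85)&(W[...,2]<105)&(np.hypot(W[...,0]-478,W[...,1]+10)<40); print('knob',W[m].mean(0))
print('cups',circ(W,(491,327),45,86,100),circ(W,(432,276),45,86,100)); print('col',circ(W,(807,-16),95,78,92))
m=(W[...,2]>118)&(W[...,2]<135)&(np.hypot(W[...,0]-665,W[...,1]-458)<90); print('tiffin',circ(W,(665,458),90,118,135))
m=(W[...,2]>10)&(W[...,2]<24)&(np.hypot(W[...,0]-441,W[...,1]-305)<115); print('board',cv2.minEnclosingCircle(W[m][:,:2].astype(np.float32)))
hs=cv2.cvtColor(p,cv2.COLOR_RGB2HSV); m=(W[...,2]>60)&(W[...,2]<76)&(abs(W[...,0]-640)<110)&(abs(W[...,1]+202)<60)&(hs[...,0]>95)&(hs[...,0]<130)&(hs[...,1]>120); print('thermo',cv2.minAreaRect(W[m][:,:2].astype(np.float32)),np.median(W[m][:,2]))
p,d=robot.read_camera('side'); cv2.imwrite('pics/s27.png',cv2.resize(p[80:280,140:360,::-1],None,fx=3,fy=3)); W=cloud(robot.camera_info('side'),d)
print('side lid top',np.median(W[(W[...,2]>50)&(W[...,2]<75)&(np.hypot(W[...,0]-478,W[...,1]+10)<60)][:,2]))
E
```

```text
time: 61.72
eef_pos: [480.0, -10.5, 71.1]
tcp_rot: [0.009, 1.0, -0.022, 0.008]
contact_force: [-0.1, -0.1, 0.2]
width: 85.4
t 63.05 p [ 413.4 -319.8  240.4] tilt 1.3 az -47.3 x [ 0.999 -0.045  0.016] y [-0.045 -0.999  0.016] z [ 0.016 -0.017 -1.   ] q [-0.722 -0.136  1.438 -0.002  1.816  0.893] F [-0.   0.9  0.1] w 85.2
lid disc ((479.3479919433594, -9.971243858337402), 75.74855041503906) 64.66766582037008 [-0.0014388   0.00132928 -0.99999808]
knob [479.27835596  -9.86343237  92.69771981]
cups (array([491.2, 326.9,  31.7]), 140) (array([432.1, 276. ,  31.5]), 138)
col (array([807. , -16.2,  76.3]), 409)
tiffin (array([664.9, 458. ,  51.7]), 2226)
board ((441.6229248046875, 305.0437316894531), 105.74633026123047)
thermo ((643.021484375, -203.5817108154297), (30.438838958740234, 132.3522186279297), 87.57634735107422) 68.6086545311407
side lid top 64.0780327159116
```

View pics/t27.png

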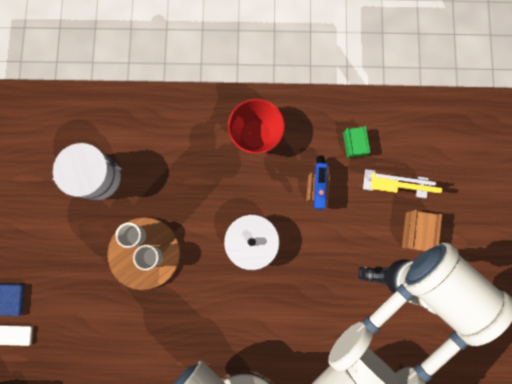

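View pics/s27.png

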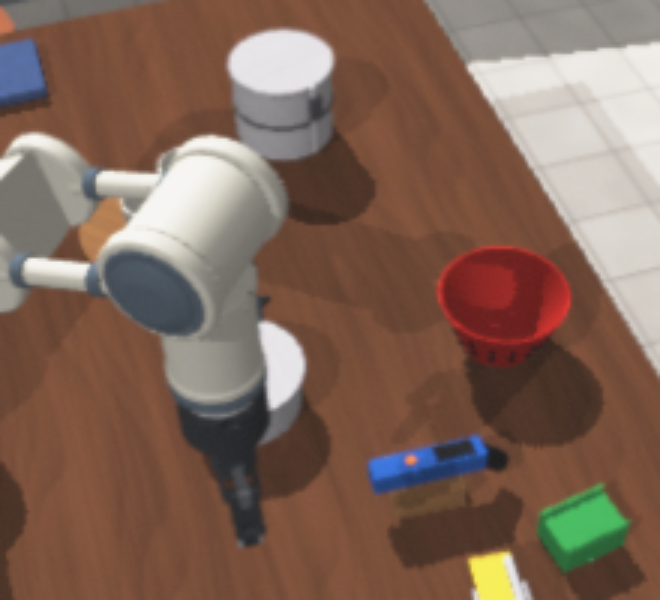

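```bash
python3 -c "
from rig import robot
print(robot.finish_job())"
```

```text
the job is handed in; nothing more can be done
None
```

I did every step in the required order and handed the job in at about 63 s. My last checks showed nothing out of tolerance. `finish_job` gives no verdict, so I don't know the judge's result.

- **Pouring:** I tilted the tool about 50° using the arm's reach limits, then took each cup from the side and tipped it over the tier. Seven chestnuts went in, and both cups looked empty afterwards.
- **Thermometer:** I held it for about 2.7 s. I worked out a distance of 149 mm, with the line of sight passing about 6.5 mm from the middle of the tier. It went back on the small wooden rest, which is the wooden one it started on.
- **Lid:** It was knocked about 3 cm aside during the run, so I located it again before picking it up.

What the last images showed:

| Item | Measured | Allowed |
|---|---|---|
| Lid off-centre on the tier | about 1 mm | 10 mm |
| Lid height above the tier's underside | about 51.7 mm, level | 47–56 mm |
| Cups from the board's centre | 54 and 31 mm, both upright | 78 mm |
| Thermometer from the rest's centre | about 2 mm along, 1 mm across, level | 30 and 13 mm |
| Colander and other tiffin moved | less than 1 mm | 40 mm |

- **Cup bumped:** While placing the second cup I nudged the first about 1 cm across the board. It stayed upright and within limits.
- **Joint limit:** Tilting the tool put joint 3 on its lower limit. It read 0.1697 against the stated 0.17, which I took to be rounding.
- **Camera offset:** The top and side cameras disagreed by about 3 mm, roughly the stated calibration error.

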